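# Pot up cap buttons from the slide dispenser

### The job

Put exactly one button from the dispenser into each open pot on the bench: stand the pot on the rubber pad under the dispenser's lip, push the slide to its end stop, then let go so that it snaps back by itself. Finish with every pot standing on the cork board with a lid seated level on its rim, the slide home, and the other things on the bench left where they are.

Things in the scene. Friction and masses are not known exactly. Their poses are not given: they have to be found in the camera images.
- dispenser: fixed bench button dispenser: grey base plate 110 x 245 x 6 mm (its x by y), a 50 mm wide column and a steel deck 56 mm wide, its top 66 mm over the bench; a thumb slide on it pushes along the dispenser's own -y. Origin: centre of the base plate's underside, on the bench; z up. Above its 9 mm side rails stand only the tab and the clear magazine (39 mm square, at y = -15 mm, top at 134 mm)
- lip (a point): middle of the deck's open end, at its top edge (66 mm over the bench, y = -61 mm of the dispenser): a button pushed over it tips off and falls. The deck's underside is at 60 mm; 8 mm back under it is the face of the column; axes as the dispenser's
- slide (a joint): travel of the spring-return slide: 0 home, 0.056 m at its end stop. Spring 2.4 N at home, 5.8 N at the end; let go, it snaps home in about 0.2 s. A full stroke pushes the lowest button out of the magazine and over the lip (it falls only in the last few mm of the stroke); after the return the stack drops by one button
- tab (a point): centre of the slide's upright thumb tab, a steel plate 36 mm wide (dispenser x), 8 mm thick (y), rising from 73 to 104 mm over the bench; moves with the slide (at home y = +91 mm of the dispenser). It is pushed along the dispenser's -y from behind; behind and above it is free room
- station (a point): filling place: centre of the top of the round rubber pad (62 mm across, 8 mm over the bench), 22 mm out from the lip (y = -83 mm of the dispenser). A pot centred here stands with its rim (53 mm high) 6 mm under the deck's end (underside 60 mm), so it is lowered 30 mm further out along -y and slid in, and slid out the same way; axes as the dispenser's
- board_top (a point): centre of the upper face of the cork board fixed on the bench, 130 x 280 x 4 mm (its x by y by z), z up
- pot1_c (a point): open aluminium pot, outside 56 mm, inside 50 mm across, 45 mm high, floor 4 mm thick, 90 g; point at its centre, 22.5 mm above its underside; z up when upright (may be absent)
- pot2_c (a point): open aluminium pot, outside 56 mm, inside 50 mm across, 45 mm high, floor 4 mm thick, 90 g; point at its centre, 22.5 mm above its underside; z up when upright (may be absent)
- pot3_c (a point): open aluminium pot, outside 56 mm, inside 50 mm across, 45 mm high, floor 4 mm thick, 90 g; point at its centre, 22.5 mm above its underside; z up when upright (may be absent)
- lid1_c (a point): turned wooden lid, 31 mm high: below a tapered plug 6 mm deep, 43 mm across (38 mm at its foot), then a flange 60 mm across, 5 mm thick, on top a knob 18 mm across and 20 mm tall; all lids fit all pots; point at its centre, 15.5 mm above the plug's foot, z up through the knob; seated, the flange lies on the pot's rim and this point is 32 mm above the pot's centre
- lid2_c (a point): turned wooden lid, 31 mm high: below a tapered plug 6 mm deep, 43 mm across (38 mm at its foot), then a flange 60 mm across, 5 mm thick, on top a knob 18 mm across and 20 mm tall; all lids fit all pots; point at its centre, 15.5 mm above the plug's foot, z up through the knob; seated, the flange lies on the pot's rim and this point is 32 mm above the pot's centre
- lid3_c (a point): turned wooden lid, 31 mm high: below a tapered plug 6 mm deep, 43 mm across (38 mm at its foot), then a flange 60 mm across, 5 mm thick, on top a knob 18 mm across and 20 mm tall; all lids fit all pots; point at its centre, 15.5 mm above the plug's foot, z up through the knob; seated, the flange lies on the pot's rim and this point is 32 mm above the pot's centre
- button1_c (a point): wooden cap button, a disc 30 mm across, 9 mm thick, 12 g, at first stacked in the dispenser's magazine (lowest); point at its centre
- button2_c (a point): wooden cap button, a disc 30 mm across, 9 mm thick, 12 g, at first stacked in the dispenser's magazine (number 2 from below); point at its centre
- button3_c (a point): wooden cap button, a disc 30 mm across, 9 mm thick, 12 g, at first stacked in the dispenser's magazine (number 3 from below); point at its centre
- button4_c (a point): wooden cap button, a disc 30 mm across, 9 mm thick, 12 g, at first stacked in the dispenser's magazine (number 4 from below); point at its centre
- button5_c (a point): wooden cap button, a disc 30 mm across, 9 mm thick, 12 g, at first stacked in the dispenser's magazine (number 5 from below); point at its centre
- spool_a: bystander: wooden thread spool, 32 mm across, 45 mm high, standing
- spool_b: bystander: second thread spool, same size
- shears: bystander: scissors lying flat, 190 mm long
- tape_case: bystander: round tape-measure case, 56 mm across, 16 mm high
- pincushion: bystander: domed pincushion on a wooden foot, 72 mm across, 55 mm high
- jar: bystander: amber glass jar with a steel cap, 60 mm across, 85 mm high
- hat_brush: bystander: oval wooden clothes brush lying on its bristles, 150 mm long, 50 mm wide, 38 mm high

How it is judged:
By the outcome, as a careful person would: the job done as asked, in the order asked, and still so for the second after the job is handed in, with the robot touching nothing.
Of pot1, pot2, pot3 only 2 to 3 are there at a start; the rules pass over those that are not, and their reading is None.
At some moment in a run one of pot1, pot2, pot3, lid1, lid2, lid3 may be knocked a few centimetres aside while the robot is not near it.
It also fails if it takes over 210 s, if anything falls off the work surface, if the arm or the gripper's body presses on something with over 40 N, if the wrist force passes 120 N, or if a joint passes its speed limit or range.

### The arm

A 6-joint arm with a two-finger parallel gripper is mounted at the origin on the work surface. World frame = base frame: x ahead of the robot, y to its left, z up, the work surface at z = 0. Lengths are in m, angles in degrees, forces in N, time in s.
With the tool pointing down it reaches from about 0.3 to 0.75 m from the base axis. Payload 8.5 kg.
Tool frame: the origin (TCP) lies at the very end of the fingers, on their centre line; the grasp point (between the pads) lies 19 mm behind it (env.grip_point_offset is the distance from the TCP to the grasp point, in m); z points along the fingers, y is the direction in which the jaws open and shut (so a half turn about z gives the same grasp; the last joint's range is limited). The gripper opens to 85 mm and grips with 20 to 120 N. Pads are 22 mm wide; open, the fingers measure 114 mm over their backs; the gripper's body (76 mm by 85 mm) begins 54 mm behind the grasp point. The pads swing forward as they close: fully open they stand 13 mm farther back than shut.
Start: joints at [60.315, 21.807, 74.336, -0, 83.858, -12.336], TCP at [0.164, 0.525, 0.201] pointing down, gripper open.
Joint ranges: [-178.18, 178.18], [-50.72, 133.34], [12.68, 142.11], [-81.47, 261.47], [9.98, 163.14], [-165.26, 165.26]. Speed limits (degrees/s): [136.94, 136.94, 180, 180, 180, 180].

### API

Orientations are given as a 3x3 rotation matrix whose columns are the frame's x, y, z axes.
In Python, from rig import env gives the robot as it stands.
- The arm moves only by the tool move_arm, never from a script. Its argument "moves" is a list of rows, each a list of 4 numbers: the shift along the tool's x, y, z in mm, then the turn about the tool's z in rad. In form: [[tx, ty, tz, spin], ...]. A call has 1 to 20 rows; each row is the pose to reach, as a shift and turn from the pose commanded when the call began, along the tool's axes at that moment; what a row does not reach only later rows make up. A row lasts 1/10 s, in which the tool goes at most 50 mm and 8.59 degrees, less where a joint would pass 70% of its speed; a pose out of reach is approached as far as the arm can. A call with a gripper value outside its range is refused whole. "grip" is the closure, from 0 (fully open) to 1 (shut), set as the call begins (left out, the last holds). The fingers move at their own pace and stop on an object; "grip_force" is the grip in N (left out, the last holds). Time passes only in rows, so rows that repeat a pose let the fingers close. It gives the time, the measured TCP pose, the force and the opening at its end, in the units of the state.
- env.observe(): the state, without advancing time (a new reading comes with each control period).
- env.get_image(name): name is "scene" or "top"; returns the picture (420x560x3 uint8, red, green, blue); there is no depth.
- env.get_calibration(name): a dict with "fovy" (degrees; the focal length in pixels is half the picture's height over the tangent of half this angle, whatever the lens; pixels are square), "cx", "cy" (the principal point, pixels), "extrinsics" (4x4, takes a point from world to camera coordinates). Camera axes: x right, y up, looking along -z (the intrinsics and any distortion apply to the point x, -y, -z); pixel columns grow to the right and rows downward; lengths in m; the calibration is good to about 2 mm. A picture is of the moment at which its call begins. get_calibration takes no time and is no camera call.
- env.close_job(): hands the job in, once; it reports no verdict.
Trained networks look in the newest picture that a camera, given by its name, has taken for a name from the list of things; names that differ only in an ending like _2 or _b are one class to them, and where a whole thing is asked for, a point or a joint stands for the part that bears it (a point fixed in the world has none). Each returns a list of dicts, best first, with "conf" (0 to 1); they miss things now and then, are a little off and sometimes report something else, mostly with a low value. They report only what shows in the picture. A call takes as long as a camera call.
- env.silhouettes(camera, name): "region" (420x560 bool, what is visible of it) and "point" ([row, column] in pixels, amid what is visible of it).
- env.tip_of(camera, name): "point" ([row, column] in pixels: a listed point, or the origin of a listed thing).
The state is a dict: "time_s": time; "q": joint angles; "qvel": joint speeds; "joint_efforts": joint torques, N m; "position": TCP position; "tool_rot": TCP orientation; "ft_force": force on the tool from outside, world axes, zero at the start; "wrist_torque": the same for the moment, N m; "grip_width": finger opening in m.
Only numpy, scipy, OpenCV 4.12 (cv2) and the standard library are available. Lean on these libraries where they do the work, as an engineer would, in place of code of your own. Each camera call takes 0.05 s, during which the arm holds its last target.

## Working session

There is one attempt and no reset: what is moved stays moved. The work goes in short steps, Python scripts to look and compute and a tool call to move; the robot and the scene stay as the last step left them, time stands still between calls to the robot, and variables do not carry over. Pictures are saved under pics/ and viewed, and the job is handed in when it is done.

Besides the shell and the picture viewer there is one more tool, called after "Request:" as a command line: name --pt "numbers of a row" for each row, then --argument value for the rest. move_arm: Moves the arm, as the interface text tells. Its arguments: {"type":"object","properties":{"moves":{"type":"array"},"grip":{"type":"number"},"grip_force":{"type":"number"}},"required":["moves"]}

```bash
ls; mkdir -p pics; python3 - <<'E'
from rig import env
import cv2,numpy as np
for n in ("scene","top"):
    im=env.get_image(n); cv2.imwrite(f"pics/{n}0.png",im[:,:,::-1])
    c=env.get_calibration(n); print(n,c)
s=env.observe(); print(s['time_s'],s['position'],s['tool_rot'],s['grip_width'],s['ft_force'])
E
```

```text
pics
scene {'fovy': 56.490101024962506, 'cx': 276.6605274782459, 'cy': 210.77495738036433, 'extrinsics': array([[-0.06062031,  0.99806759,  0.01364758,  0.02575363],
       [-0.81873051, -0.05753958,  0.57128763,  0.39502147],
       [ 0.57096895,  0.02345794,  0.82063645, -1.5833816 ],
       [ 0.        ,  0.        ,  0.        ,  1.        ]])}
top {'fovy': 42.94224188215095, 'cx': 277.9725150562666, 'cy': 216.8323795445328, 'extrinsics': array([[-0.00755635, -0.99995853, -0.00508398,  0.03066773],
       [ 0.98661253, -0.00828357,  0.16287141, -0.5653775 ],
       [-0.16290677, -0.00378521,  0.98663421, -1.5031251 ],
       [ 0.        ,  0.        ,  0.        ,  1.        ]])}
0.1 [0.16387352 0.52471596 0.20017309] [[-9.54515551e-01  2.98160469e-01 -6.29892648e-04]
 [ 2.98161023e-01  9.54514891e-01 -1.15184442e-03]
 [ 2.57807440e-04 -1.28726285e-03 -9.99999138e-01]] 0.08547265783810798 [ 0.43402173  0.09043783 -0.25722274]
```

View pics/scene0.png

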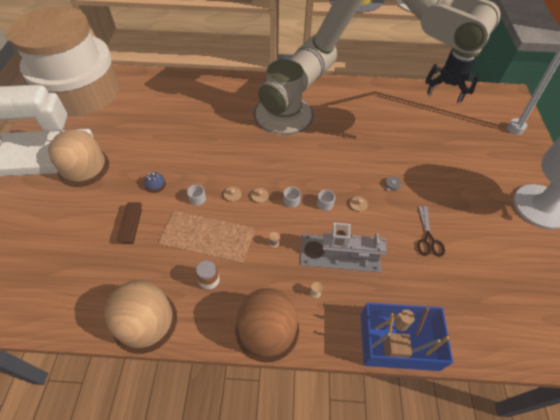

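View pics/top0.png

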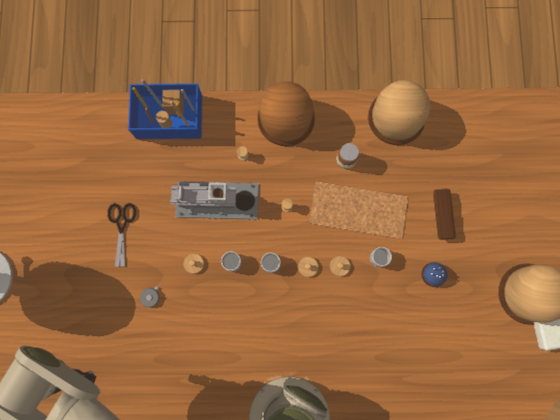

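The pictures show 3 pots, 3 lids, the dispenser (top: ~215,200), the board (~360,210), and the bystanders. Next I measure them.

```bash
cat > h.py <<'E'
from rig import env
import cv2,numpy as np
def cal(n):
    c=env.get_calibration(n); f=210/np.tan(np.radians(c['fovy']/2)); return f,c['cx'],c['cy'],np.array(c['extrinsics'])
def proj(n,p):
    f,cx,cy,E=cal(n); q=E[:3,:3]@np.array(p)+E[:3,3]; return np.array([cy-f*q[1]/-q[2],cx+f*q[0]/-q[2]])
def ray(n,rc):
    f,cx,cy,E=cal(n); d=np.array([(rc[1]-cx)/f,-(rc[0]-cy)/f,-1.]); R=E[:3,:3]
    return -R.T@E[:3,3], R.T@d
def unproj(n,rc,z):
    o,d=ray(n,rc); return o+d*(z-o[2])/d[2]
def snap(n,name):
    im=env.get_image(n); cv2.imwrite(f"pics/{name}.png",im[:,:,::-1]); return im
def crop(im,r0,r1,c0,c1,k,name):
    cv2.imwrite(f"pics/{name}.png",cv2.resize(im[r0:r1,c0:c1,::-1],None,fx=k,fy=k,interpolation=cv2.INTER_CUBIC))
def st():
    s=env.observe(); print('t',round(s['time_s'],2),'p',np.round(s['position'],4),'ft',np.round(s['ft_force'],1),'w',round(s['grip_width'],4)); return s
E
python3 - <<'E'
from h import *
Z=dict(pot1_c=.0225,lid1_c=.0155,dispenser=0,lip=.066,station=.008,tab=.0885,board_top=.004)
for n in ("top","scene"):
    snap(n,n+"1")
    for k,z in Z.items():
        for d in env.tip_of(n,k)[:5]:
            print(n,k,round(d['conf'],2),np.round(d['point'],1),np.round(unproj(n,d['point'],z),4)[:2])
print(proj('top',env.observe()['position']),proj('scene',env.observe()['position']))
E
```

```text
top pot1_c 0.55 [260.9 229.6] [0.4408 0.168 ]
top lid1_c 0.87 [264.8 193.3] [0.4308 0.2746]
top dispenser 0.7 [197.9 216.3] [0.6326 0.2115]
top lip 0.58 [195.7 236.3] [0.6252 0.1458]
top lip 0.18 [263.4 342.6] [ 0.4276 -0.1553]
top station 0.72 [198.5 243.5] [0.6284 0.1291]
top tab 0.69 [192.7 182. ] [0.6306 0.2986]
top board_top 0.76 [208.6 356.8] [ 0.5956 -0.2094]
scene pot1_c 0.7 [198.8 323.7] [0.438  0.1586]
scene lid1_c 0.56 [203.5 360.1] [0.4437 0.2812]
scene dispenser 0.67 [253.6 337.5] [0.6313 0.2025]
scene lip 0.72 [239.4 322.8] [0.6227 0.1495]
scene station 0.74 [235.7 206. ] [ 0.5996 -0.214 ]
scene station 0.66 [249.9 311.2] [0.6282 0.1198]
scene tab 0.6 [239.6 375.1] [0.6264 0.3002]
scene board_top 0.7 [232.9 206.3] [ 0.5868 -0.2157]
[367.03821348  79.22622133] [107.97244494 438.20129551]
```

```bash
python3 - <<'E'
from h import *
t=cv2.imread('pics/top1.png')[:,:,::-1]; s=cv2.imread('pics/scene1.png')[:,:,::-1]
crop(t,140,310,110,450,2.3,'t1c'); crop(s,160,310,140,450,2.5,'s1c'); crop(t,330,420,0,140,5,'t1g');crop(s,30,140,380,540,5,'s1g')
E
```

```text
(no output)
```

View pics/t1c.png

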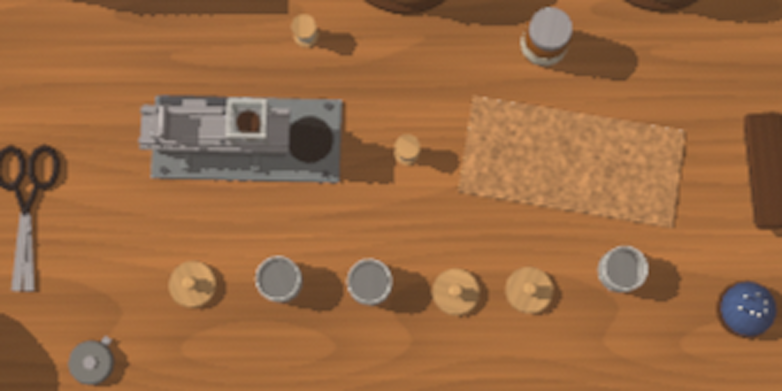

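View pics/s1c.png

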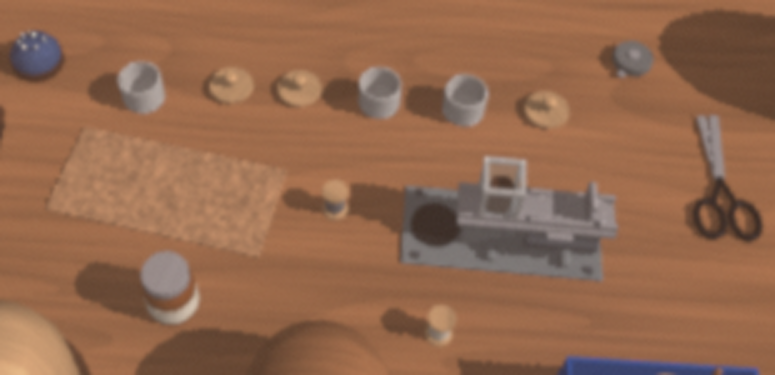

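View pics/s1g.png

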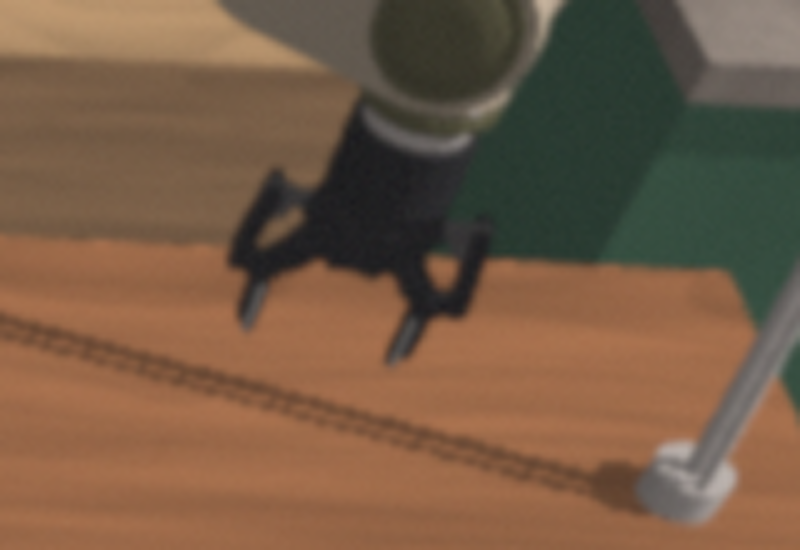

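View pics/t1g.png

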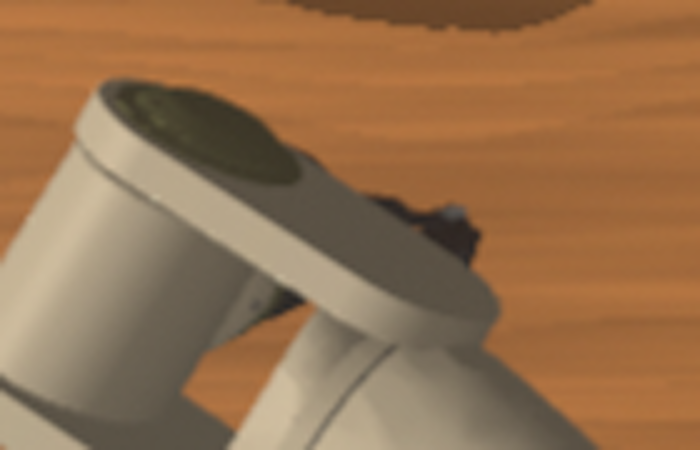

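```bash
cat > fit.py <<'E'
from h import *
from scipy.optimize import least_squares
def full(pts,c0,r0,k): return [(r0+(y+.5)/k-.5,c0+(x+.5)/k-.5) for x,y in pts]
T=lambda p:full(p,110,140,2.3); S=lambda p:full(p,140,160,2.5)
bt=T([(472,97),(686,129),(673,226),(459,191)]); bs=S([(286,171),(86,130),(49,208),(260,253)])
# board local corners : far-left etc. top view right=-y, up=+x
dt=T([(343,99),(341,182),(150,180)]); ds=S([(406,186),(400,262),(603,279)])
def pd(n,p,k):
    f,cx,cy,E=cal(n); q=E[:3,:3]@np.array(p)+E[:3,3]; u=np.array([q[0],-q[1]])/-q[2]; u=u*(1+k*(u@u)); return np.array([cy+f*u[1],cx+f*u[0]])
def corners(x,y,a,w,h,z):
    c,s=np.cos(a),np.sin(a); return lambda sx,sy:(x+c*sx*w/2-s*sy*h/2,y+s*sx*w/2+c*sy*h/2,z)
def res(v):
    kt,ks,bx,by,ba,dx,dy,da=v; r=[]
    B=corners(bx,by,ba,.13,.28,.004)
    bt_l=[(1,1),(1,-1),(-1,-1),(-1,1)]
    # scene: right=+y, down=+x ; order: near? (286,171)=y+,x- ; (86,130)=y-,x-; (49,208)=y-,x+; (260,253)=y+,x+
    bs_l=[(-1,1),(-1,-1),(1,-1),(1,1)]
    for p,l in zip(bt,bt_l): r+=list(pd('top',B(*l),kt)-p)
    for p,l in zip(bs,bs_l): r+=list(pd('scene',B(*l),ks)-p)
    D=corners(dx,dy,da,.11,.245,.006)
    for p,l in zip(dt,[(1,-1),(-1,-1),(-1,1)]): r+=list(pd('top',D(*l),kt)-p)
    for p,l in zip(ds,[(-1,-1),(1,-1),(1,1)]): r+=list(pd('scene',D(*l),ks)-p)
    return np.array(r)
if __name__=='__main__':
    s=least_squares(res,[0,0,.6,-.21,-.1,.63,.21,0])
    print(np.round(s.x,4)); print(np.round(s.fun.reshape(-1,2),1)); 
    p=env.observe()['position']+[0,0,.013]; print(pd('scene',p,s.x[1]),'meas 98.5 444.5')
E
python3 fit.py
```

```text
[ 0.0643 -0.0762  0.5939 -0.213  -0.1665  0.6264  0.2093 -0.023 ]
[[-0.9 -0.1]
 [-0.6 -0.3]
 [-0.1  0.1]
 [ 0.3 -0.9]
 [-1.3  0.4]
 [-1.6 -0.6]
 [ 0.  -0.9]
 [ 0.7 -0.1]
 [-0.6 -0.8]
 [-0.6 -0.8]
 [-0.9 -0.1]
 [-0.8 -0.7]
 [-0.5 -0. ]
 [-1.1 -0.9]]
[106.89392001 436.51060144] meas 98.5 444.5
```

```bash
cat >> h.py <<'E'
K=dict(top=0.064,scene=-0.076)
def undist(n,rc):
    f,cx,cy,E=cal(n); u=np.array([(rc[1]-cx)/f,(rc[0]-cy)/f]); v=u.copy()
    for _ in range(10): v=u/(1+K[n]*(v@v))
    return np.array([cy+f*v[1],cx+f*v[0]])
def up(n,rc,z): return unproj(n,undist(n,rc),z)
def find(names,z,cams=('top','scene'),take=True):
    for n in cams:
        if take: env.get_image(n)
        for k in names:
            for d in env.tip_of(n,k)[:4]:
                print(n,k,round(d['conf'],2),np.round(d['point'],1),np.round(up(n,d['point'],z),4)[:2])
E
python3 - <<'E'
from h import *
find(['pot1_c','pot2_c','pot3_c'],.0225)
find(['lid1_c','lid2_c','lid3_c'],.0155)
find(['spool_a','spool_b','jar','shears','tape_case','pincushion','hat_brush'],0.0)
find(['station'],.008);find(['lip'],.066);find(['tab'],.0885);find(['dispenser'],0);find(['board_top'],.004)
for k in ('pot1_c','lid1_c'):
    for d in env.silhouettes('top',k): 
        r=d['region'];c=np.argwhere(r); print(k,d['conf'],np.round(d['point'],1),r.sum(),c.mean(0) if len(c) else 0, c.min(0),c.max(0))
E
```

```text
top pot1_c 0.83 [260.9 232.7] [0.4408 0.1588]
top pot2_c 0.81 [257.5 269.9] [0.4498 0.0506]
top pot3_c 0.68 [258.2 378.8] [ 0.4455 -0.2652]
top pot3_c 0.64 [199.4 244.1] [0.6228 0.1262]
scene pot1_c 0.63 [199.2 323. ] [0.4398 0.1564]
scene pot1_c 0.53 [183.8 391. ] [0.3556 0.3947]
scene pot2_c 0.25 [249.1 313.7] [0.6332 0.1265]
scene pot3_c 0.62 [195.9 195.9] [ 0.4561 -0.2707]
top lid1_c 0.61 [262.1 191.2] [0.439  0.2803]
top lid2_c 0.7 [263.8 340.3] [ 0.4305 -0.1542]
top lid3_c 0.9 [267.8 309.5] [ 0.4195 -0.0644]
scene lid1_c 0.58 [237.9 324.1] [0.5866 0.1596]
scene lid1_c 0.5 [201.  357.2] [0.4338 0.273 ]
scene lid2_c 0.65 [194.2 231. ] [ 0.4354 -0.1549]
scene lid3_c 0.66 [191.4 256.4] [ 0.4174 -0.07  ]
scene lid3_c 0.43 [186.9 153.3] [ 0.4226 -0.4272]
top spool_a 0.68 [203.  284.5] [0.6152 0.0064]
top spool_a 0.52 [262.6 231.5] [0.4377 0.1643]
top spool_a 0.44 [154.8 242.2] [0.7657 0.1339]
top spool_b 0.68 [203.  284.5] [0.6152 0.0064]
top spool_b 0.52 [262.6 231.5] [0.4377 0.1643]
top spool_b 0.44 [154.8 242.2] [0.7657 0.1339]
top jar 0.68 [161.1 346.2] [ 0.743  -0.1821]
top shea
[... 1226 characters left out ...]
 0.54 [242.1 373.9] [0.6356 0.2974]
scene tab 0.47 [250.8 313.8] [0.6762 0.121 ]
top dispenser 0.91 [201.7 219.1] [0.6208 0.2028]
scene dispenser 0.58 [253.2 339.9] [0.6297 0.2106]
scene dispenser 0.19 [234.9 207. ] [ 0.592  -0.2137]
top board_top 0.79 [206.7 356.3] [ 0.6013 -0.2078]
scene board_top 0.81 [234.8 205.8] [ 0.5943 -0.2167]
scene board_top 0.41 [242.5 425. ] [0.5755 0.4862]
pot1_c 0.71 [265.1 193.1] 329 [262.54407295 192.52279635] [253 183] [272 202]
pot1_c 0.58 [261.8 232.1] 325 [261.05230769 230.50153846] [251 221] [271 240]
pot1_c 0.31 [191.6 191.3] 366 [194.28961749 190.87978142] [186 175] [200 208]
lid1_c 0.73 [262.3 191.6] 311 [262.57877814 192.67524116] [253 183] [272 202]
```

```bash
cat >> h.py <<'E'
def segcirc(rc,z,rad,cam='top',name=None,take=True,w=22,k=10):
    im=env.get_image(cam); r,c=map(int,np.round(rc)); crop(im,r-w,r+w,c-w,c+w,k,name)
def go(target,yaw=None):
    "rows in tool axes from the current pose to target xyz; yaw = angle of tool y axis, deg from world x"
    s=env.observe(); R=s['tool_rot']; d=R.T@(np.array(target)-s['position'])*1000
    out=list(np.round(d,1))
    ty=np.degrees(np.arctan2(R[1,1],R[0,1]))
    if yaw is not None:
        e=(yaw-ty+90)%180-90; out.append(round(-np.radians(e),3))  # z down: +spin = clockwise from above
        out.append(('deg',round(e,1),'q6',round(s['q'][5],1)))
    print('go',out,'tool y yaw',round(ty,1))
E
python3 - <<'E'
from h import *
for rc in [(260.6,230.6),(261.9,270.6),(256.3,381)]: print(np.round(up('top',rc,.045),4))
go((.4415,.162,.12),90)
E
```

```text
[0.4399 0.1628 0.045 ]
[0.4352 0.0483 0.045 ]
[ 0.449  -0.2676  0.045 ]
go [np.float64(-373.1), np.float64(-263.7), np.float64(80.7), np.float64(-0.303), ('deg', np.float64(17.3), 'q6', np.float64(-12.3))] tool y yaw 72.7
```

Request:
move_arm --pt "-373 -264 80 -0.303" --pt "-373 -264 80 -0.303" --pt "-373 -264 80 -0.303" --pt "-373 -264 80 -0.303" --pt "-373 -264 80 -0.303" --pt "-373 -264 80 -0.303" --pt "-373 -264 80 -0.303" --pt "-373 -264 80 -0.303" --pt "-373 -264 80 -0.303" --pt "-373 -264 80 -0.303" --pt "-373 -264 80 -0.303" --pt "-373 -264 80 -0.303" --pt "-373 -264 80 -0.303" --grip 0 --grip_force 20

```text
time_s: 4.9
position: [0.4407, 0.1626, 0.121]
tool_rot: [[-1.0, -0.001, 0.0], [-0.001, 1.0, 0.0], [-0.0, 0.0, -1.0]]
ft_force: [-0.1, 0.6, -0.1]
grip_width: 0.0858
```

```bash
python3 - <<'E'
from h import *
s=st(); print(np.round(s['tool_rot'],3)); t=snap('top','t2'); c=snap('scene','s2'); crop(t,200,320,170,330,5,'t2c');crop(c,120,240,260,400,5,'s2c')
print(proj('top',s['position']),proj('scene',s['position']))
E
```

```text
t 4.9 p [0.4407 0.1626 0.121 ] ft [-0.1  0.6 -0.1] w 0.0858
[[-1.    -0.001  0.   ]
 [-0.001  1.     0.   ]
 [-0.     0.    -1.   ]]
[257.96359798 228.17153694] [180.89198835 328.49882361]
```

View pics/t2c.png

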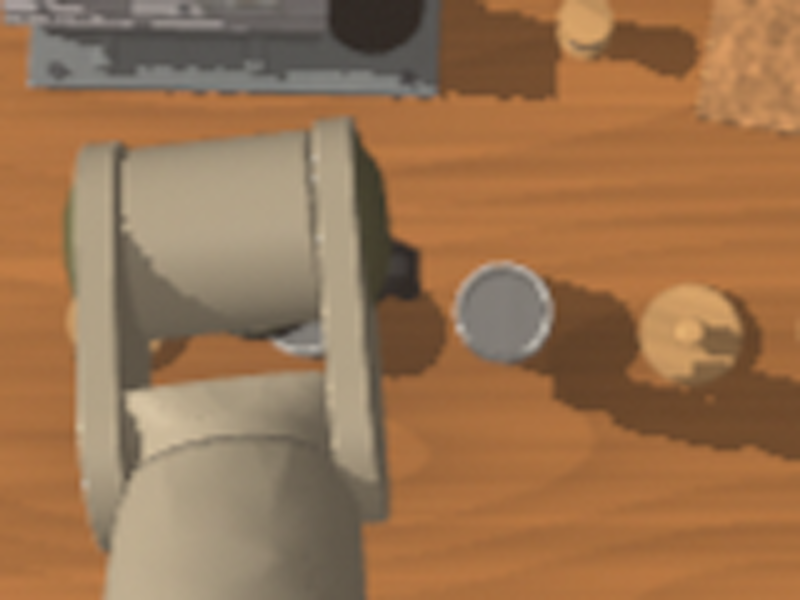

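View pics/s2c.png

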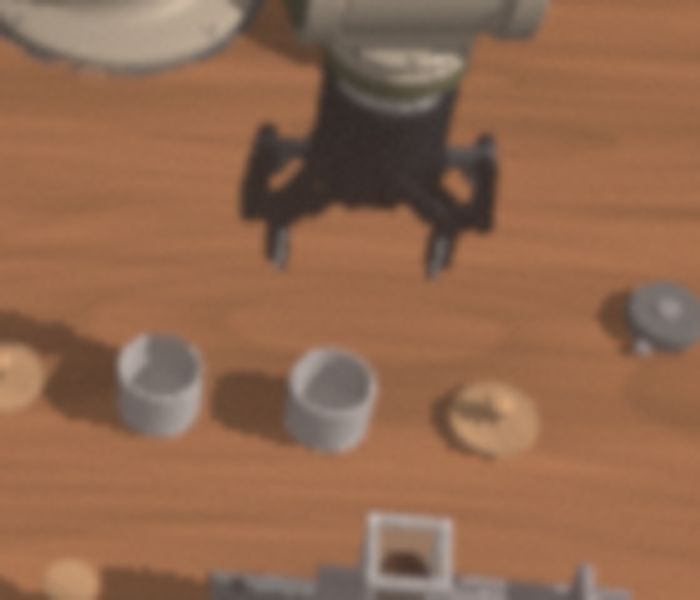

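```bash
python3 - <<'E'
from h import *
s=env.observe(); p=s['position']+[0,0,.013]
from fit import pd
print(pd('scene',p,0),pd('scene',p,-.076),pd('scene',p,.1),'meas',173.7,331.5)
for k in (0,-.076,.1):
    K['scene']=k; print(k,up('scene',(195.4,326.6),.045),up('scene',(173.7,331.5),.134))
E
```

```text
[178.24855477 329.04061087] [178.31005363 328.94157392] [178.16763522 329.17092263] meas 173.7 331.5
0 [0.44021319 0.16559387 0.045     ] [0.42165794 0.17067297 0.134     ]
-0.076 [0.44011016 0.16581983 0.045     ] [0.42129571 0.17105768 0.134     ]
0.1 [0.44034747 0.16529938 0.045     ] [0.42212724 0.17017455 0.134     ]
```

Request:
move_arm --pt "0 0 41 0" --pt "0 0 41 0" --pt "0 0 41 0"

```text
time_s: 5.3
position: [0.4409, 0.1622, 0.0802]
tool_rot: [[-1.0, -0.001, -0.001], [-0.001, 1.0, -0.0], [0.001, -0.0, -1.0]]
ft_force: [0.3, 0.1, 0.1]
grip_width: 0.0855
```

```bash
python3 - <<'E'
from h import *
s=st(); c=snap('scene','s3'); crop(c,150,220,280,380,8,'s3c')
for z in (0,.013,.026): print(proj('scene',s['position']+[0,0,z]))
E
```

```text
t 5.3 p [0.4409 0.1622 0.0802] ft [0.3 0.1 0.1] w 0.0855
[188.94190095 326.84303153]
[186.43569334 327.32628737]
[183.88638489 327.81785407]
```

View pics/s3c.png

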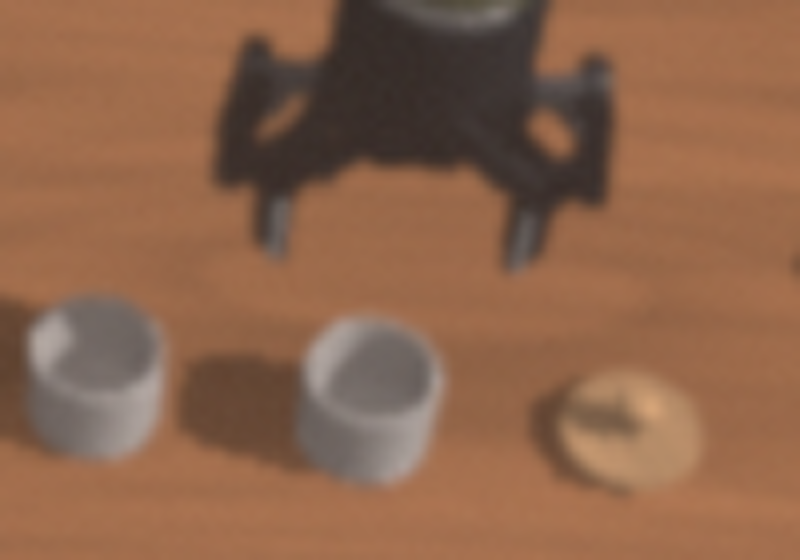

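Request:
move_arm --pt "0 0 50 0" --pt "0 0 60 0" --pt "0 0 60 0"

```text
time_s: 5.65
position: [0.4409, 0.1618, 0.0198]
tool_rot: [[-1.0, -0.0, -0.002], [-0.0, 1.0, -0.0], [0.002, -0.0, -1.0]]
ft_force: [0.1, -0.1, 0.4]
grip_width: 0.0852
```

```bash
python3 - <<'E'
from h import *
s=st(); c=snap('scene','s4'); crop(c,150,220,280,380,8,'s4c'); c=snap('top','t4'); crop(c,220,300,180,280,8,'t4c')
E
```

```text
t 5.65 p [0.4409 0.1618 0.0198] ft [ 0.1 -0.1  0.4] w 0.0852
```

View pics/s4c.png

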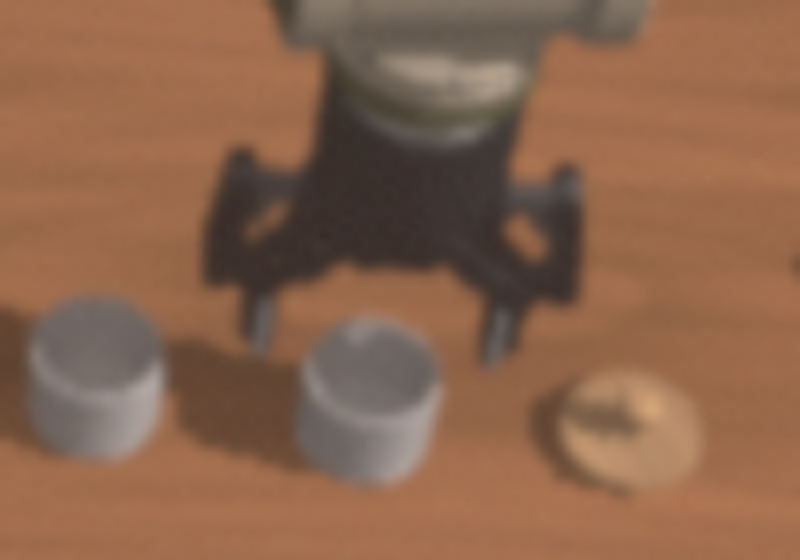

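View pics/t4c.png

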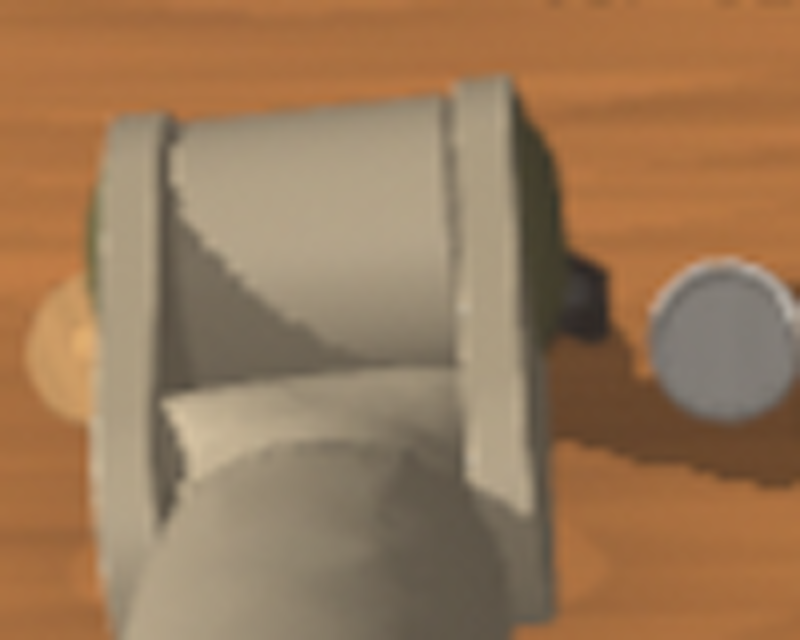

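Request:
move_arm --pt "-6 -2 0 0" --pt "-6 -2 0 0" --pt "-6 -2 0 0"

```text
time_s: 6.05
position: [0.4479, 0.1597, 0.0204]
tool_rot: [[-1.0, 0.0, 0.001], [0.0, 1.0, 0.0], [-0.001, 0.0, -1.0]]
ft_force: [-0.4, -0.6, 0.1]
grip_width: 0.0854
```

Request:
move_arm --pt "0 0 0 0" --pt "0 0 0 0" --pt "0 0 0 0" --pt "0 0 0 0" --pt "0 0 0 0" --pt "0 0 0 0" --grip 1 --grip_force 20

```text
time_s: 6.65
position: [0.4473, 0.1597, 0.0197]
tool_rot: [[-1.0, -0.0, -0.0], [-0.0, 1.0, -0.0], [0.0, -0.0, -1.0]]
ft_force: [0.8, -0.7, 0.5]
grip_width: 0.0004
```

```bash
python3 - <<'E'
from h import *
s=st(); c=snap('scene','s5'); crop(c,150,220,280,380,8,'s5c')
E
```

```text
t 6.65 p [0.4473 0.1597 0.0197] ft [ 0.8 -0.7  0.5] w 0.0004
```

View pics/s5c.png

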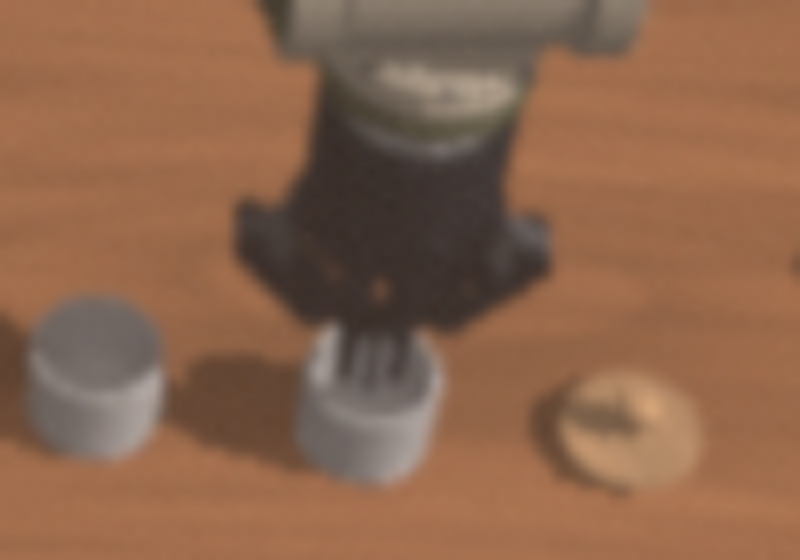

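Request:
move_arm --pt "0 0 6 0" --pt "0 0 12 0" --pt "0 0 12 0"

```text
time_s: 7.0
position: [0.4467, 0.1597, 0.0068]
tool_rot: [[-1.0, -0.0, -0.002], [-0.0, 1.0, -0.0], [0.002, -0.0, -1.0]]
ft_force: [-0.4, -0.4, 0.1]
grip_width: -0.0003
```

```bash
python3 - <<'E'
from h import *
s=st(); c=snap('scene','s6'); crop(c,150,220,280,380,8,'s6c')
E
```

```text
t 7.0 p [0.4467 0.1597 0.0068] ft [-0.4 -0.4  0.1] w -0.0003
```

View pics/s6c.png

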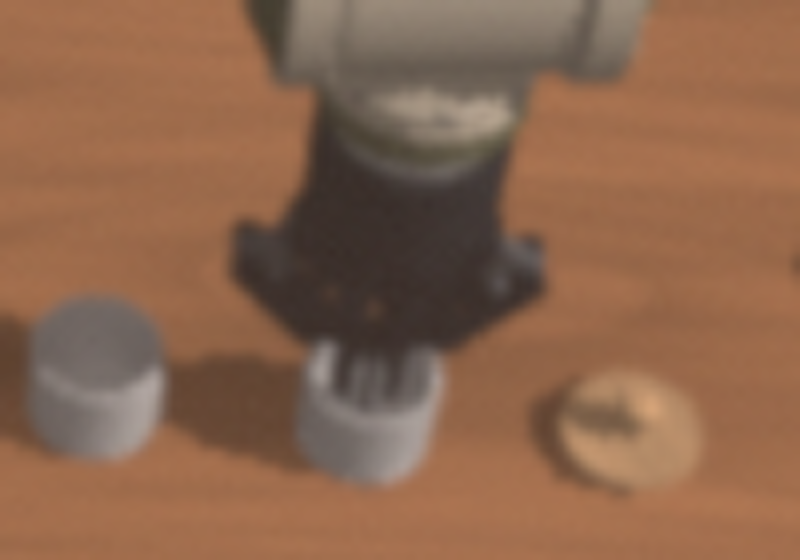

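Request:
move_arm --pt "0 0 1 0" --pt "0 0 2 0" --pt "0 0 3 0"

```text
time_s: 7.35
position: [0.4474, 0.1598, 0.0047]
tool_rot: [[-1.0, -0.0, 0.0], [-0.0, 1.0, 0.0], [-0.0, 0.0, -1.0]]
ft_force: [-0.8, -0.3, 0.1]
grip_width: -0.0002
```

Request:
move_arm --pt "0 0 1 0" --pt "0 0 2 0" --pt "0 0 2 0"

```text
time_s: 7.65
position: [0.4472, 0.1597, 0.0026]
tool_rot: [[-1.0, -0.0, -0.0], [-0.0, 1.0, -0.0], [0.0, -0.0, -1.0]]
ft_force: [0.7, 0.0, 0.3]
grip_width: 0.0
```

Request:
move_arm --pt "0 0 1 0" --pt "0 0 2 0" --pt "0 0 3 0"

```text
time_s: 7.95
position: [0.4473, 0.1598, -0.0004]
tool_rot: [[-1.0, -0.0, -0.0], [-0.0, 1.0, 0.0], [0.0, 0.0, -1.0]]
ft_force: [0.1, -0.3, 0.5]
grip_width: 0.0001
```

Request:
move_arm --pt "0 0 1 0" --pt "0 0 2 0" --pt "0 0 3 0"

```text
time_s: 8.25
position: [0.4473, 0.1597, -0.0034]
tool_rot: [[-1.0, -0.0, -0.0], [-0.0, 1.0, 0.0], [0.0, 0.0, -1.0]]
ft_force: [0.7, 0.4, 0.5]
grip_width: -0.0
```

Request:
move_arm --pt "0 0 1 0" --pt "0 0 2 0" --pt "0 0 3 0"

```text
time_s: 8.55
position: [0.4473, 0.1597, -0.0064]
tool_rot: [[-1.0, -0.0, 0.0], [-0.0, 1.0, 0.0], [-0.0, 0.0, -1.0]]
ft_force: [0.3, 0.1, 0.7]
grip_width: -0.0003
```

Request:
move_arm --pt "0 0 1 0" --pt "0 0 2 0" --pt "0 0 3 0"

```text
time_s: 8.85
position: [0.4473, 0.1597, -0.0094]
tool_rot: [[-1.0, -0.0, 0.0], [-0.0, 1.0, -0.0], [-0.0, -0.0, -1.0]]
ft_force: [0.1, 0.6, 0.4]
grip_width: -0.0
```

Request:
move_arm --pt "0 0 1 0" --pt "0 0 2 0" --pt "0 0 2 0"

```text
time_s: 9.15
position: [0.4472, 0.1597, -0.0114]
tool_rot: [[-1.0, -0.0, -0.0], [-0.0, 1.0, -0.0], [0.0, -0.0, -1.0]]
ft_force: [-0.1, 0.3, -0.3]
grip_width: -0.0
```

Request:
move_arm --pt "0 0 1 0" --pt "0 0 2 0" --pt "0 0 2 0"

```text
time_s: 9.45
position: [0.4472, 0.1597, -0.0134]
tool_rot: [[-1.0, -0.0, -0.0], [-0.0, 1.0, -0.0], [0.0, -0.0, -1.0]]
ft_force: [-0.2, 0.1, -0.3]
grip_width: -0.0001
```

```bash
python3 - <<'E'
from h import *
s=st(); c=snap('scene','s7'); crop(c,150,220,280,380,8,'s7c')
E
```

```text
t 9.45 p [ 0.4472  0.1597 -0.0134] ft [-0.2  0.1 -0.3] w -0.0001
```

View pics/s7c.png

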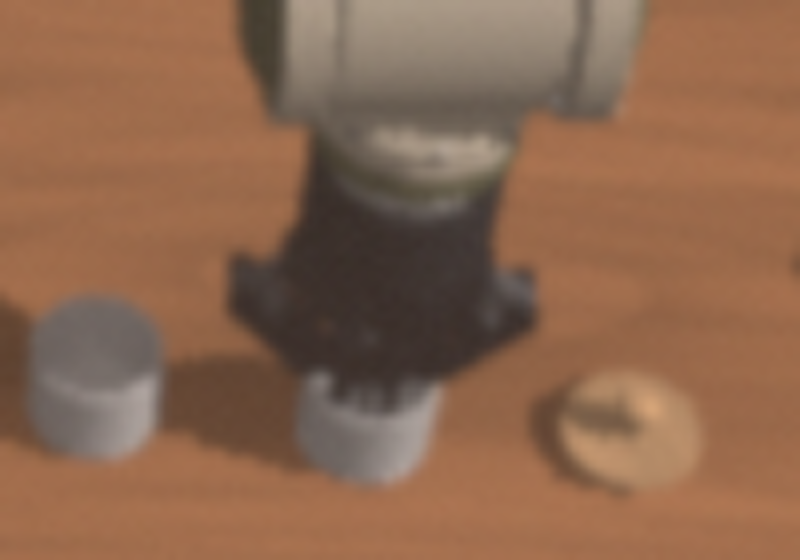

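Request:
move_arm --pt "0 0 1 0" --pt "0 0 2 0" --pt "0 0 2 0"

```text
time_s: 9.8
position: [0.4472, 0.1597, -0.0154]
tool_rot: [[-1.0, -0.0, -0.0], [-0.0, 1.0, -0.0], [0.0, -0.0, -1.0]]
ft_force: [-0.1, -0.8, -0.1]
grip_width: -0.0002
```

Request:
move_arm --pt "0 0 1 0" --pt "0 0 2 0" --pt "0 0 2 0"

```text
time_s: 10.1
position: [0.4473, 0.1597, -0.0174]
tool_rot: [[-1.0, -0.0, -0.0], [-0.0, 1.0, -0.0], [0.0, -0.0, -1.0]]
ft_force: [0.0, -0.7, 0.3]
grip_width: 0.0001
```

Request:
move_arm --pt "0 0 1 0" --pt "0 0 1.5 0" --pt "0 0 1.5 0"

```text
time_s: 10.4
position: [0.4473, 0.1597, -0.0188]
tool_rot: [[-1.0, -0.0, -0.0], [-0.0, 1.0, -0.0], [0.0, -0.0, -1.0]]
ft_force: [0.6, -0.1, 0.0]
grip_width: -0.0
```

Request:
move_arm --pt "0 0 1 0" --pt "0 0 2 0" --pt "0 0 2 0"

```text
time_s: 10.7
position: [0.4472, 0.1598, -0.0209]
tool_rot: [[-1.0, -0.0, -0.0], [-0.0, 1.0, -0.0], [0.0, -0.0, -1.0]]
ft_force: [-0.5, -0.4, 0.0]
grip_width: -0.0004
```

Request:
move_arm --pt "0 0 1 0" --pt "0 0 2 0" --pt "0 0 2 0"

```text
time_s: 11.0
position: [0.4472, 0.1597, -0.0229]
tool_rot: [[-1.0, -0.0, -0.0], [-0.0, 1.0, -0.0], [0.0, -0.0, -1.0]]
ft_force: [0.2, 0.2, -1.0]
grip_width: -0.0001
```

Request:
move_arm --pt "0 0 1 0" --pt "0 0 2 0" --pt "0 0 2 0"

```text
time_s: 11.3
position: [0.4474, 0.1597, -0.0248]
tool_rot: [[-1.0, -0.0, 0.0], [-0.0, 1.0, -0.0], [-0.0, -0.0, -1.0]]
ft_force: [-0.4, 0.8, 2.3]
grip_width: -0.0003
```

Request:
move_arm --pt "0 0 -40 0" --pt "0 0 -72 0" --pt "0 0 -72 0" --pt "6 3 -72 0"

```text
time_s: 11.7
position: [0.4417, 0.1627, 0.0474]
tool_rot: [[-1.0, 0.0, 0.002], [0.0, 1.0, 0.0], [-0.002, 0.0, -1.0]]
ft_force: [0.1, 0.5, -0.3]
grip_width: -0.0003
```

Request:
move_arm --pt "0 0 0 0" --pt "0 0 0 0" --pt "0 0 0 0" --pt "0 0 0 0" --pt "0 0 0 0" --pt "0 0 0 0" --grip 0

```text
time_s: 12.3
position: [0.4413, 0.1627, 0.0471]
tool_rot: [[-1.0, -0.0, -0.0], [-0.0, 1.0, -0.0], [0.0, -0.0, -1.0]]
ft_force: [-0.6, -0.4, 1.3]
grip_width: 0.0847
```

```bash
python3 - <<'E'
from h import *
s=st(); c=snap('scene','s8'); crop(c,150,220,280,380,8,'s8c')
go((.441,.1625,-.023),90)
E
```

```text
t 12.3 p [0.4413 0.1627 0.0471] ft [-0.6 -0.4  1.3] w 0.0847
go [np.float64(0.3), np.float64(-0.2), np.float64(70.2), np.float64(0.0), ('deg', np.float64(-0.0), 'q6', np.float64(-84.2))] tool y yaw 90.0
```

View pics/s8c.png

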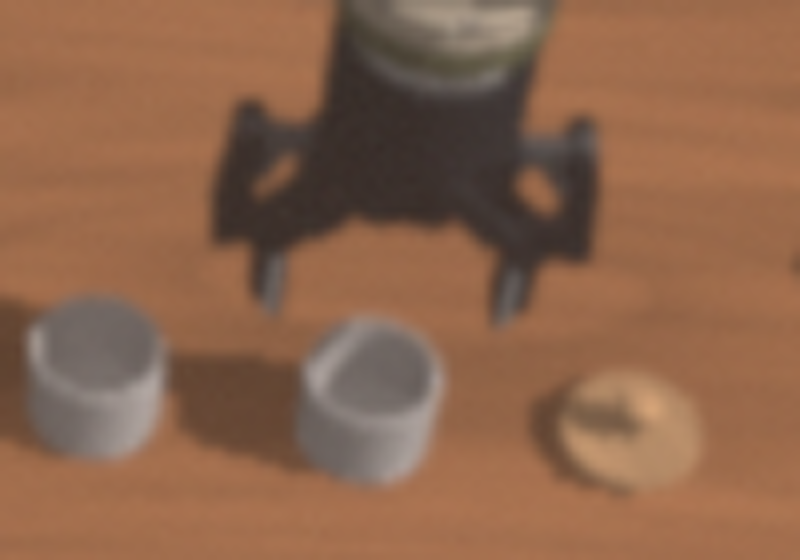

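Request:
move_arm --pt "0 -1 40 0" --pt "0 -1 70 0" --pt "0 -1 70 0"

```text
time_s: 12.65
position: [0.4394, 0.1614, -0.0252]
tool_rot: [[-1.0, 0.0, -0.006], [0.0, 1.0, -0.001], [0.006, -0.001, -1.0]]
ft_force: [-0.2, 0.5, 0.1]
grip_width: 0.0853
```

```bash
python3 - <<'E'
from h import *
s=st(); c=snap('scene','s9'); crop(c,150,220,280,380,8,'s9c')
E
```

```text
t 12.65 p [ 0.4394  0.1614 -0.0252] ft [-0.2  0.5  0.1] w 0.0853
```

View pics/s9c.png

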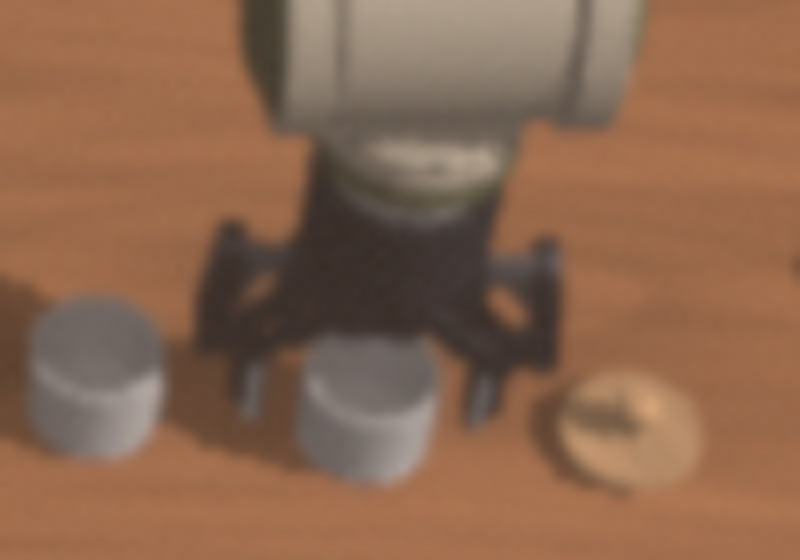

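Request:
move_arm --pt "0 0 0 0" --pt "0 0 0 0" --pt "0 0 0 0" --pt "0 0 0 0" --pt "0 0 0 0" --grip 1 --grip_force 20

```text
time_s: 13.2
position: [0.4422, 0.1619, -0.0212]
tool_rot: [[-1.0, -0.0, 0.003], [-0.0, 1.0, 0.0], [-0.003, 0.0, -1.0]]
ft_force: [0.5, 0.3, 6.6]
grip_width: 0.0563
```

```bash
python3 - <<'E'
from h import *
s=st(); c=snap('scene','s10'); crop(c,150,220,280,380,8,'s10c')
E
```

```text
t 13.2 p [ 0.4422  0.1619 -0.0212] ft [0.5 0.3 6.6] w 0.0563
```

View pics/s10c.png

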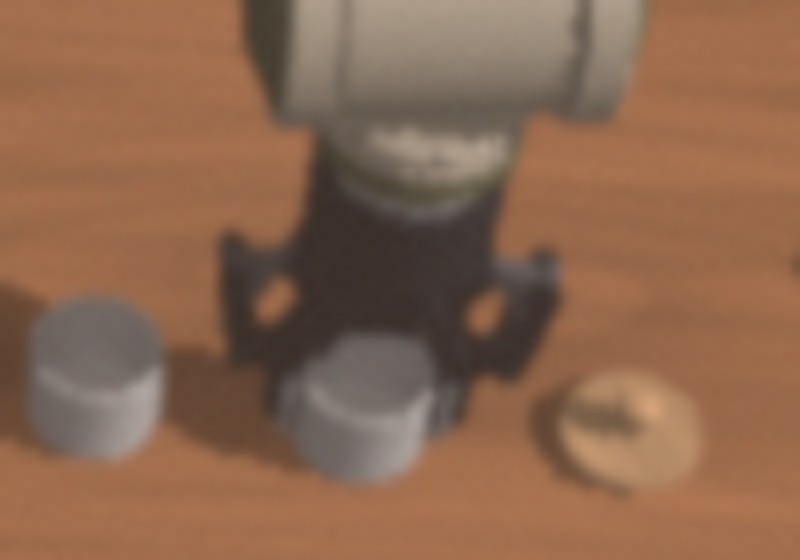

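Request:
move_arm --pt "0 0 0 0" --pt "0 0 0 0" --pt "0 0 0 0" --pt "0 0 0 0" --grip 0

```text
time_s: 13.65
position: [0.4413, 0.1618, -0.0227]
tool_rot: [[-1.0, -0.0, 0.0], [-0.0, 1.0, 0.0], [-0.0, 0.0, -1.0]]
ft_force: [-0.4, -0.3, -0.2]
grip_width: 0.0855
```

Request:
move_arm --pt "0 0 0 1.571" --pt "0 0 0 1.571" --pt "0 0 0 1.571" --pt "0 0 0 1.571" --pt "0 0 0 1.571" --pt "0 0 0 1.571" --pt "0 0 0 1.571" --pt "0 0 0 1.571" --pt "0 0 0 1.571" --pt "0 0 0 1.571" --pt "0 0 0 1.571" --pt "0 0 0 1.571"

```text
time_s: 14.85
position: [0.4413, 0.1617, -0.0228]
tool_rot: [[0.0, 1.0, -0.0], [1.0, -0.0, -0.0], [-0.0, -0.0, -1.0]]
ft_force: [-0.4, -0.9, -0.2]
grip_width: 0.0856
```

Request:
move_arm --pt "0 0 0 0" --pt "0 0 0 0" --pt "0 0 0 0" --pt "0 0 0 0" --pt "0 0 0 0" --grip 1 --grip_force 25

```text
time_s: 15.35
position: [0.4413, 0.1617, -0.0226]
tool_rot: [[-0.001, 1.0, 0.0], [1.0, 0.001, -0.0], [-0.0, 0.0, -1.0]]
ft_force: [-2.0, -0.6, 5.3]
grip_width: 0.055
```

```bash
python3 - <<'E'
from h import *
s=st(); print(np.round(s['tool_rot'],3),s['q'][5]); c=snap('scene','s11'); crop(c,150,220,280,380,8,'s11c')
E
```

```text
t 15.35 p [ 0.4413  0.1617 -0.0226] ft [-2.  -0.6  5.3] w 0.055
[[-0.001  1.     0.   ]
 [ 1.     0.001 -0.   ]
 [-0.     0.    -1.   ]] 5.6250457750114045
```

View pics/s11c.png

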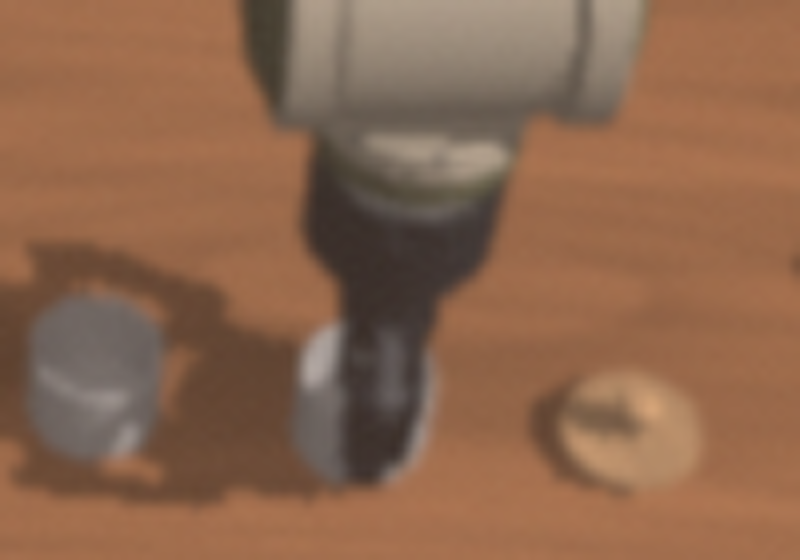

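```bash
python3 - <<'E'
from h import *
t=cv2.imread('pics/t1.png') if 0 else cv2.imread('pics/top0.png'); crop(t[:,:,::-1],170,235,160,275,7,'t0d')
print(up('top',(200.2,244.9),.008))
import fit
for n,p in list(zip(['t']*3,fit.dt)): print(up('top',p,.006))
for p in fit.bt: print(up('top',p,.004))
E
```

```text
[0.62319359 0.12483228 0.008     ]
[0.67671331 0.0830981  0.006     ]
[0.5666974  0.08589162 0.006     ]
[0.57139853 0.33275763 0.006     ]
[ 0.67835917 -0.08583374  0.004     ]
[ 0.63300818 -0.36247587  0.004     ]
[ 0.50631688 -0.33998167  0.004     ]
[ 0.55394721 -0.06671441  0.004     ]
```

View pics/t0d.png

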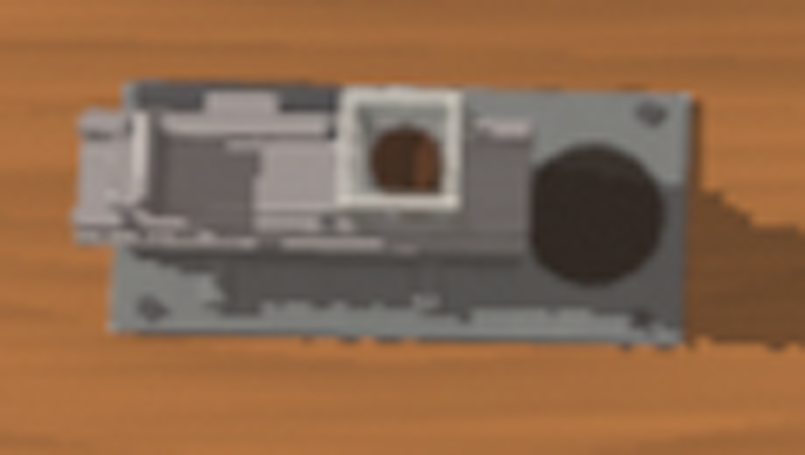

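Request:
move_arm --pt "0 0 -50 0" --pt "-35 0 -60 0.023" --pt "-67 20 -60 0.023" --pt "-67 60 -60 0.023" --pt "-67 100 -60 0.023" --pt "-67 140 -60 0.023" --pt "-67 182 -60 0.023" --pt "-67 182 -60 0.023" --pt "-67 182 -60 0.023"

```text
time_s: 16.3
position: [0.623, 0.0947, 0.0362]
tool_rot: [[0.023, 1.0, -0.002], [1.0, -0.023, 0.0], [0.0, -0.002, -1.0]]
ft_force: [-0.5, 0.3, -0.3]
grip_width: 0.0549
```

```bash
python3 - <<'E'
from h import *
s=st(); c=snap('scene','s12'); crop(c,180,290,250,400,5,'s12c');c=snap('top','t12'); crop(c,150,260,160,310,5,'t12c')
go((.6233,.0943,-.0134),-1.3)
E
```

```text
t 16.3 p [0.623  0.0947 0.0362] ft [-0.5  0.3 -0.3] w 0.0549
go [np.float64(-0.6), np.float64(1.3), np.float64(50.2), np.float64(-0.0), ('deg', np.float64(0.0), 'q6', np.float64(-0.8))] tool y yaw -1.3
```

View pics/s12c.png

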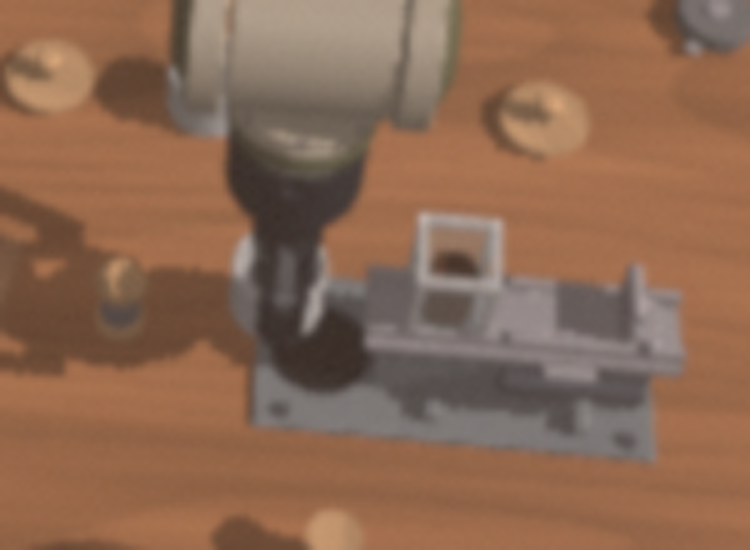

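View pics/t12c.png

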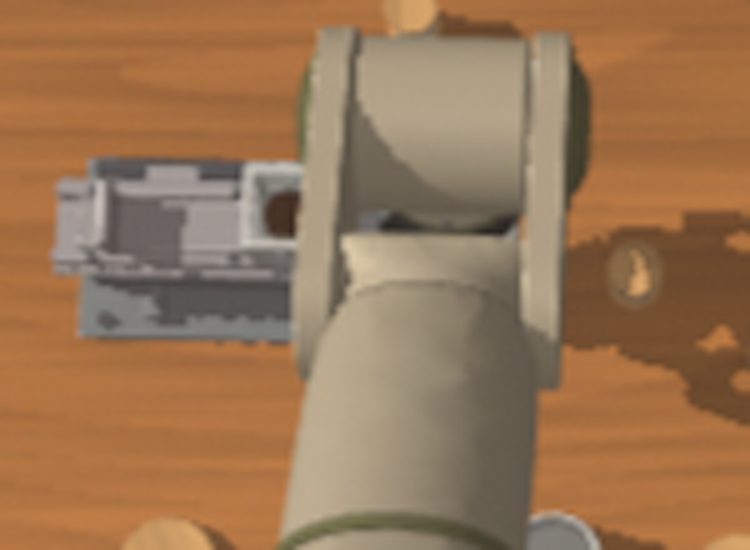

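Request:
move_arm --pt "0 1 30 0" --pt "0 1 46 0" --pt "0 1 49 0" --pt "0 1 49 0" --pt "0 1 49 0"

```text
time_s: 16.9
position: [0.6246, 0.0947, -0.0106]
tool_rot: [[0.023, 1.0, 0.002], [1.0, -0.023, -0.0], [-0.0, 0.002, -1.0]]
ft_force: [0.5, 0.0, -0.2]
grip_width: 0.0554
```

```bash
python3 - <<'E'
from h import *
s=st(); c=snap('scene','s13'); crop(c,180,290,250,400,5,'s13c')
go((.624,.1263,-.0134),-1.3)
E
```

```text
t 16.9 p [ 0.6246  0.0947 -0.0106] ft [ 0.5  0.  -0.2] w 0.0554
go [np.float64(31.5), np.float64(-1.5), np.float64(2.9), np.float64(-0.0), ('deg', np.float64(0.0), 'q6', np.float64(-0.8))] tool y yaw -1.3
```

View pics/s13c.png

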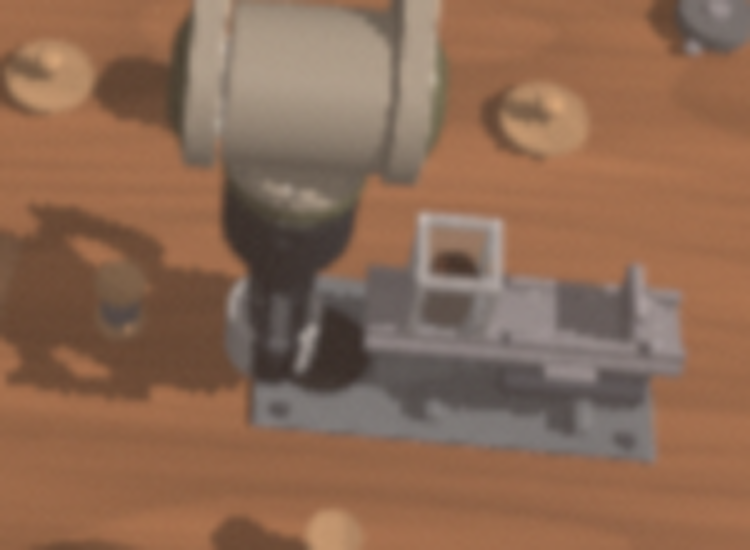

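Request:
move_arm --pt "0 -1 2 0" --pt "6 -1 2 0" --pt "14 -1 2 0" --pt "22 -1 2 0" --pt "29 -1 2 0" --pt "31.5 -1 2 0" --pt "31.5 -1 2 0" --pt "31.5 -1 2 0"

```text
time_s: 17.75
position: [0.624, 0.1262, -0.0138]
tool_rot: [[0.023, 1.0, -0.0], [1.0, -0.023, -0.0], [-0.0, -0.0, -1.0]]
ft_force: [0.2, -0.8, -0.0]
grip_width: 0.0552
```

```bash
python3 - <<'E'
from h import *
s=st(); c=snap('scene','s14'); crop(c,180,290,250,400,5,'s14c')
go((.624,.1263,-.0146),-1.3)
E
```

```text
t 17.75 p [ 0.624   0.1262 -0.0138] ft [ 0.2 -0.8 -0. ] w 0.0552
go [np.float64(0.2), np.float64(-0.0), np.float64(0.8), np.float64(-0.0), ('deg', np.float64(0.0), 'q6', np.float64(2.1))] tool y yaw -1.3
```

View pics/s14c.png

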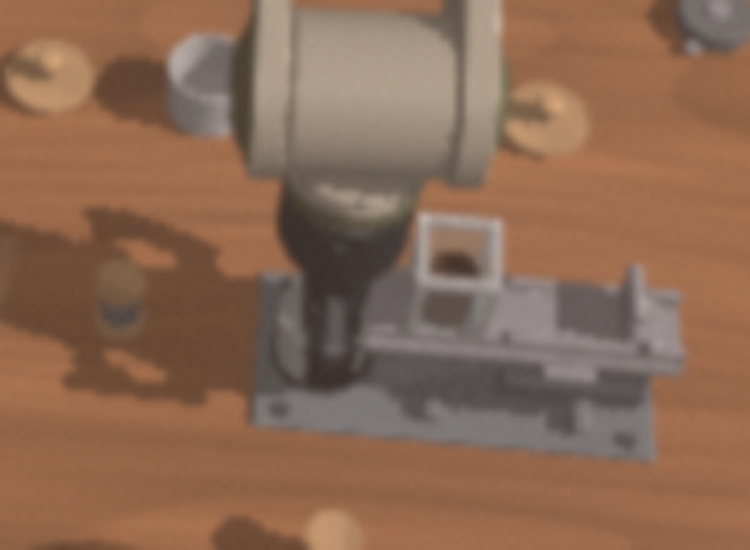

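Request:
move_arm --pt "0 0 1 0" --pt "0 0 1 0"

```text
time_s: 18.0
position: [0.6242, 0.126, -0.0145]
tool_rot: [[0.023, 1.0, 0.0], [1.0, -0.023, -0.0], [-0.0, 0.0, -1.0]]
ft_force: [-0.3, -0.1, 1.3]
grip_width: 0.0556
```

Request:
move_arm --pt "0 0 0 0" --pt "0 0 0 0" --pt "0 0 0 0" --pt "0 0 0 0" --pt "0 0 -30 0" --pt "0 0 -80 0" --pt "0 0 -110 0" --pt "0 0 -130 0" --pt "0 0 -130 0" --grip 0

```text
time_s: 18.9
position: [0.6254, 0.1263, 0.1184]
tool_rot: [[0.023, 1.0, 0.006], [1.0, -0.023, 0.0], [0.0, 0.006, -1.0]]
ft_force: [-0.3, -1.0, -0.8]
grip_width: 0.0855
```

```bash
python3 - <<'E'
from h import *
s=st(); c=snap('scene','s15'); crop(c,180,290,250,400,5,'s15c'); snap('top','t15')
import fit
# push point: tab rear face y=+95mm; 
a=-.023; D=np.array([.624,.1263])-np.array([-np.sin(a)*-.083,np.cos(a)*-.083])
print('disp',D)
for y in (.095,.125,.039): print(y,D+np.array([-np.sin(a),np.cos(a)])*y)
go((.6297,.33,.12),-1.3)
E
```

```text
t 18.9 p [0.6254 0.1263 0.1184] ft [-0.3 -1.  -0.8] w 0.0855
disp [0.62590883 0.20927805]
0.095 [0.62809364 0.30425292]
0.125 [0.62878358 0.33424499]
0.039 [0.62680575 0.24826773]
go [np.float64(203.9), np.float64(1.3), np.float64(-5.4), np.float64(-0.0), ('deg', np.float64(0.0), 'q6', np.float64(2.1))] tool y yaw -1.3
```

View pics/s15c.png

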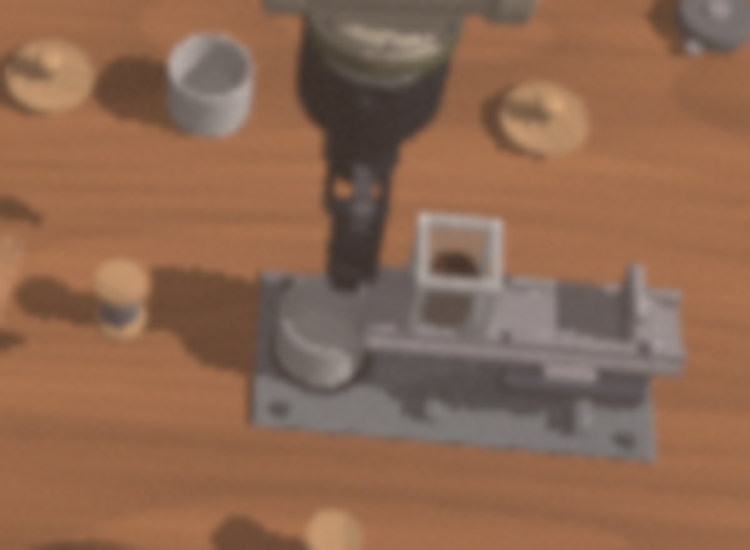

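Request:
move_arm --pt "0 0 -20 0" --pt "30 1 -30 0" --pt "75 1 -30 0" --pt "120 1 -30 0" --pt "165 1 -30 0" --pt "211 1 -30 0" --pt "211 1 -30 0" --pt "211 1 -30 0" --grip 1 --grip_force 40

```text
time_s: 19.8
position: [0.6291, 0.3379, 0.1428]
tool_rot: [[0.021, 1.0, -0.003], [1.0, -0.021, -0.001], [-0.001, -0.003, -1.0]]
ft_force: [0.6, -0.5, -0.3]
grip_width: -0.0001
```

```bash
python3 - <<'E'
from h import *
s=st(); c=snap('scene','s16'); crop(c,150,290,290,450,5,'s16c')
go((.6288,.3372,.0535),-1.3)
E
```

```text
t 19.8 p [0.6291 0.3379 0.1428] ft [ 0.6 -0.5 -0.3] w -0.0001
go [np.float64(0.6), np.float64(-0.4), np.float64(89.9), np.float64(-0.0), ('deg', np.float64(0.0), 'q6', np.float64(20.0))] tool y yaw -1.3
```

View pics/s16c.png

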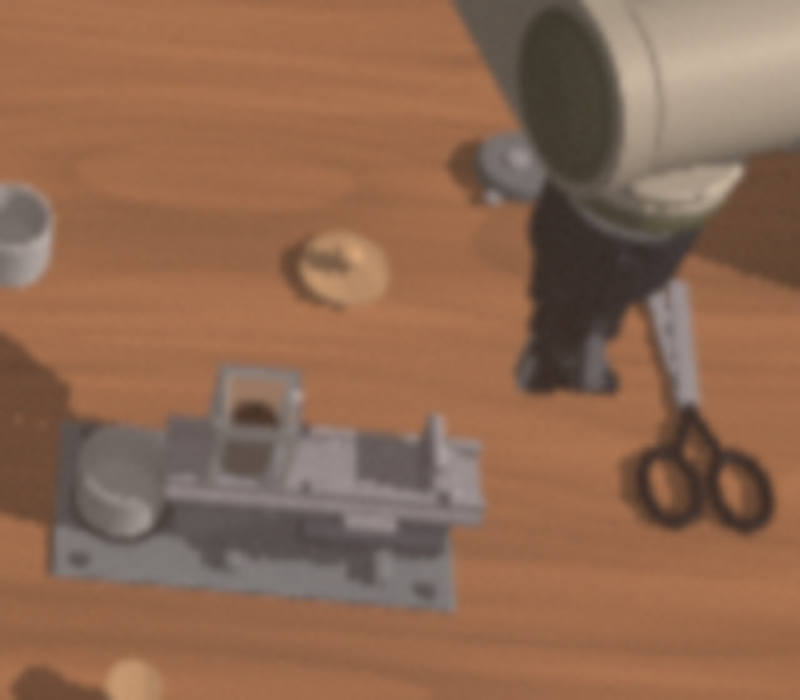

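```bash
python3 - <<'E'
from h import *
c=cv2.imread('pics/s16.png')[:,:,::-1]; crop(c,170,240,370,450,10,'s16d')
s=env.observe();print(s['q'],np.round(s['tool_rot'],3)); print(proj('scene',s['position']+[0,0,.0285]))
E
```

```text
[ 1.86791406e+01  4.12391269e+01  4.86806549e+01 -1.87121525e-02
  9.02467903e+01  1.99881306e+01] [[ 0.023  1.    -0.003]
 [ 1.    -0.023 -0.001]
 [-0.001 -0.003 -1.   ]]
[225.8778897  395.21513281]
```

View pics/s16d.png

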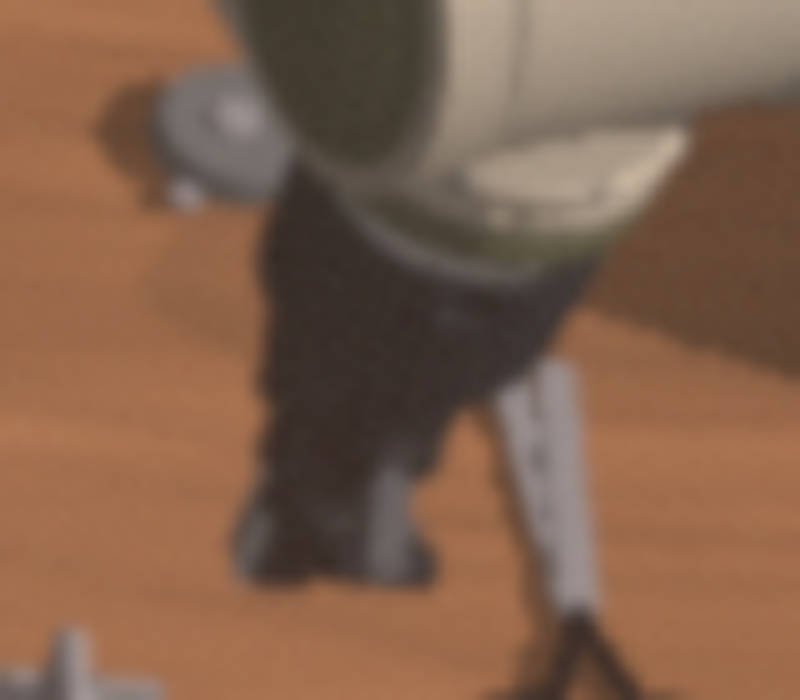

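Request:
move_arm --pt "6 0 40 0" --pt "6 0 80 0" --pt "6 0 89 0" --pt "6 0 89 0" --pt "6 0 89 0"

```text
time_s: 20.35
position: [0.6312, 0.3428, 0.0584]
tool_rot: [[0.024, 1.0, 0.003], [1.0, -0.024, 0.001], [0.001, 0.003, -1.0]]
ft_force: [-0.3, -0.8, 1.2]
grip_width: -0.0
```

```bash
python3 - <<'E'
from h import *
s=st(); c=snap('scene','s17'); crop(c,190,290,290,420,6,'s17c')
print(proj('scene',s['position']+[0,0,.0285])); c=snap('top','t17'); crop(c,150,260,120,260,5,'t17c')
E
```

```text
t 20.35 p [0.6312 0.3428 0.0584] ft [-0.3 -0.8  1.2] w -0.0
[242.17554869 389.73007185]
```

View pics/s17c.png

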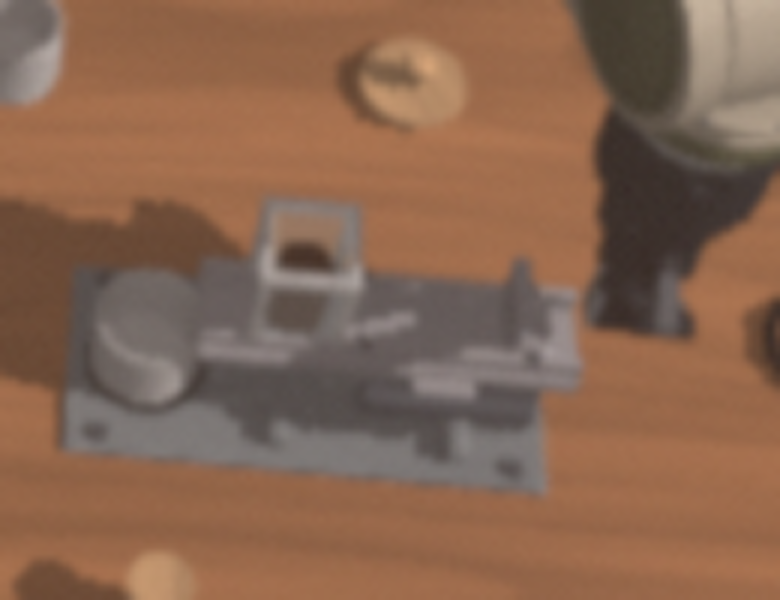

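View pics/t17c.png

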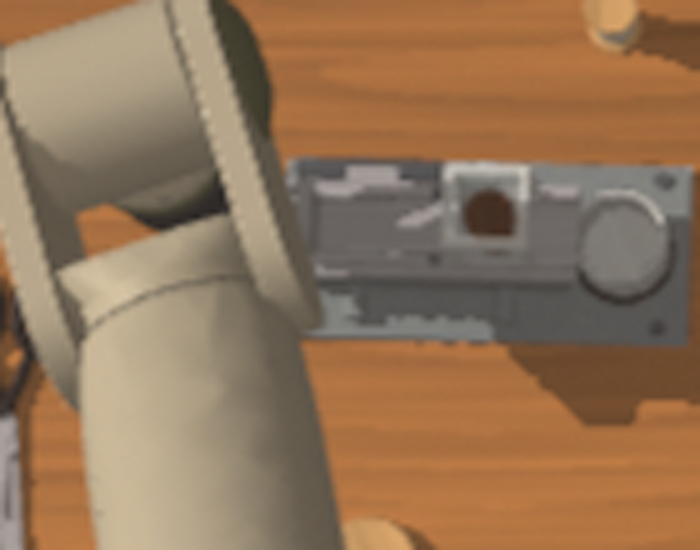

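Request:
move_arm --pt "-8 0 0 0" --pt "-16 0 0 0" --pt "-22 0 0 0" --pt "-22 0 0 0"

```text
time_s: 20.85
position: [0.6297, 0.32, 0.0566]
tool_rot: [[0.024, 1.0, 0.0], [1.0, -0.024, -0.0], [-0.0, 0.0, -1.0]]
ft_force: [-0.2, -0.8, 0.4]
grip_width: 0.0002
```

```bash
python3 - <<'E'
from h import *
s=st(); c=snap('scene','s18'); crop(c,190,290,290,420,6,'s18c')
E
```

```text
t 20.85 p [0.6297 0.32   0.0566] ft [-0.2 -0.8  0.4] w 0.0002
```

View pics/s18c.png

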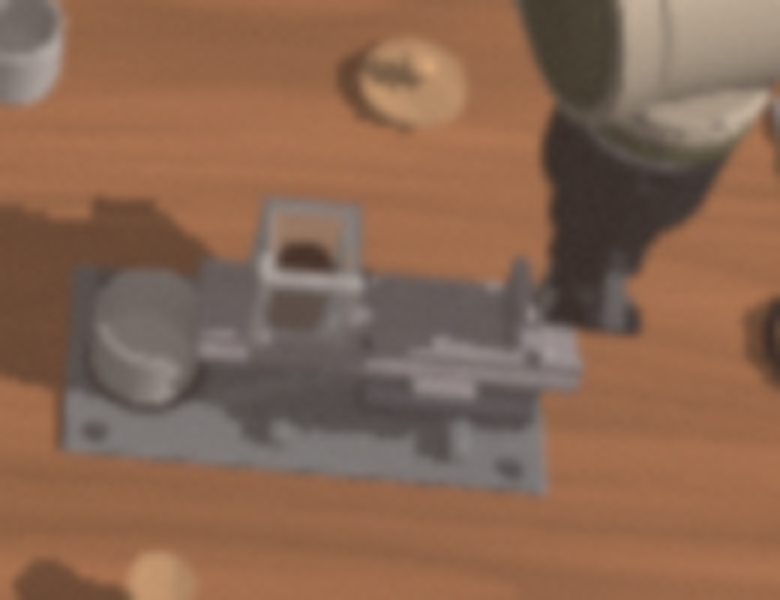

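Request:
move_arm --pt "-5 0 0 0" --pt "-10 0 0 0" --pt "-15 0 0 0" --pt "-20 0 0 0" --pt "-20 0 0 0"

```text
time_s: 21.4
position: [0.6289, 0.3008, 0.0563]
tool_rot: [[0.023, 1.0, -0.001], [1.0, -0.023, 0.0], [0.0, -0.001, -1.0]]
ft_force: [-0.9, 3.3, -0.4]
grip_width: 0.0006
```

```bash
python3 - <<'E'
from h import *
s=st(); c=snap('scene','s19'); crop(c,190,290,290,420,6,'s19c')
E
```

```text
t 21.4 p [0.6289 0.3008 0.0563] ft [-0.9  3.3 -0.4] w 0.0006
```

View pics/s19c.png

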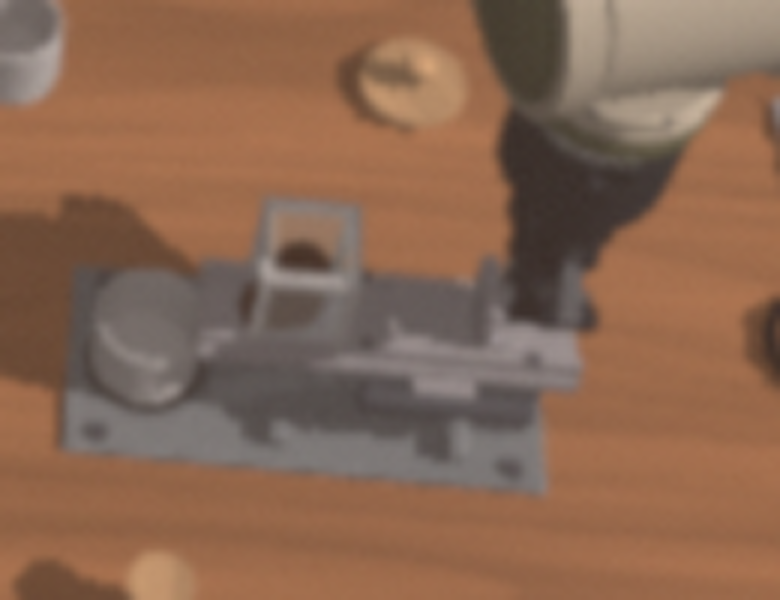

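Request:
move_arm --pt "-6 0 0 0" --pt "-12 0 0 0" --pt "-18 0 0 0" --pt "-24 0 0 0" --pt "-30 0 0 0" --pt "-36 0 0 0" --pt "-39 0 0 0" --pt "-39 0 0 0"

```text
time_s: 22.25
position: [0.6276, 0.2625, 0.0562]
tool_rot: [[0.023, 1.0, -0.001], [1.0, -0.023, 0.001], [0.001, -0.001, -1.0]]
ft_force: [-2.9, 5.0, 0.6]
grip_width: -0.0003
```

Request:
move_arm --pt "-1.5 0 0 0" --pt "-1.5 0 0 0"

```text
time_s: 22.45
position: [0.6276, 0.2613, 0.0562]
tool_rot: [[0.023, 1.0, -0.001], [1.0, -0.023, 0.001], [0.001, -0.001, -1.0]]
ft_force: [-3.1, 5.5, 0.5]
grip_width: 0.0002
```

Request:
move_arm --pt "-1 0 0 0" --pt "-2 0 0 0"

```text
time_s: 22.65
position: [0.6275, 0.2597, 0.0562]
tool_rot: [[0.022, 1.0, -0.001], [1.0, -0.022, 0.002], [0.001, -0.001, -1.0]]
ft_force: [-2.0, 11.4, 0.1]
grip_width: -0.0004
```

Request:
move_arm --pt "-1 0 0 0" --pt "-1.5 0 0 0"

```text
time_s: 22.85
position: [0.6275, 0.2597, 0.0563]
tool_rot: [[0.022, 1.0, -0.0], [1.0, -0.022, 0.004], [0.004, -0.0, -1.0]]
ft_force: [-1.7, 15.1, 0.1]
grip_width: -0.0
```

```bash
python3 - <<'E'
from h import *
s=st(); c=snap('scene','s20'); crop(c,190,290,290,420,6,'s20c')
E
```

```text
t 22.85 p [0.6275 0.2597 0.0563] ft [-1.7 15.1  0.1] w -0.0
```

View pics/s20c.png

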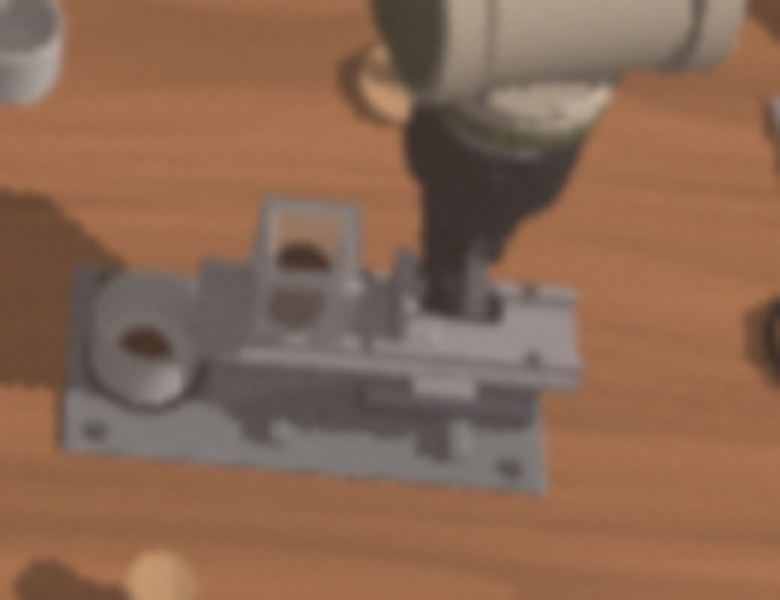

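Request:
move_arm --pt "3 0 -50 0" --pt "3 0 -90 0" --pt "3 0 -90 0" --pt "3 0 -90 0"

```text
time_s: 23.3
position: [0.6284, 0.2597, 0.1468]
tool_rot: [[0.023, 1.0, 0.001], [1.0, -0.023, -0.001], [-0.001, 0.002, -1.0]]
ft_force: [0.3, 0.3, -0.5]
grip_width: 0.0004
```

```bash
python3 - <<'E'
from h import *
s=st(); c=snap('scene','s21'); crop(c,190,290,290,420,6,'s21c')
E
```

```text
t 23.3 p [0.6284 0.2597 0.1468] ft [ 0.3  0.3 -0.5] w 0.0004
```

View pics/s21c.png

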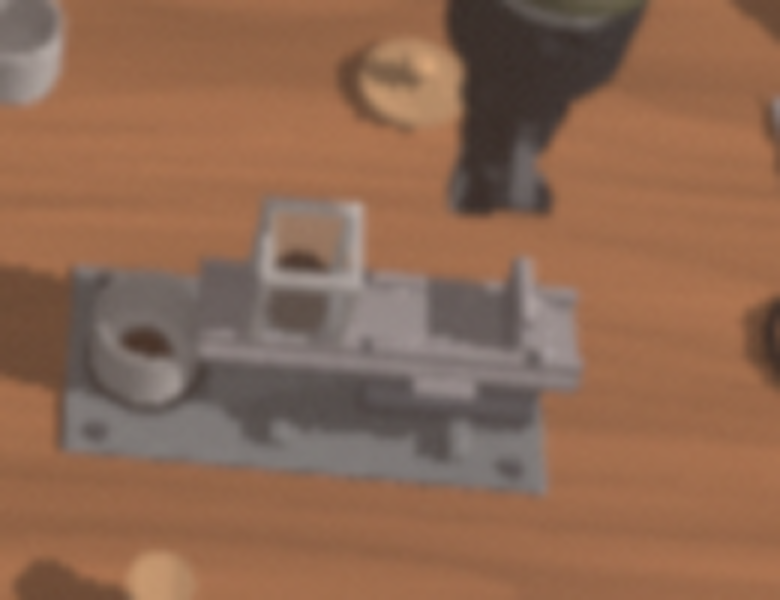

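Request:
move_arm --pt "-45 -1 0 0" --pt "-90 -1 0 0" --pt "-133.5 -1.3 0 0" --pt "-133.5 -1.3 0 0" --pt "-133.5 -1.3 0 0" --grip 0

```text
time_s: 23.85
position: [0.6233, 0.1257, 0.1448]
tool_rot: [[0.025, 1.0, -0.003], [1.0, -0.025, -0.0], [-0.0, -0.003, -1.0]]
ft_force: [-0.1, 0.5, 0.7]
grip_width: 0.0725
```

```bash
python3 - <<'E'
from h import *
s=st(); go((.624,.1263,-.0142),-1.3)
E
```

```text
t 23.85 p [0.6233 0.1257 0.1448] ft [-0.1  0.5  0.7] w 0.0725
go [np.float64(0.7), np.float64(1.2), np.float64(159.0), np.float64(-0.002), ('deg', np.float64(0.1), 'q6', np.float64(2.2))] tool y yaw -1.4
```

Request:
move_arm --pt "0 0 40 0" --pt "0 0 85 0" --pt "0 0 125 0" --pt "0 0 150 0" --pt "0 0 160 0" --pt "0 0 160 0" --pt "0 0 160 0"

```text
time_s: 24.55
position: [0.6244, 0.1273, -0.0127]
tool_rot: [[0.022, 1.0, 0.002], [1.0, -0.022, 0.0], [0.0, 0.002, -1.0]]
ft_force: [0.8, 0.3, 0.4]
grip_width: 0.0851
```

Request:
move_arm --pt "0 0 0 0" --pt "0 0 0 0" --pt "0 0 0 0" --pt "0 0 0 0" --pt "0 0 0 0" --grip 1 --grip_force 25

```text
time_s: 25.05
position: [0.6244, 0.1268, -0.0123]
tool_rot: [[0.023, 1.0, 0.002], [1.0, -0.023, 0.0], [0.0, 0.002, -1.0]]
ft_force: [-1.4, 0.8, 5.9]
grip_width: 0.0555
```

```bash
python3 - <<'E'
from h import *
s=st(); c=snap('scene','s22'); crop(c,190,290,290,420,6,'s22c')
E
```

```text
t 25.05 p [ 0.6244  0.1268 -0.0123] ft [-1.4  0.8  5.9] w 0.0555
```

View pics/s22c.png

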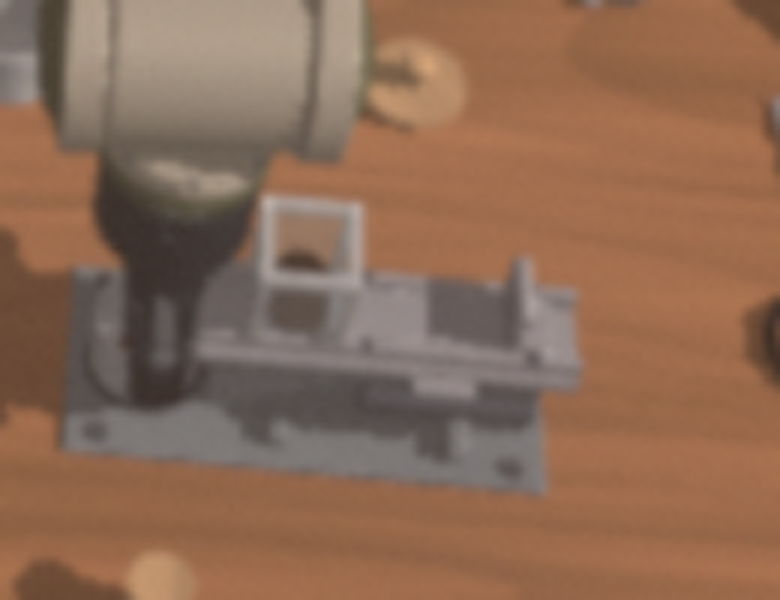

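Request:
move_arm --pt "0 0 -1.5 0" --pt "-10 0 -1.5 0" --pt "-20 0 -1.5 0" --pt "-30 0 -1.5 0" --pt "-36 0 -1.5 0" --pt "-38 0 -30 0" --pt "-40 0 -75 0" --pt "-80 -2 -75 0" --pt "-120 -4 -75 0" --pt "-160 -6 -75 0" --pt "-200 -8 -75 0" --pt "-240 -10 -75 0" --pt "-256 -10.5 -75 0" --pt "-256 -10.5 -75 0" --pt "-256 -10.5 -75 0"

```text
time_s: 26.6
position: [0.6072, -0.1285, 0.061]
tool_rot: [[0.023, 1.0, -0.001], [1.0, -0.023, 0.001], [0.001, -0.001, -1.0]]
ft_force: [0.6, 0.3, -1.1]
grip_width: 0.0553
```

```bash
python3 - <<'E'
from h import *
s=st(); c=snap('scene','s23'); crop(c,180,300,150,310,5,'s23c')
go((.608,-.129,-.0125-.004+.001))
find(['pot1_c'],.0225)
E
```

```text
t 26.6 p [ 0.6072 -0.1285  0.061 ] ft [ 0.6  0.3 -1.1] w 0.0553
go [np.float64(-1.1), np.float64(0.8), np.float64(76.6)] tool y yaw -1.3
scene pot1_c 0.56 [222.8 228.1] [ 0.5557 -0.1483]
```

View pics/s23c.png

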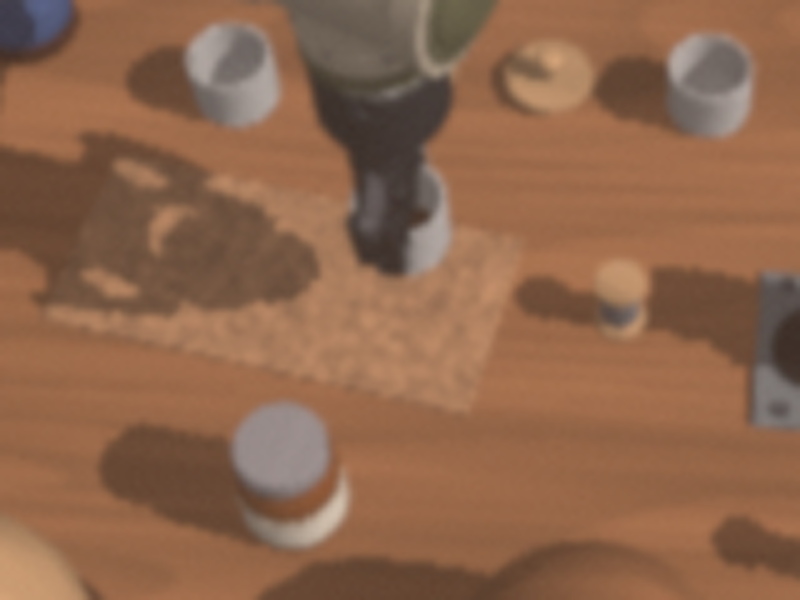

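Request:
move_arm --pt "0 0 40 0" --pt "0 0 68 0" --pt "0 0 75 0" --pt "0 0 76 0" --pt "0 0 77 0" --pt "0 0 77 0"

```text
time_s: 27.45
position: [0.608, -0.129, -0.0148]
tool_rot: [[0.023, 1.0, 0.002], [1.0, -0.023, -0.001], [-0.001, 0.002, -1.0]]
ft_force: [-0.2, -0.1, -1.2]
grip_width: 0.0554
```

```bash
python3 - <<'E'
from h import *
s=st(); c=snap('scene','s24'); crop(c,180,300,150,310,5,'s24c')
E
```

```text
t 27.45 p [ 0.608  -0.129  -0.0148] ft [-0.2 -0.1 -1.2] w 0.0554
```

View pics/s24c.png

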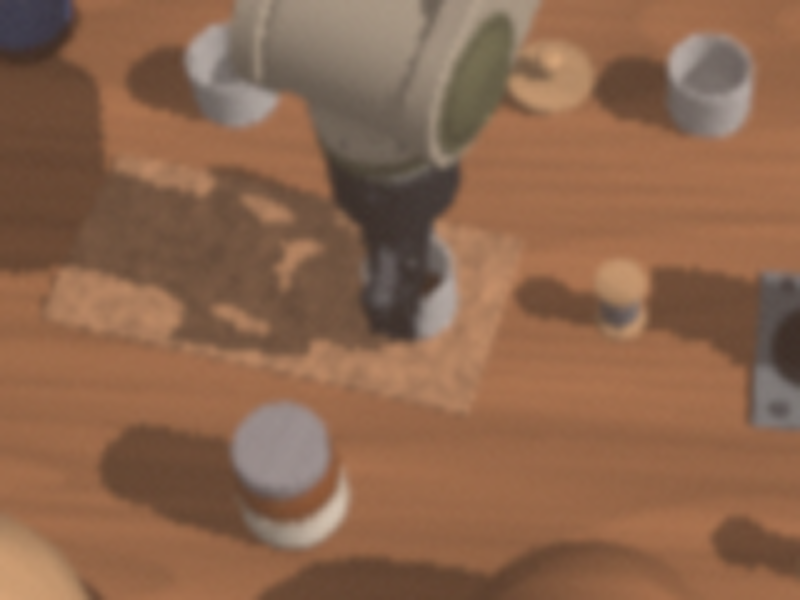

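Request:
move_arm --pt "0 0 0.7 0" --pt "0 0 1.5 0" --pt "0 0 1.5 0"

```text
time_s: 27.8
position: [0.6077, -0.1291, -0.0164]
tool_rot: [[0.023, 1.0, 0.001], [1.0, -0.023, -0.0], [-0.0, 0.001, -1.0]]
ft_force: [-1.5, 1.2, 4.7]
grip_width: 0.0553
```

Request:
move_arm --pt "0 0 0.5 0" --pt "0 0 1 0" --pt "0 0 1 0"

```text
time_s: 28.1
position: [0.6077, -0.1291, -0.0164]
tool_rot: [[0.023, 1.0, 0.001], [1.0, -0.023, -0.001], [-0.001, 0.001, -1.0]]
ft_force: [-3.1, 0.9, 11.9]
grip_width: 0.0552
```

Request:
move_arm --pt "0 0 -1 0" --pt "0 0 -1 0" --pt "0 0 -1 0" --pt "0 0 -1 0" --pt "0 0 -40 0" --pt "0 0 -90 0" --pt "0 0 -120 0" --pt "0 0 -120 0" --grip 0

```text
time_s: 28.9
position: [0.6094, -0.1297, 0.1064]
tool_rot: [[0.023, 1.0, 0.008], [1.0, -0.023, -0.003], [-0.003, 0.008, -1.0]]
ft_force: [0.5, -0.6, -0.9]
grip_width: 0.0854
```

```bash
python3 - <<'E'
from h import *
s=st(); c=snap('scene','s25'); crop(c,160,300,140,310,4.6,'s25c')
t=snap('top','t25'); crop(t,170,290,210,400,4.2,'t25c')
find(['lid1_c','lid2_c','lid3_c'],.0155,take=False); find(['pot1_c','pot2_c','pot3_c'],.0225,take=False)
E
```

```text
t 28.9 p [ 0.6094 -0.1297  0.1064] ft [ 0.5 -0.6 -0.9] w 0.0854
top lid1_c 0.57 [265.  193.4] [0.4305 0.2738]
top lid2_c 0.76 [263.  339.3] [ 0.4329 -0.1514]
top lid3_c 0.42 [213.6 442.4] [ 0.5763 -0.4575]
top lid3_c 0.26 [199.6 220.4] [0.6241 0.1972]
scene lid1_c 0.71 [202.1 360.5] [0.4376 0.284 ]
scene lid1_c 0.29 [298.4 311.7] [0.7915 0.1227]
scene lid2_c 0.61 [192.  233.2] [ 0.4256 -0.1486]
scene lid3_c 0.54 [193.6 260.1] [ 0.4259 -0.0566]
top pot1_c 0.22 [157.2 243.5] [0.7518 0.1283]
top pot2_c 0.63 [257.1 269. ] [0.451  0.0533]
top pot2_c 0.43 [257.7 380.7] [ 0.4469 -0.2708]
top pot2_c 0.18 [261.8 340.7] [ 0.4358 -0.1548]
top pot3_c 0.68 [258.1 378.4] [ 0.4458 -0.2641]
scene pot1_c 0.8 [237.3 231.1] [ 0.6087 -0.1319]
scene pot1_c 0.61 [201.5 358. ] [0.4409 0.274 ]
scene pot1_c 0.32 [195.3 195.4] [ 0.4537 -0.2728]
scene pot2_c 0.61 [195.3 291.8] [0.4309 0.0512]
scene pot2_c 0.25 [185.3 388.3] [0.3631 0.3844]
scene pot3_c 0.85 [195.3 198.3] [ 0.453 -0.263]
```

View pics/s25c.png

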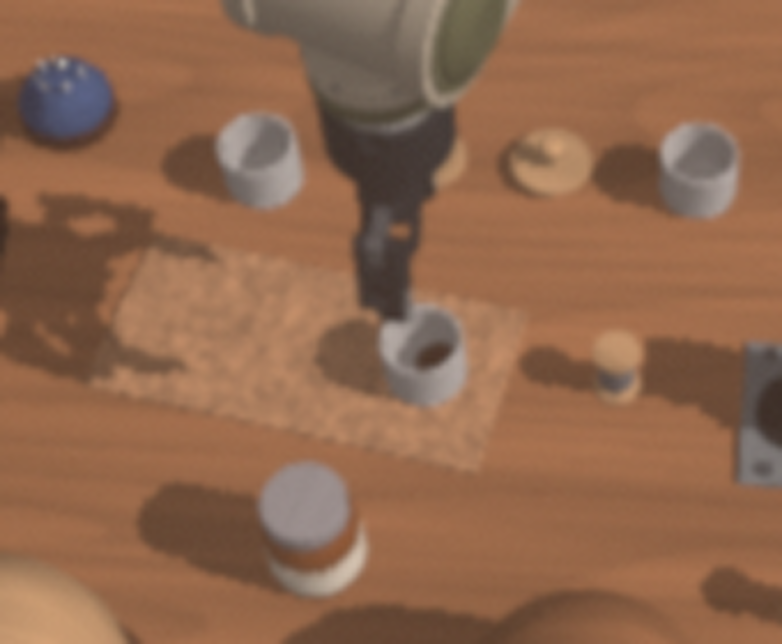

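View pics/t25c.png

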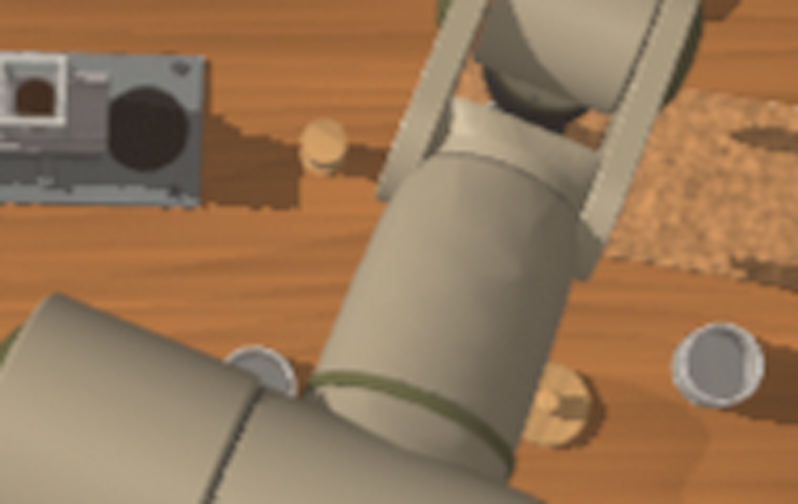

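```bash
python3 - <<'E'
from h import *
t=cv2.imread('pics/top0.png')[:,:,::-1]; crop(t,235,285,285,365,10,'t0l')
for rc in [(265.8,340.2)]: print(up('top',rc,.010))
E
```

```text
[ 0.42510813 -0.1543917   0.01      ]
```

View pics/t0l.png

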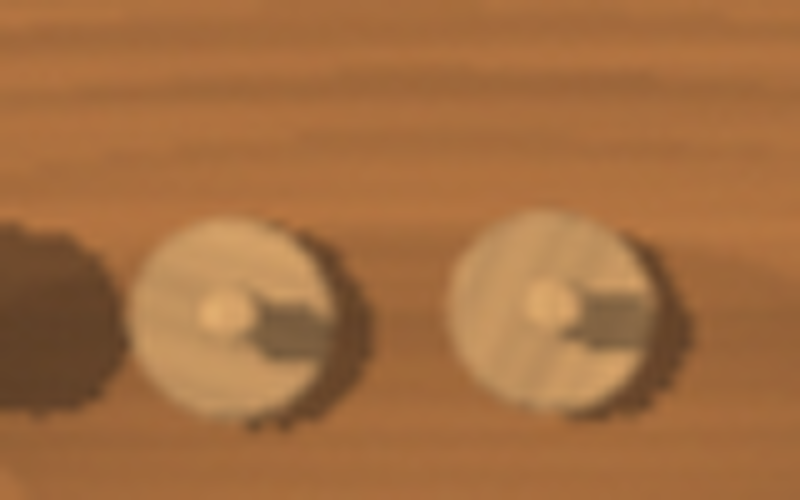

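```bash
python3 - <<'E'
from h import *
for rc in [(266.4,307.7),(265.55,339.65)]: print(up('top',rc,.010))
for rc in [(235+31.2-.5,285+22.7-.5),(235+30.3-.5,285+55.2-.5)]: print(up('top',rc,.031))
go((.4255,-.153,.10),-1.3)
E
```

```text
[ 0.42401514 -0.05950167  0.01      ]
[ 0.42584703 -0.15280875  0.01      ]
[ 0.42455212 -0.05702434  0.031     ]
[ 0.42649089 -0.15068989  0.031     ]
go [np.float64(-28.2), np.float64(-181.2), np.float64(1.7), np.float64(-0.0), ('deg', np.float64(0.0), 'q6', np.float64(-21.6))] tool y yaw -1.3
```

Request:
move_arm --pt "-10 -50 0 0" --pt "-20 -100 0 0" --pt "-27 -150 0 0" --pt "-27 -181 0 0" --pt "-27 -181 0 0" --pt "-27 -181 0 0" --pt "-27 -181 0 0"

```text
time_s: 30.3
position: [0.4268, -0.1521, 0.1019]
tool_rot: [[0.023, 1.0, 0.001], [1.0, -0.023, -0.001], [-0.001, 0.001, -1.0]]
ft_force: [0.4, -0.7, -0.2]
grip_width: 0.0853
```

```bash
python3 - <<'E'
from h import *
s=st(); go((.426,-.152,-.0125),-1.3)
c=snap('scene','s26'); crop(c,140,240,180,320,5.5,'s26c')
E
```

```text
t 30.3 p [ 0.4268 -0.1521  0.1019] ft [ 0.4 -0.7 -0.2] w 0.0853
go [np.float64(0.2), np.float64(-0.9), np.float64(114.4), np.float64(-0.0), ('deg', np.float64(0.0), 'q6', np.float64(-33.3))] tool y yaw -1.3
```

View pics/s26c.png

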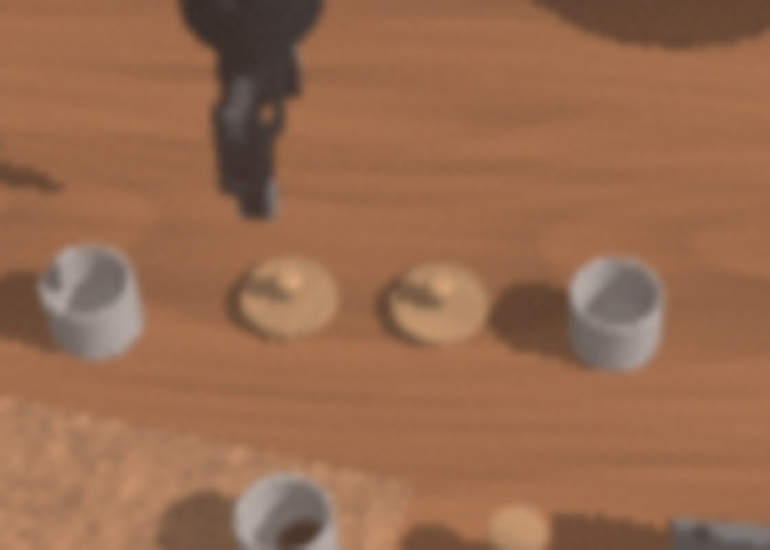

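Request:
move_arm --pt "0 -0.5 40 0" --pt "0 -0.5 80 0" --pt "0 -0.5 105 0" --pt "0 -0.5 114 0" --pt "0 -0.5 114 0" --pt "0 -0.5 114 0"

```text
time_s: 30.95
position: [0.4262, -0.1521, -0.0115]
tool_rot: [[0.023, 1.0, 0.001], [1.0, -0.023, -0.001], [-0.001, 0.001, -1.0]]
ft_force: [0.1, 0.7, -0.2]
grip_width: 0.0855
```

Request:
move_arm --pt "0 0 0 0" --pt "0 0 0 0" --pt "0 0 0 0" --pt "0 0 0 0" --pt "0 0 0 0" --pt "0 0 0 0" --grip 1 --grip_force 20

```text
time_s: 31.55
position: [0.4253, -0.1519, -0.012]
tool_rot: [[0.023, 1.0, 0.0], [1.0, -0.023, -0.0], [-0.0, 0.0, -1.0]]
ft_force: [-1.2, 0.0, 5.9]
grip_width: 0.0169
```

```bash
python3 - <<'E'
from h import *
s=st()
c=snap('scene','s27'); crop(c,140,240,180,320,5.5,'s27c')
E
```

```text
t 31.55 p [ 0.4253 -0.1519 -0.012 ] ft [-1.2  0.   5.9] w 0.0169
```

View pics/s27c.png

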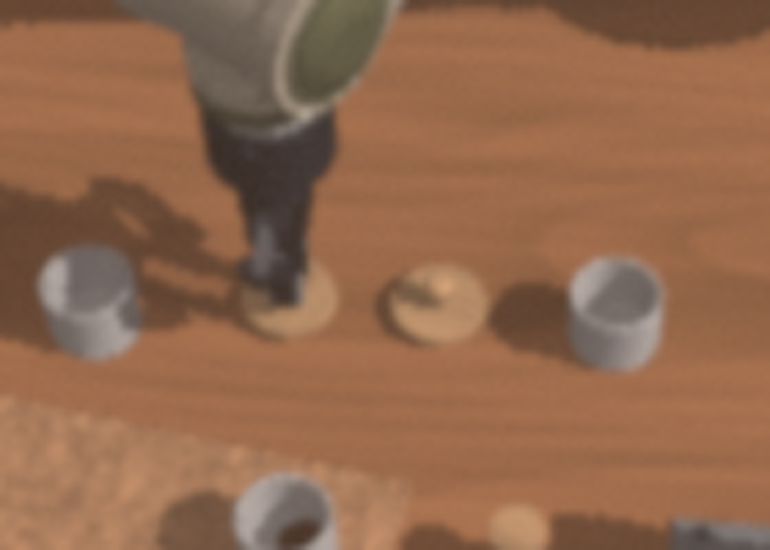

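Request:
move_arm --pt "0 0 0 0" --pt "0 0 0 0" --pt "0 0 0 0" --pt "0 0 0 1.571" --pt "0 0 0 1.571" --pt "0 0 0 1.571" --pt "0 0 0 1.571" --pt "0 0 0 1.571" --pt "0 0 0 1.571" --pt "0 0 0 1.571" --pt "0 0 0 1.571" --pt "0 0 0 1.571" --pt "0 0 0 1.571" --pt "0 0 0 1.571" --pt "0 0 0 1.571" --grip 0.5

```text
time_s: 33.1
position: [0.4252, -0.1517, -0.0124]
tool_rot: [[1.0, -0.024, -0.0], [-0.024, -1.0, 0.0], [-0.0, -0.0, -1.0]]
ft_force: [0.2, 0.3, 0.5]
grip_width: 0.0426
```

Request:
move_arm --pt "0 0 0 0" --pt "0 0 0 0" --pt "0 0 0 0" --pt "0 0 0 0" --grip 1 --grip_force 25

```text
time_s: 33.5
position: [0.4253, -0.1518, -0.0122]
tool_rot: [[1.0, -0.023, 0.0], [-0.023, -1.0, -0.0], [0.0, 0.0, -1.0]]
ft_force: [-1.2, 0.1, 2.6]
grip_width: 0.0167
```

```bash
python3 - <<'E'
from h import *
s=st(); print(np.round(s['tool_rot'],3),s['q'][5]); go((.6077,-.1299,.0735))
c=snap('scene','s28'); crop(c,140,240,180,320,5.5,'s28c')
E
```

```text
t 33.5 p [ 0.4253 -0.1518 -0.0122] ft [-1.2  0.1  2.6] w 0.0167
[[ 1.    -0.023  0.   ]
 [-0.023 -1.    -0.   ]
 [ 0.     0.    -1.   ]] 56.576527297937986
go [np.float64(181.9), np.float64(-26.0), np.float64(-85.7)] tool y yaw -91.3
```

View pics/s28c.png

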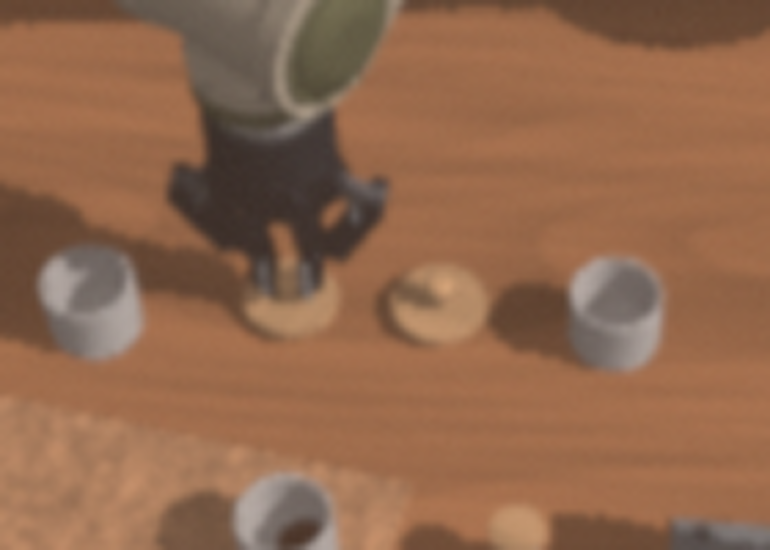

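Request:
move_arm --pt "0 0 -40 0" --pt "0 0 -85 0" --pt "40 -6 -97 0" --pt "85 -12 -97 0" --pt "130 -18 -97 0" --pt "170 -25 -97 0" --pt "182 -26 -97 0" --pt "182 -26 -97 0" --pt "182 -26 -97 0"

```text
time_s: 34.45
position: [0.607, -0.1298, 0.0842]
tool_rot: [[1.0, -0.023, -0.001], [-0.023, -1.0, 0.001], [-0.001, -0.001, -1.0]]
ft_force: [0.1, -0.3, -0.4]
grip_width: 0.0167
```

```bash
python3 - <<'E'
from h import *
s=st(); go((.6077,-.1299,.0308))
c=snap('scene','s29'); crop(c,180,280,180,290,7,'s29c')
E
```

```text
t 34.45 p [ 0.607  -0.1298  0.0842] ft [ 0.1 -0.3 -0.4] w 0.0167
go [np.float64(0.8), np.float64(0.1), np.float64(53.4)] tool y yaw -91.3
```

View pics/s29c.png

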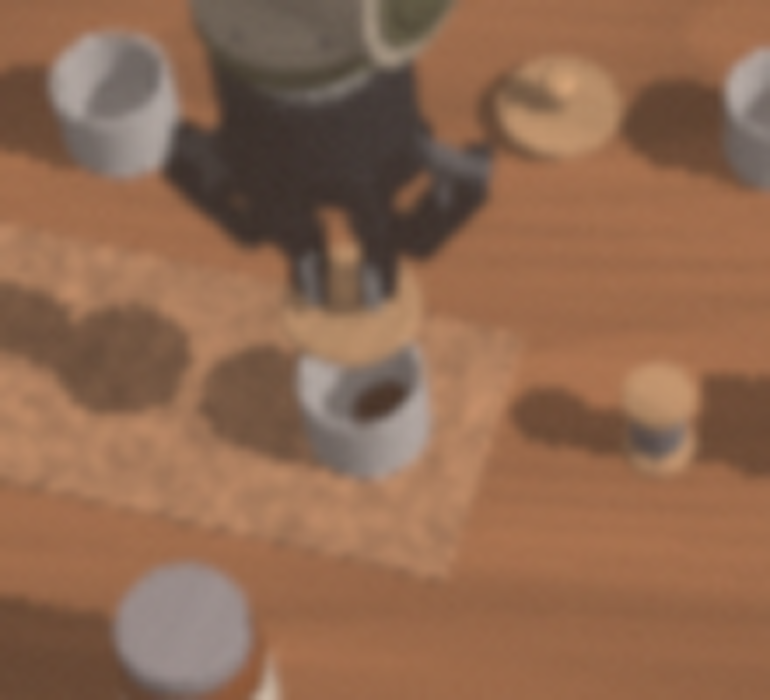

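Request:
move_arm --pt "0.5 0 25 0" --pt "0.5 0 40 0" --pt "0.5 0 46 0" --pt "0.5 0 50 0" --pt "0.5 0 52 0" --pt "0.5 0 52 0"

```text
time_s: 35.1
position: [0.6084, -0.1302, 0.0332]
tool_rot: [[1.0, -0.023, 0.001], [-0.023, -1.0, -0.0], [0.001, 0.0, -1.0]]
ft_force: [0.2, 0.7, 0.3]
grip_width: 0.0168
```

Request:
move_arm --pt "0 0 1 0" --pt "0 0 2 0" --pt "0 0 2 0"

```text
time_s: 35.4
position: [0.6084, -0.13, 0.0309]
tool_rot: [[1.0, -0.023, 0.0], [-0.023, -1.0, -0.0], [0.0, 0.0, -1.0]]
ft_force: [0.1, 0.5, -0.4]
grip_width: 0.0164
```

Request:
move_arm --pt "0 0 0.7 0" --pt "0 0 1 0" --pt "0 0 1 0"

```text
time_s: 35.7
position: [0.6086, -0.1301, 0.0308]
tool_rot: [[1.0, -0.023, 0.001], [-0.023, -1.0, -0.001], [0.001, 0.0, -1.0]]
ft_force: [-1.8, 1.4, 6.6]
grip_width: 0.0161
```

```bash
python3 - <<'E'
from h import *
s=st()
c=snap('scene','s30'); crop(c,180,280,180,290,7,'s30c')
E
```

```text
t 35.7 p [ 0.6086 -0.1301  0.0308] ft [-1.8  1.4  6.6] w 0.0161
```

View pics/s30c.png

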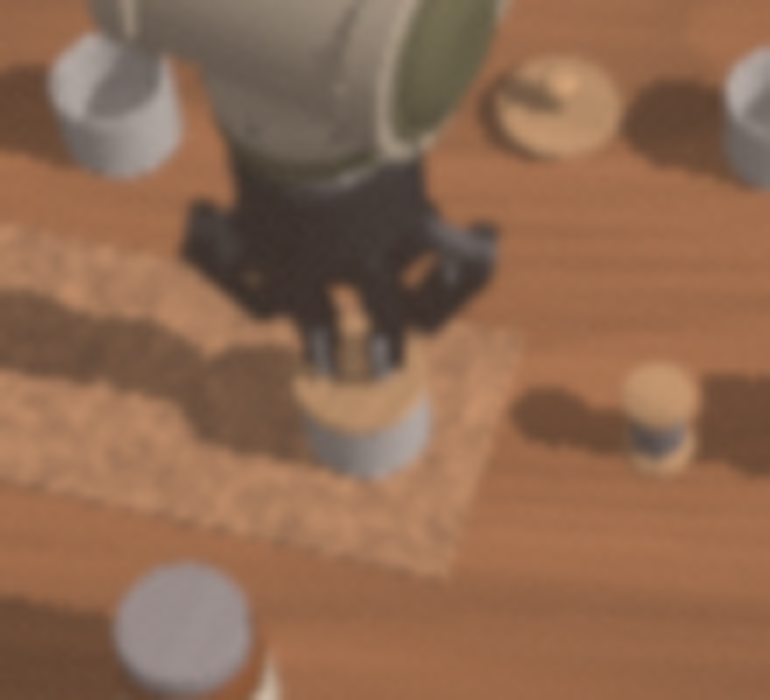

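Request:
move_arm --pt "0 0 0 0" --pt "0 0 0 0" --pt "0 0 0 0" --pt "0 0 -30 0" --pt "0 0 -80 0" --pt "0 0 -100 0" --pt "0 0 -100 0" --grip 0.5

```text
time_s: 36.45
position: [0.6098, -0.1305, 0.1332]
tool_rot: [[1.0, -0.023, 0.006], [-0.023, -1.0, -0.003], [0.006, 0.002, -1.0]]
ft_force: [0.1, 0.6, -1.0]
grip_width: 0.0425
```

```bash
python3 - <<'E'
from h import *
s=st(); 
c=snap('scene','s31'); crop(c,160,280,160,310,5,'s31c'); t=snap('top','t31'); crop(t,170,290,210,400,4.2,'t31c')
go((.436,.049,.125),-1.3);find(['pot1_c','pot2_c','pot3_c'],.0225,take=False)
E
```

```text
t 36.45 p [ 0.6098 -0.1305  0.1332] ft [ 0.1  0.6 -1. ] w 0.0425
go [np.float64(-176.2), np.float64(-174.9), np.float64(4.3), np.float64(1.57), ('deg', np.float64(-90.0), 'q6', np.float64(68.4))] tool y yaw -91.3
top pot1_c 0.67 [194.3 216.1] [0.6389 0.2093]
top pot2_c 0.74 [260. 268.] [0.4426 0.0562]
top pot3_c 0.7 [258.9 382.3] [ 0.4434 -0.2752]
scene pot1_c 0.53 [235.5 233.1] [ 0.6018 -0.1264]
scene pot2_c 0.54 [195.7 293.4] [0.4322 0.0567]
scene pot2_c 0.37 [183.8 154.4] [ 0.4143 -0.4237]
scene pot3_c 0.61 [192.4 194.5] [ 0.4417 -0.2781]
scene pot3_c 0.26 [254.4 337.9] [0.6469 0.2006]
```

View pics/s31c.png

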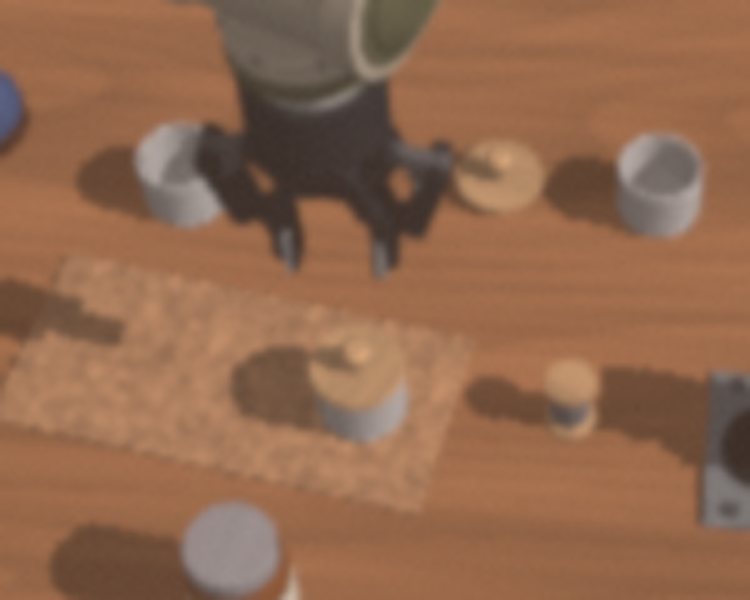

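View pics/t31c.png

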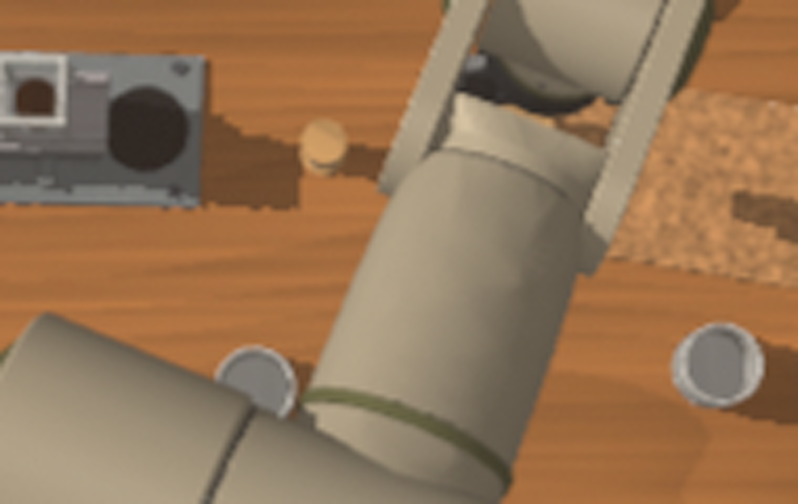

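Request:
move_arm --pt "-35 -35 4 0" --pt "-70 -70 4 0" --pt "-105 -105 4 0" --pt "-140 -140 4 0" --pt "-175 -175 4 0" --pt "-175 -175 4 0" --pt "-175 -175 4 0" --pt "-175 -175 4 0" --grip 0

```text
time_s: 37.65
position: [0.4383, 0.0485, 0.1257]
tool_rot: [[1.0, -0.024, 0.001], [-0.024, -1.0, -0.0], [0.001, 0.0, -1.0]]
ft_force: [-0.3, -0.1, -0.1]
grip_width: 0.0854
```

```bash
python3 - <<'E'
from h import *
s=st(); 
c=snap('scene','s32'); crop(c,150,230,250,350,7,'s32c')
go((.436,.048,-.0225),-91.3)
E
```

```text
t 37.65 p [0.4383 0.0485 0.1257] ft [-0.3 -0.1 -0.1] w 0.0854
go [np.float64(-2.4), np.float64(0.3), np.float64(148.1), np.float64(-0.001), ('deg', np.float64(0.1), 'q6', np.float64(82.2))] tool y yaw -91.4
```

View pics/s32c.png

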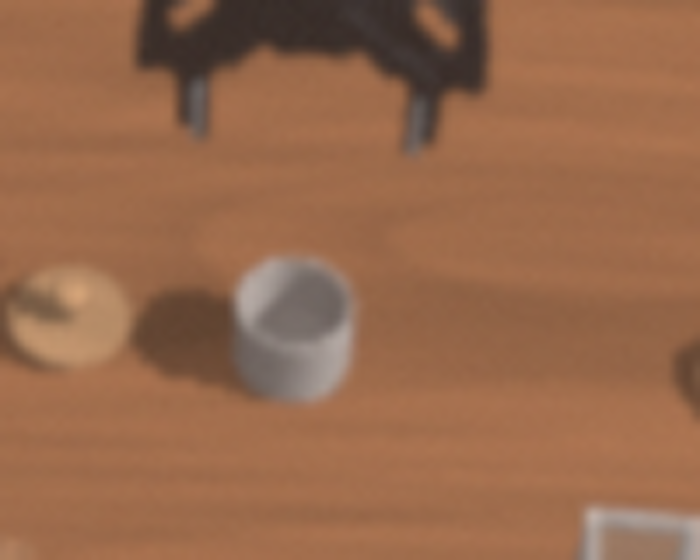

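Request:
move_arm --pt "-1 0 45 0" --pt "-1 0 90 0" --pt "-1 0 130 0" --pt "-1 0 148 0" --pt "-1 0 148 0" --pt "-1 0 148 0"

```text
time_s: 38.3
position: [0.4372, 0.0485, -0.0221]
tool_rot: [[1.0, -0.024, 0.0], [-0.024, -1.0, -0.0], [0.0, 0.0, -1.0]]
ft_force: [0.1, 0.6, 0.7]
grip_width: 0.0853
```

```bash
python3 - <<'E'
from h import *
s=st(); 
c=snap('scene','s33'); crop(c,150,230,250,350,7,'s33c')
E
```

```text
t 38.3 p [ 0.4372  0.0485 -0.0221] ft [0.1 0.6 0.7] w 0.0853
```

View pics/s33c.png

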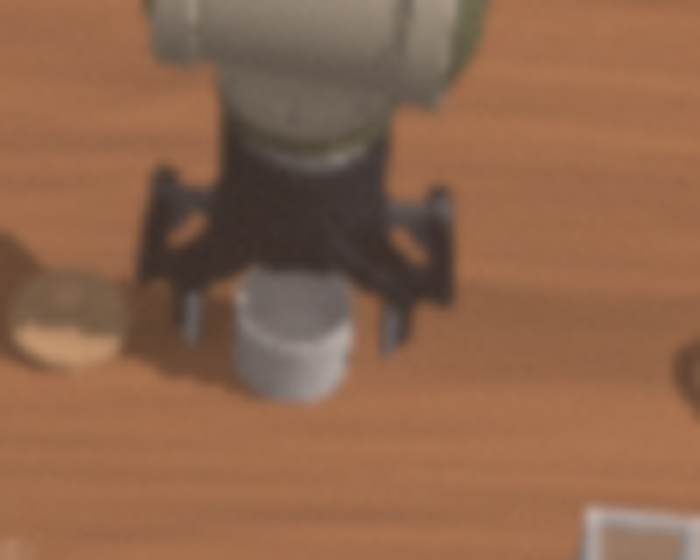

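Straddling the pot well. Squeeze, open, turn, squeeze.

Request:
move_arm --pt "0 0 0 0" --pt "0 0 0 0" --pt "0 0 0 0" --pt "0 0 0 0" --pt "0 0 0 0" --grip 1 --grip_force 20

```text
time_s: 38.85
position: [0.437, 0.0489, -0.0213]
tool_rot: [[1.0, -0.023, 0.002], [-0.023, -1.0, -0.0], [0.002, 0.0, -1.0]]
ft_force: [-0.2, -0.7, 5.7]
grip_width: 0.054
```

Request:
move_arm --pt "0 0 0 0" --pt "0 0 0 0" --pt "0 0 0 0" --pt "0 0 0 0" --pt "0 0 0 -1.571" --pt "0 0 0 -1.571" --pt "0 0 0 -1.571" --pt "0 0 0 -1.571" --pt "0 0 0 -1.571" --pt "0 0 0 -1.571" --pt "0 0 0 -1.571" --pt "0 0 0 -1.571" --pt "0 0 0 -1.571" --pt "0 0 0 -1.571" --pt "0 0 0 -1.571" --pt "0 0 0 -1.571" --grip 0

```text
time_s: 40.45
position: [0.4364, 0.049, -0.0223]
tool_rot: [[0.023, 1.0, -0.0], [1.0, -0.023, 0.0], [0.0, -0.0, -1.0]]
ft_force: [-0.1, -0.8, 0.2]
grip_width: 0.0854
```

Request:
move_arm --pt "0 0 0 0" --pt "0 0 0 0" --pt "0 0 0 0" --pt "0 0 0 0" --pt "0 0 0 0" --grip 1 --grip_force 25

```text
time_s: 40.95
position: [0.4364, 0.049, -0.022]
tool_rot: [[0.024, 1.0, 0.0], [1.0, -0.024, -0.0], [-0.0, 0.0, -1.0]]
ft_force: [-1.1, 0.2, 4.7]
grip_width: 0.0558
```

```bash
python3 - <<'E'
from h import *
s=st(); print(np.round(s['tool_rot'],3),s['q'][5]); go((.624,.0940,.05),-1.3)
c=snap('scene','s34'); crop(c,150,280,250,400,5,'s34c')
E
```

```text
t 40.95 p [ 0.4364  0.049  -0.022 ] ft [-1.1  0.2  4.7] w 0.0558
[[ 0.024  1.     0.   ]
 [ 1.    -0.024 -0.   ]
 [-0.     0.    -1.   ]] -7.74727131126747
go [np.float64(49.4), np.float64(186.4), np.float64(-72.0), np.float64(-0.001), ('deg', np.float64(0.1), 'q6', np.float64(-7.7))] tool y yaw -1.4
```

View pics/s34c.png

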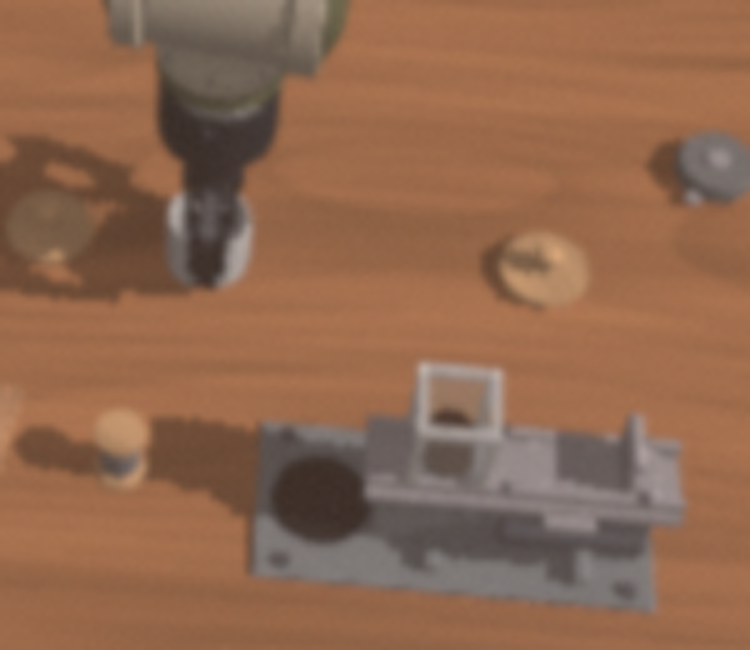

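Request:
move_arm --pt "0 0 -40 0" --pt "20 0 -72 0" --pt "49 20 -72 0" --pt "49 65 -72 0" --pt "49 110 -72 0" --pt "49 155 -72 0" --pt "49 186 -72 0" --pt "49 186 -72 0" --pt "49 186 -72 0" --pt "49 186 -72 0"

```text
time_s: 42.0
position: [0.6223, 0.0939, 0.0494]
tool_rot: [[0.023, 1.0, -0.002], [1.0, -0.023, 0.0], [0.0, -0.002, -1.0]]
ft_force: [-0.3, 0.3, -0.8]
grip_width: 0.0563
```

```bash
python3 - <<'E'
from h import *
s=st(); go((.6233,.0943,-.013),-1.3)
E
```

```text
t 42.0 p [0.6223 0.0939 0.0494] ft [-0.3  0.3 -0.8] w 0.0563
go [np.float64(0.4), np.float64(1.1), np.float64(62.4), np.float64(-0.0), ('deg', np.float64(0.0), 'q6', np.float64(-0.9))] tool y yaw -1.3
```

Request:
move_arm --pt "0 0.5 35 0" --pt "0 0.5 56 0" --pt "0 0.5 62 0" --pt "0 0.5 62 0" --pt "0 0.5 62 0" --pt "0 0.5 62 0"

```text
time_s: 42.6
position: [0.6245, 0.0938, -0.0111]
tool_rot: [[0.023, 1.0, 0.002], [1.0, -0.023, -0.0], [0.0, 0.002, -1.0]]
ft_force: [-0.6, -0.2, -0.9]
grip_width: 0.056
```

```bash
python3 - <<'E'
from h import *
s=st(); go((.624,.1263,-.013),-1.3)
c=snap('scene','s35'); crop(c,180,290,250,400,5,'s35c')
E
```

```text
t 42.6 p [ 0.6245  0.0938 -0.0111] ft [-0.6 -0.2 -0.9] w 0.056
go [np.float64(32.5), np.float64(-1.3), np.float64(1.9), np.float64(-0.0), ('deg', np.float64(0.0), 'q6', np.float64(-0.9))] tool y yaw -1.3
```

View pics/s35c.png

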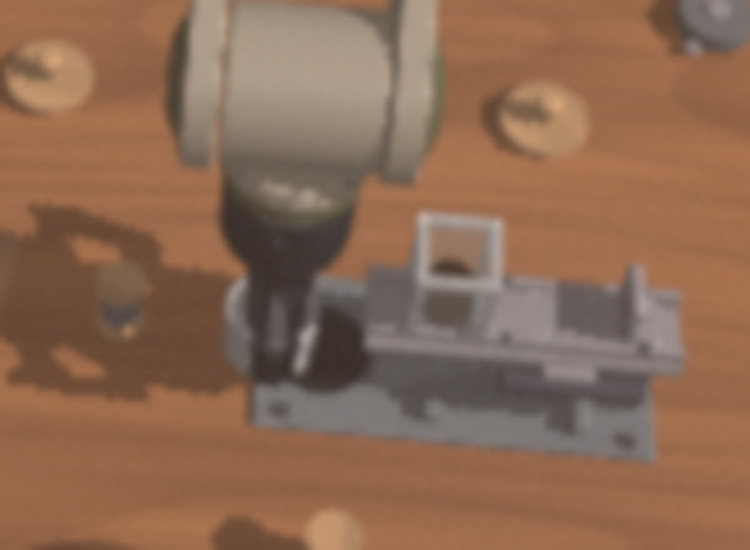

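Request:
move_arm --pt "0 -0.5 0.7 0" --pt "6 -0.7 0.7 0" --pt "14 -0.7 0.7 0" --pt "22 -0.7 0.7 0" --pt "29 -0.7 0.7 0" --pt "32.3 -0.7 0.7 0" --pt "32.3 -0.7 0.7 0" --pt "32.3 -0.7 0.7 0"

```text
time_s: 43.45
position: [0.6241, 0.126, -0.013]
tool_rot: [[0.023, 1.0, -0.0], [1.0, -0.023, -0.0], [-0.0, -0.0, -1.0]]
ft_force: [0.6, 0.4, -1.8]
grip_width: 0.0562
```

Request:
move_arm --pt "0 0 0.7 0" --pt "0 0 1.2 0" --pt "0 0 1.2 0"

```text
time_s: 43.75
position: [0.6241, 0.1257, -0.014]
tool_rot: [[0.023, 1.0, 0.0], [1.0, -0.023, -0.0], [-0.0, 0.0, -1.0]]
ft_force: [-0.8, -1.2, 1.1]
grip_width: 0.0559
```

Release and lift straight up, then over to behind the tab.

Request:
move_arm --pt "0 0 0 0" --pt "0 0 0 0" --pt "0 0 0 0" --pt "0 0 0 0" --pt "0 0 -40 0" --pt "0 0 -85 0" --pt "0 0 -130 0" --pt "0 0 -160 0" --pt "0 0 -160 0" --grip 0

```text
time_s: 44.65
position: [0.626, 0.1262, 0.1509]
tool_rot: [[0.023, 1.0, 0.009], [1.0, -0.023, 0.0], [0.0, 0.009, -1.0]]
ft_force: [-1.0, 0.1, 0.2]
grip_width: 0.0852
```

Request:
move_arm --pt "45 1 0 0" --pt "90 1 0 0" --pt "135 1 0 0" --pt "180 1 0 0" --pt "205 1 0 0" --pt "205 1 0 0" --pt "205 1 0 0" --grip 1 --grip_force 40

```text
time_s: 45.35
position: [0.6294, 0.3308, 0.1445]
tool_rot: [[0.022, 1.0, -0.002], [1.0, -0.022, -0.001], [-0.001, -0.002, -1.0]]
ft_force: [-0.5, -0.3, -0.3]
grip_width: -0.0001
```

```bash
python3 - <<'E'
from h import *
s=st(); go((.6297,.33,.056),-1.3)
c=snap('scene','s36'); crop(c,190,290,290,420,6,'s36c')
t=snap('top','t36'); crop(t,170,290,210,400,4.2,'t36c')
E
```

```text
t 45.35 p [0.6294 0.3308 0.1445] ft [-0.5 -0.3 -0.3] w -0.0001
go [np.float64(-0.7), np.float64(0.5), np.float64(88.5), np.float64(0.0), ('deg', np.float64(-0.0), 'q6', np.float64(19.5))] tool y yaw -1.3
```

View pics/s36c.png

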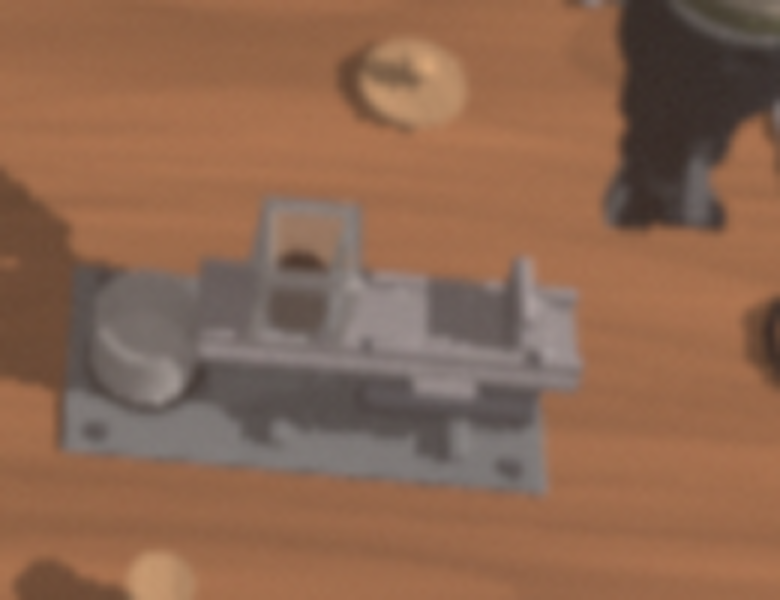

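View pics/t36c.png

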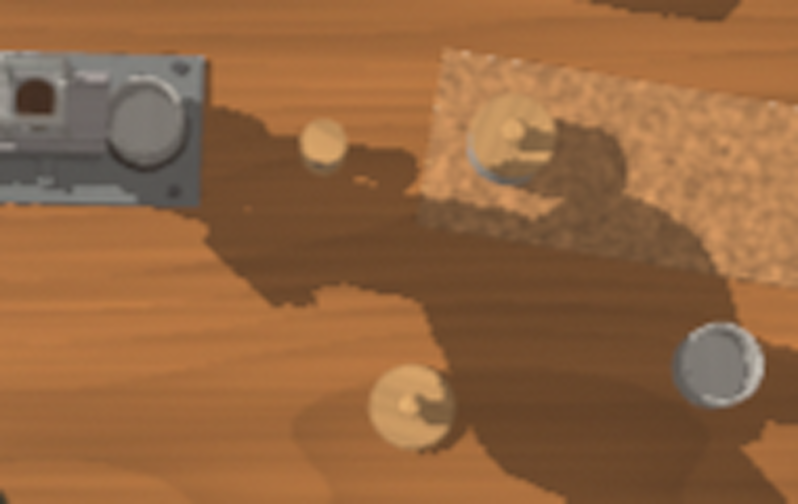

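Request:
move_arm --pt "0 0 40 0" --pt "0 0 75 0" --pt "0 0 89 0" --pt "0 0 89 0" --pt "0 0 89 0"

```text
time_s: 45.95
position: [0.6308, 0.3307, 0.0586]
tool_rot: [[0.024, 1.0, 0.002], [1.0, -0.024, 0.001], [0.001, 0.002, -1.0]]
ft_force: [-0.6, -0.2, -0.1]
grip_width: -0.0001
```

Request:
move_arm --pt "-7 0 0 0" --pt "-14 0 0 0" --pt "-21 0 0 0" --pt "-28 0 0 0" --pt "-35 0 0 0" --pt "-42 0 0 0" --pt "-49 0 0 0" --pt "-56 0 0 0" --pt "-63 0 0 0" --pt "-68 0 0 0" --pt "-68 0 0 0"

```text
time_s: 47.05
position: [0.6281, 0.2627, 0.0573]
tool_rot: [[0.023, 1.0, 0.0], [1.0, -0.023, 0.001], [0.001, 0.0, -1.0]]
ft_force: [-1.5, 6.7, 4.0]
grip_width: 0.0001
```

Request:
move_arm --pt "-1 0 0 0" --pt "-2 0 0 0" --pt "-2 0 0 0"

```text
time_s: 47.35
position: [0.6281, 0.2612, 0.0573]
tool_rot: [[0.023, 1.0, 0.0], [1.0, -0.023, 0.001], [0.001, 0.0, -1.0]]
ft_force: [-0.8, 5.6, 4.8]
grip_width: 0.0004
```

Request:
move_arm --pt "-1 0 0 0" --pt "-2 0 0 0" --pt "-3 0 0 0" --pt "-3 0 0 0"

```text
time_s: 47.75
position: [0.628, 0.2598, 0.0574]
tool_rot: [[0.022, 1.0, 0.001], [1.0, -0.022, 0.004], [0.004, 0.001, -1.0]]
ft_force: [-0.2, 11.5, 3.4]
grip_width: -0.0003
```

```bash
python3 - <<'E'
from h import *
s=st()
c=snap('scene','s37'); crop(c,190,290,290,420,6,'s37c')
E
```

```text
t 47.75 p [0.628  0.2598 0.0574] ft [-0.2 11.5  3.4] w -0.0003
```

View pics/s37c.png

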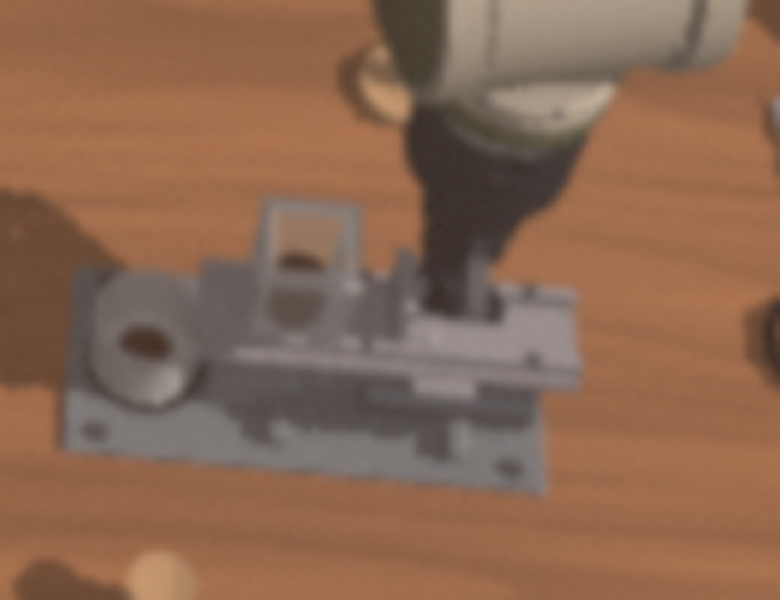

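End stop reached and the button is in the pot. Let go upwards.

Request:
move_arm --pt "3 0 -50 0" --pt "3 0 -90 0" --pt "3 0 -90 0" --pt "3 0 -90 0"

```text
time_s: 48.2
position: [0.6281, 0.2602, 0.1469]
tool_rot: [[0.023, 1.0, 0.0], [1.0, -0.023, -0.001], [-0.001, 0.0, -1.0]]
ft_force: [-0.1, -0.4, -1.4]
grip_width: -0.0002
```

```bash
python3 - <<'E'
from h import *
s=st(); go((.624,.1263,.145),-1.3)
c=snap('scene','s38'); crop(c,190,290,290,420,6,'s38c')
E
```

```text
t 48.2 p [0.6281 0.2602 0.1469] ft [-0.1 -0.4 -1.4] w -0.0002
go [np.float64(-133.9), np.float64(-1.0), np.float64(2.0), np.float64(-0.001), ('deg', np.float64(0.0), 'q6', np.float64(13.9))] tool y yaw -1.3
```

View pics/s38c.png

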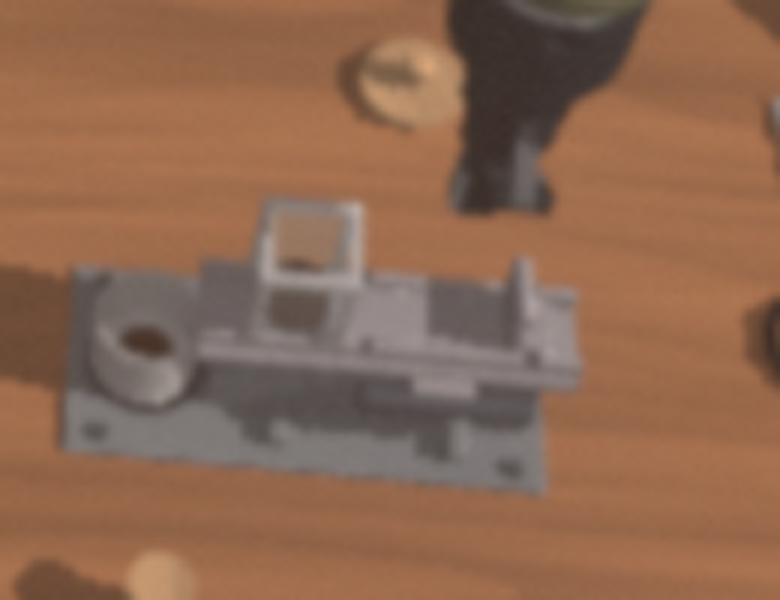

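Request:
move_arm --pt "-45 -1 0 0" --pt "-90 -1 0 0" --pt "-134.3 -1 0 0" --pt "-134.3 -1 0 0" --pt "-134.3 -1 0 0" --pt "-134.3 -1 0 0" --grip 0

```text
time_s: 48.85
position: [0.6236, 0.1274, 0.1458]
tool_rot: [[0.022, 1.0, -0.002], [1.0, -0.022, 0.0], [0.0, -0.002, -1.0]]
ft_force: [0.2, -0.3, 0.1]
grip_width: 0.0848
```

Request:
move_arm --pt "0 0 40 0" --pt "0 0 85 0" --pt "0 0 125 0" --pt "0 0 150 0" --pt "0 0 160.5 0" --pt "0 0 160.5 0" --pt "0 0 160.5 0"

```text
time_s: 49.55
position: [0.6248, 0.1273, -0.0125]
tool_rot: [[0.022, 1.0, 0.002], [1.0, -0.022, 0.0], [0.0, 0.002, -1.0]]
ft_force: [0.5, 0.0, 0.6]
grip_width: 0.0852
```

Request:
move_arm --pt "0 0 0 0" --pt "0 0 0 0" --pt "0 0 0 0" --pt "0 0 0 0" --pt "0 0 0 0" --grip 1 --grip_force 25

```text
time_s: 50.05
position: [0.6246, 0.1268, -0.0122]
tool_rot: [[0.023, 1.0, 0.002], [1.0, -0.023, 0.0], [0.0, 0.002, -1.0]]
ft_force: [-0.7, 1.8, 6.1]
grip_width: 0.0565
```

```bash
python3 - <<'E'
from h import *
s=st(); go((.594,-.214,.06))
c=snap('scene','s39'); crop(c,190,290,290,420,6,'s39c')
E
```

```text
t 50.05 p [ 0.6246  0.1268 -0.0122] ft [-0.7  1.8  6.1] w 0.0565
go [np.float64(-341.4), np.float64(-22.6), np.float64(-72.3)] tool y yaw -1.3
```

View pics/s39c.png

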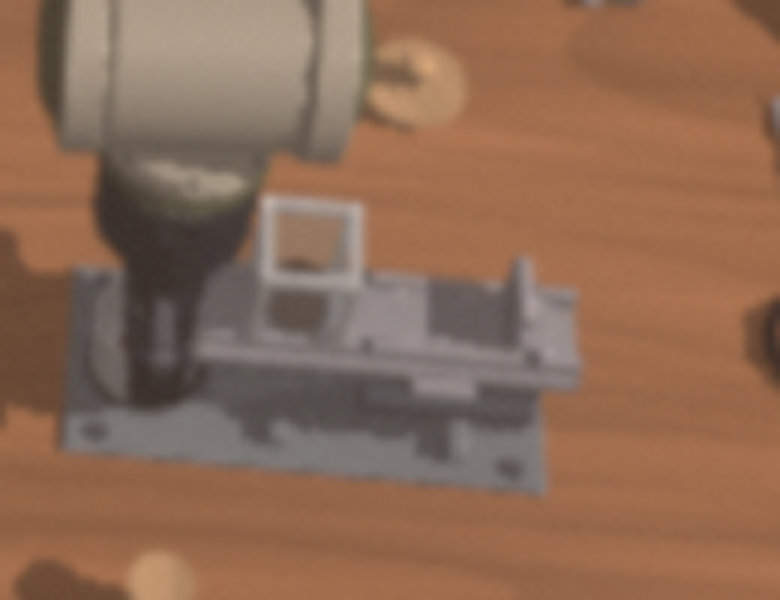

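Request:
move_arm --pt "0 0 -1.5 0" --pt "-10 0 -1.5 0" --pt "-20 0 -1.5 0" --pt "-30 0 -1.5 0" --pt "-36 0 -1.5 0" --pt "-38 0 -40 0" --pt "-40 0 -85 0" --pt "-80 -3 -110 0" --pt "-125 -6 -110 0" --pt "-170 -9 -110 0" --pt "-215 -12 -110 0" --pt "-260 -16 -110 0" --pt "-305 -20 -110 0" --pt "-341 -22.5 -110 0" --pt "-341 -22.5 -110 0" --pt "-341 -22.5 -110 0" --pt "-341 -22.5 -110 0"

```text
time_s: 51.8
position: [0.5936, -0.2129, 0.0962]
tool_rot: [[0.022, 1.0, -0.001], [1.0, -0.022, 0.0], [0.0, -0.001, -1.0]]
ft_force: [-0.3, -0.1, -0.4]
grip_width: 0.0564
```

```bash
python3 - <<'E'
from h import *
s=st(); go((.594,-.213,-.0155))
c=snap('scene','s40'); crop(c,160,280,140,290,5,'s40c')
E
```

```text
t 51.8 p [ 0.5936 -0.2129  0.0962] ft [-0.3 -0.1 -0.4] w 0.0564
go [np.float64(-0.2), np.float64(0.5), np.float64(111.7)] tool y yaw -1.3
```

View pics/s40c.png

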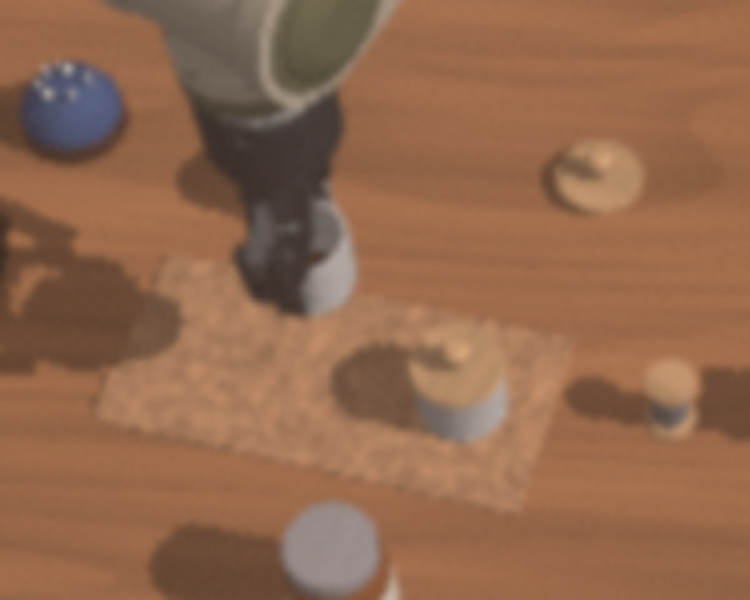

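Request:
move_arm --pt "0 0 45 0" --pt "0 0 85 0" --pt "0 0 103 0" --pt "0 0 110 0" --pt "0 0 112 0" --pt "0 0 112 0"

```text
time_s: 52.45
position: [0.5945, -0.2136, -0.0146]
tool_rot: [[0.022, 1.0, 0.002], [1.0, -0.022, -0.001], [-0.001, 0.002, -1.0]]
ft_force: [0.7, -0.6, -0.7]
grip_width: 0.0565
```

Request:
move_arm --pt "0 0 1 0" --pt "0 0 1.5 0" --pt "0 0 1.5 0"

```text
time_s: 52.75
position: [0.5942, -0.2139, -0.0162]
tool_rot: [[0.023, 1.0, 0.002], [1.0, -0.023, -0.001], [-0.001, 0.002, -1.0]]
ft_force: [1.0, 0.2, 3.5]
grip_width: 0.056
```

Request:
move_arm --pt "0 0 0 0" --pt "0 0 0 0" --pt "0 0 0 0" --pt "0 0 0 0" --pt "0 0 -40 0" --pt "0 0 -85 0" --pt "0 0 -120 0" --pt "0 0 -120 0" --grip 0

```text
time_s: 53.55
position: [0.5959, -0.2148, 0.1082]
tool_rot: [[0.023, 1.0, 0.008], [1.0, -0.023, -0.005], [-0.005, 0.009, -1.0]]
ft_force: [-0.1, 0.4, -0.9]
grip_width: 0.0853
```

```bash
python3 - <<'E'
from h import *
s=st(); go((.4245,-.058,.105),-1.3)
c=snap('scene','s41'); crop(c,160,280,140,290,5,'s41c')
find(['lid1_c','lid2_c','lid3_c'],.0155)
E
```

```text
t 53.55 p [ 0.5959 -0.2148  0.1082] ft [-0.1  0.4 -0.9] w 0.0853
go [np.float64(152.8), np.float64(-174.9), np.float64(1.0), np.float64(-0.0), ('deg', np.float64(0.0), 'q6', np.float64(-29.2))] tool y yaw -1.3
top lid1_c 0.65 [262.3 191.6] [0.4384 0.2792]
top lid1_c 0.18 [196.7 217.9] [0.633  0.2047]
top lid2_c 0.83 [199.4 330.6] [ 0.6219 -0.1306]
scene lid1_c 0.71 [199.1 361.3] [0.4247 0.2875]
scene lid1_c 0.44 [243.4 271.7] [ 0.6178 -0.004 ]
scene lid1_c 0.39 [187.6 153.7] [ 0.4255 -0.4251]
scene lid2_c 0.68 [231.2 231.2] [ 0.5821 -0.1355]
scene lid2_c 0.65 [235.2 375. ] [0.5658 0.3225]
scene lid3_c 0.51 [191.7 260.4] [ 0.4177 -0.0562]
```

View pics/s41c.png

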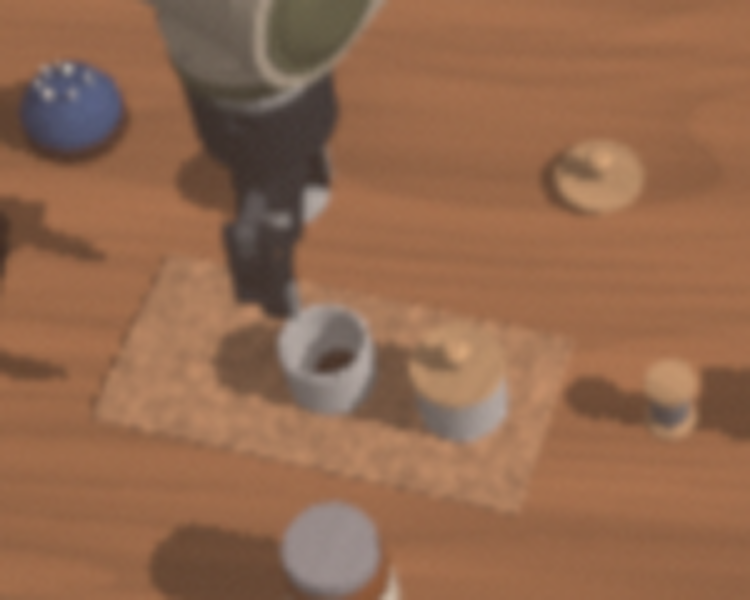

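Request:
move_arm --pt "35 -40 0 0" --pt "70 -80 0 0" --pt "110 -125 0 0" --pt "145 -165 0 0" --pt "154.5 -174 0 0" --pt "154.5 -174 0 0" --pt "154.5 -174 0 0" --pt "154.5 -174 0 0"

```text
time_s: 54.8
position: [0.4244, -0.056, 0.1029]
tool_rot: [[0.023, 1.0, 0.001], [1.0, -0.023, -0.0], [-0.0, 0.001, -1.0]]
ft_force: [-0.6, 0.0, -0.3]
grip_width: 0.0855
```

```bash
python3 - <<'E'
from h import *
s=st(); go((.4245,-.058,-.012),-1.3)
t=snap('top','t42'); crop(t,235,285,285,365,10,'t42c');c=snap('scene','s42'); crop(c,140,230,210,310,7,'s42c')
E
```

```text
t 54.8 p [ 0.4244 -0.056   0.1029] ft [-0.6  0.  -0.3] w 0.0855
go [np.float64(-2.0), np.float64(0.1), np.float64(114.9), np.float64(-0.001), ('deg', np.float64(0.0), 'q6', np.float64(-22.1))] tool y yaw -1.3
```

View pics/s42c.png

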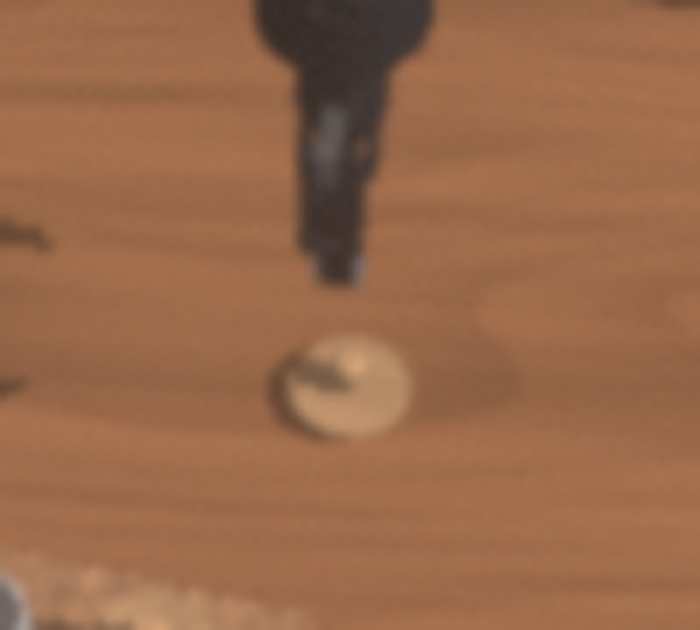

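Request:
move_arm --pt "-2 0 40 0" --pt "-2 0 80 0" --pt "-2 0 106 0" --pt "-2 0 115 0" --pt "-2 0 115 0" --pt "-2 0 115 0"

```text
time_s: 55.5
position: [0.4241, -0.0576, -0.0114]
tool_rot: [[0.023, 1.0, 0.001], [1.0, -0.023, -0.001], [-0.001, 0.001, -1.0]]
ft_force: [0.3, -0.3, -0.2]
grip_width: 0.0855
```

Request:
move_arm --pt "0 0 0 0" --pt "0 0 0 0" --pt "0 0 0 0" --pt "0 0 0 0" --pt "0 0 0 0" --pt "0 0 0 0" --grip 1 --grip_force 20

```text
time_s: 56.1
position: [0.4234, -0.0573, -0.0119]
tool_rot: [[0.023, 1.0, 0.0], [1.0, -0.023, -0.0], [-0.0, 0.0, -1.0]]
ft_force: [-0.7, 0.7, 5.2]
grip_width: 0.0163
```

```bash
python3 - <<'E'
from h import *
s=st(); c=snap('scene','s43'); crop(c,140,230,210,310,7,'s43c')
E
```

```text
t 56.1 p [ 0.4234 -0.0573 -0.0119] ft [-0.7  0.7  5.2] w 0.0163
```

View pics/s43c.png

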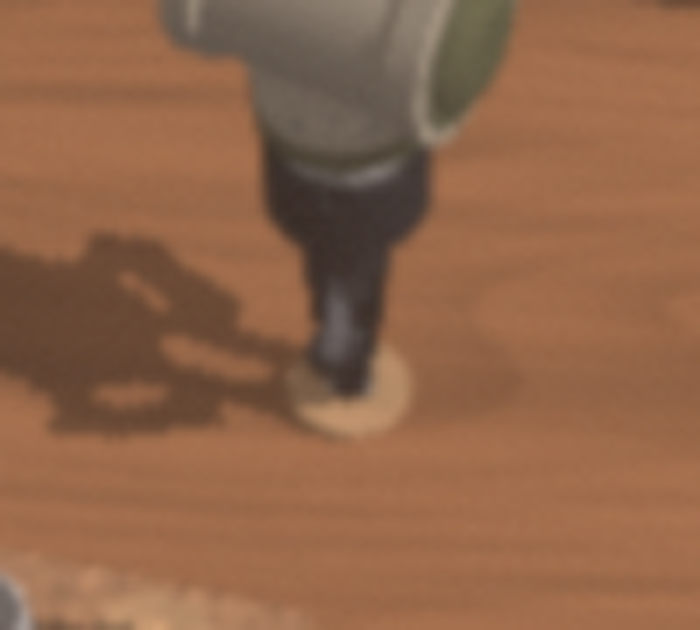

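Request:
move_arm --pt "0 0 0 0" --pt "0 0 0 0" --pt "0 0 0 0" --pt "0 0 0 1.571" --pt "0 0 0 1.571" --pt "0 0 0 1.571" --pt "0 0 0 1.571" --pt "0 0 0 1.571" --pt "0 0 0 1.571" --pt "0 0 0 1.571" --pt "0 0 0 1.571" --pt "0 0 0 1.571" --pt "0 0 0 1.571" --pt "0 0 0 1.571" --pt "0 0 0 1.571" --grip 0.5

```text
time_s: 57.65
position: [0.4233, -0.0572, -0.0123]
tool_rot: [[1.0, -0.024, -0.0], [-0.024, -1.0, 0.0], [-0.0, -0.0, -1.0]]
ft_force: [-0.3, 0.8, 0.2]
grip_width: 0.0425
```

Request:
move_arm --pt "0 0 0 0" --pt "0 0 0 0" --pt "0 0 0 0" --pt "0 0 0 0" --grip 1 --grip_force 25

```text
time_s: 58.05
position: [0.4233, -0.0572, -0.0121]
tool_rot: [[1.0, -0.023, 0.0], [-0.023, -1.0, -0.0], [0.0, 0.0, -1.0]]
ft_force: [-0.8, 0.0, 2.9]
grip_width: 0.0165
```

```bash
python3 - <<'E'
from h import *
s=st(); print(s['q'][5]); go((.5942,-.215,.095))
E
```

```text
t 58.05 p [ 0.4233 -0.0572 -0.0121] ft [-0.8  0.   2.9] w 0.0165
67.63575156377848
go [np.float64(174.4), np.float64(153.9), np.float64(-107.0)] tool y yaw -91.3
```

Request:
move_arm --pt "0 0 -40 0" --pt "0 0 -85 0" --pt "35 31 -107 0" --pt "70 62 -107 0" --pt "105 93 -107 0" --pt "140 124 -107 0" --pt "174.5 154 -107 0" --pt "174.5 154 -107 0" --pt "174.5 154 -107 0" --pt "174.5 154 -107 0"

```text
time_s: 59.05
position: [0.5934, -0.2143, 0.0946]
tool_rot: [[1.0, -0.023, -0.001], [-0.023, -1.0, 0.001], [-0.001, -0.001, -1.0]]
ft_force: [-0.6, -0.4, -0.0]
grip_width: 0.0165
```

```bash
python3 - <<'E'
from h import *
s=st(); go((.5942,-.215,.033))
c=snap('scene','s44'); crop(c,180,280,160,270,7,'s44c')
E
```

```text
t 59.05 p [ 0.5934 -0.2143  0.0946] ft [-0.6 -0.4 -0. ] w 0.0165
go [np.float64(0.9), np.float64(0.8), np.float64(61.6)] tool y yaw -91.3
```

View pics/s44c.png

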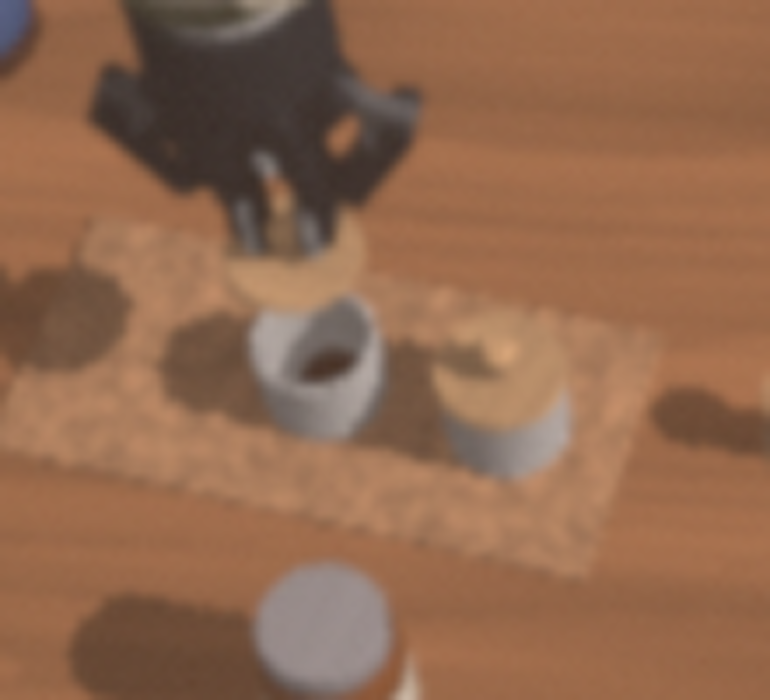

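Request:
move_arm --pt "0.3 0.3 30 0" --pt "0.3 0.3 46 0" --pt "0.3 0.3 54 0" --pt "0.3 0.3 59 0" --pt "0.3 0.3 62 0" --pt "0.3 0.3 62 0"

```text
time_s: 59.7
position: [0.5946, -0.2155, 0.0332]
tool_rot: [[1.0, -0.023, 0.001], [-0.023, -1.0, -0.0], [0.001, 0.0, -1.0]]
ft_force: [-0.1, -0.0, 0.3]
grip_width: 0.017
```

Request:
move_arm --pt "0 0 1 0" --pt "0 0 2 0" --pt "0 0 3 0" --pt "0 0 3 0"

```text
time_s: 60.1
position: [0.5948, -0.2156, 0.0309]
tool_rot: [[1.0, -0.023, 0.001], [-0.023, -1.0, -0.001], [0.001, 0.001, -1.0]]
ft_force: [-1.8, 0.6, 5.9]
grip_width: 0.0167
```

```bash
python3 - <<'E'
from h import *
s=st()
c=snap('scene','s45'); crop(c,180,280,160,270,7,'s45c')
E
```

```text
t 60.1 p [ 0.5948 -0.2156  0.0309] ft [-1.8  0.6  5.9] w 0.0167
```

View pics/s45c.png

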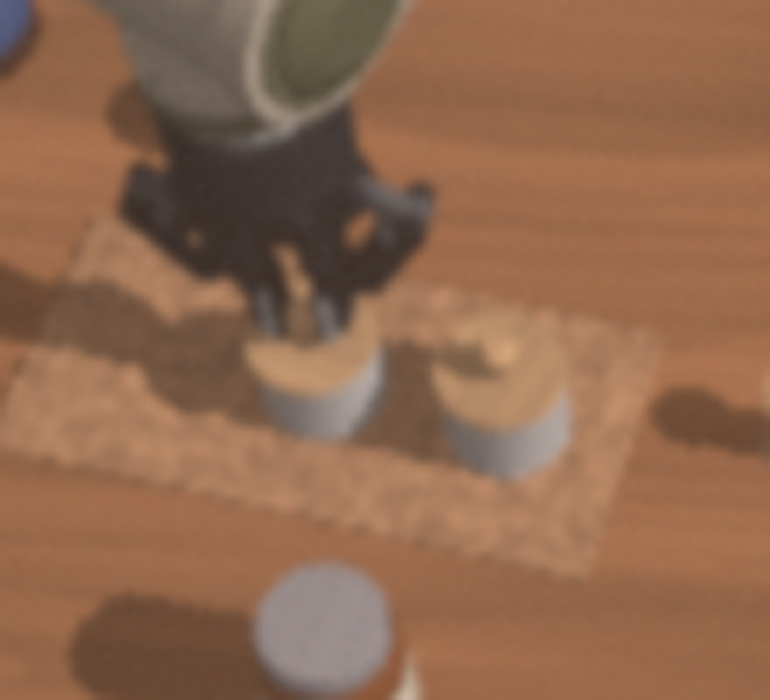

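Request:
move_arm --pt "0 0 0 0" --pt "0 0 0 0" --pt "0 0 0 0" --pt "0 0 -30 0" --pt "0 0 -80 0" --pt "0 0 -100 0" --pt "0 0 -100 0" --grip 0.5

```text
time_s: 60.85
position: [0.5958, -0.2163, 0.1334]
tool_rot: [[1.0, -0.023, 0.006], [-0.023, -1.0, -0.003], [0.006, 0.003, -1.0]]
ft_force: [-0.6, 0.3, -0.4]
grip_width: 0.0428
```

```bash
python3 - <<'E'
from h import *
s=st(); 
c=snap('scene','s46'); crop(c,160,280,150,270,6,'s46c'); t=snap('top','t46'); crop(t,170,290,280,420,5,'t46c')
go((.449,-.2676,.128));find(['pot3_c'],.0225,take=False)
E
```

```text
t 60.85 p [ 0.5958 -0.2163  0.1334] ft [-0.6  0.3 -0.4] w 0.0428
go [np.float64(-143.9), np.float64(55.6), np.float64(1.3)] tool y yaw -91.3
top pot3_c 0.71 [258.6 381. ] [ 0.4443 -0.2715]
scene pot3_c 0.53 [195.  196.9] [ 0.4521 -0.268 ]
```

View pics/s46c.png

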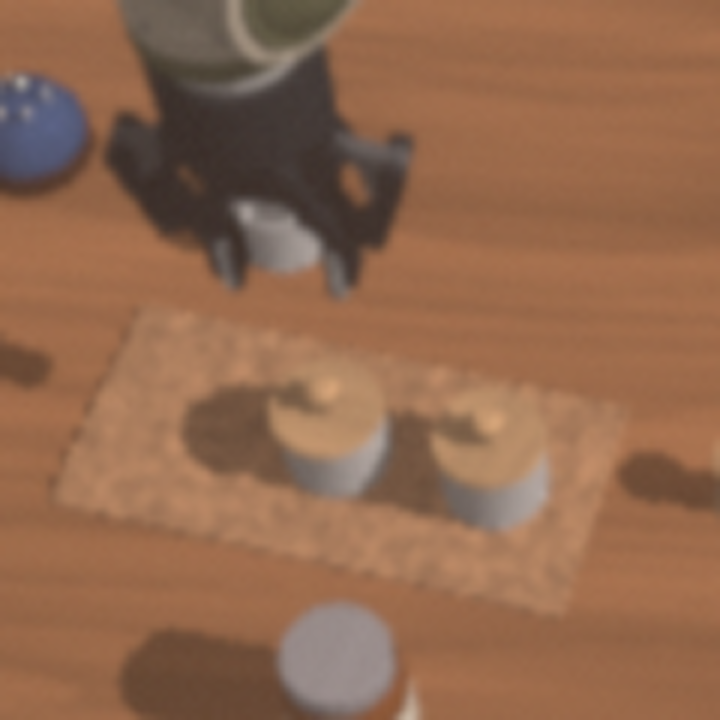

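View pics/t46c.png

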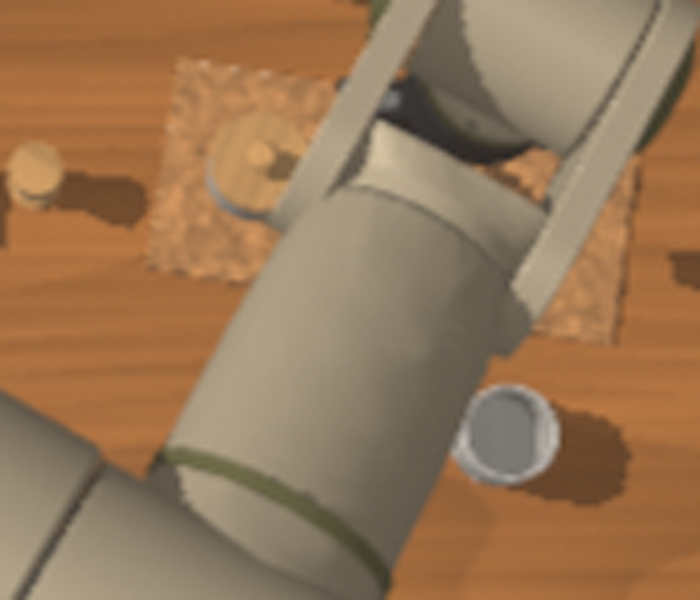

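Request:
move_arm --pt "-40 15 0 0" --pt "-80 30 0 0" --pt "-120 46 0 0" --pt "-143 57 0 0" --pt "-143 57 0 0" --pt "-143 57 0 0" --pt "-143 57 0 0" --grip 0

```text
time_s: 61.75
position: [0.4508, -0.2688, 0.1292]
tool_rot: [[1.0, -0.023, -0.0], [-0.023, -1.0, 0.001], [-0.001, -0.001, -1.0]]
ft_force: [0.4, 0.1, -0.6]
grip_width: 0.0858
```

```bash
python3 - <<'E'
from h import *
s=st(); go((.4495,-.2695,-.0222),-91.3)
c=snap('scene','s47'); crop(c,140,230,150,250,7,'s47c')
E
```

```text
t 61.75 p [ 0.4508 -0.2688  0.1292] ft [ 0.4  0.1 -0.6] w 0.0858
go [np.float64(-1.2), np.float64(0.8), np.float64(151.4), np.float64(0.0), ('deg', np.float64(-0.0), 'q6', np.float64(47.5))] tool y yaw -91.3
```

View pics/s47c.png

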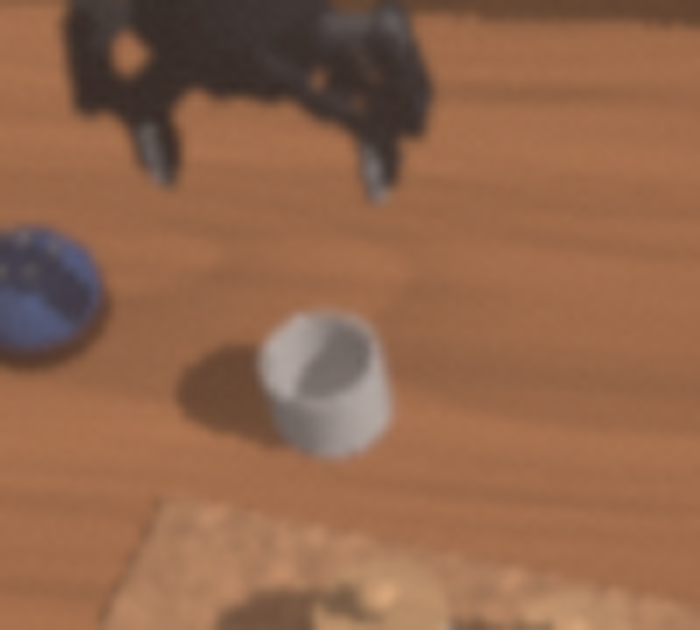

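```bash
python3 - <<'E'
from h import *
s=env.observe(); p=s['position']
print(proj('scene',p+[0,0,.0415]),proj('scene',[.4495,-.2695,.045]),proj('scene',[.4495,-.2695,0]))
print('meas tip',140+190/7,150+267/7,'pot',140+360/7,150+323/7)
for k in (0,-.076): K['scene']=k; print(up('scene',(191.4,196.1),.045),up('scene',(167.1,188.1),.1707))
E
```

```text
[165.21550075 188.97161632] [190.20077898 195.27089785] [198.3094353 197.3454849]
meas tip 167.14285714285714 188.14285714285714 pot 191.42857142857144 196.14285714285714
[ 0.45427193 -0.26587568  0.045     ] [ 0.45846073 -0.26992302  0.1707    ]
[ 0.45406086 -0.26683945  0.045     ] [ 0.45770287 -0.27140261  0.1707    ]
```

Request:
move_arm --pt "0 -1 45 0" --pt "0 -1 90 0" --pt "0 -1 130 0" --pt "0 -1 151 0" --pt "0 -1 151 0" --pt "0 -1 151 0"

```text
time_s: 62.4
position: [0.4509, -0.2681, -0.0208]
tool_rot: [[1.0, -0.022, 0.0], [-0.022, -1.0, -0.0], [0.0, 0.0, -1.0]]
ft_force: [0.3, -0.0, 1.0]
grip_width: 0.0854
```

```bash
python3 - <<'E'
from h import *
s=st()
c=snap('scene','s48'); crop(c,140,230,150,250,7,'s48c')
E
```

```text
t 62.4 p [ 0.4509 -0.2681 -0.0208] ft [ 0.3 -0.   1. ] w 0.0854
```

View pics/s48c.png

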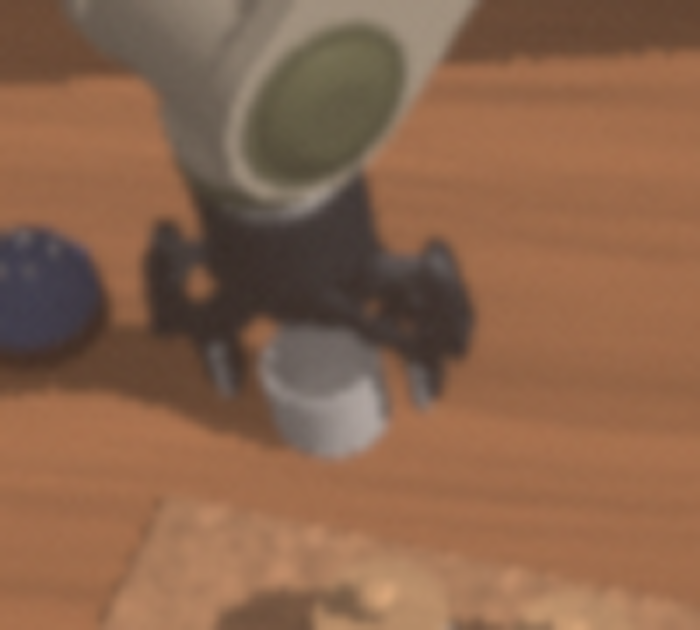

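Request:
move_arm --pt "0 0 0 0" --pt "0 0 0 0" --pt "0 0 0 0" --pt "0 0 0 0" --pt "0 0 0 0" --grip 1 --grip_force 20

```text
time_s: 62.95
position: [0.4507, -0.2686, -0.0199]
tool_rot: [[1.0, -0.023, 0.002], [-0.023, -1.0, -0.002], [0.002, 0.001, -1.0]]
ft_force: [0.5, -0.4, 5.6]
grip_width: 0.0542
```

Request:
move_arm --pt "0 0 0 0" --pt "0 0 0 0" --pt "0 0 0 0" --pt "0 0 0 0" --pt "0 0 0 -1.571" --pt "0 0 0 -1.571" --pt "0 0 0 -1.571" --pt "0 0 0 -1.571" --pt "0 0 0 -1.571" --pt "0 0 0 -1.571" --pt "0 0 0 -1.571" --pt "0 0 0 -1.571" --pt "0 0 0 -1.571" --pt "0 0 0 -1.571" --pt "0 0 0 -1.571" --pt "0 0 0 -1.571" --grip 0

```text
time_s: 64.55
position: [0.4502, -0.2682, -0.0212]
tool_rot: [[0.022, 1.0, -0.0], [1.0, -0.022, 0.0], [0.0, -0.0, -1.0]]
ft_force: [-0.1, 0.6, -0.4]
grip_width: 0.0854
```

Request:
move_arm --pt "0 0 0 0" --pt "0 0 0 0" --pt "0 0 0 0" --pt "0 0 0 0" --pt "0 0 0 0" --grip 1 --grip_force 25

```text
time_s: 65.05
position: [0.4502, -0.2682, -0.0209]
tool_rot: [[0.023, 1.0, 0.0], [1.0, -0.023, -0.0], [-0.0, 0.0, -1.0]]
ft_force: [-1.3, 0.7, 5.5]
grip_width: 0.0562
```

```bash
python3 - <<'E'
from h import *
s=st(); print(s['q'][5]); go((.624,.0940,.08),-1.3); go((.48,.0940,.08),-1.3)
c=snap('scene','s49'); crop(c,140,230,150,250,7,'s49c')
E
```

```text
t 65.05 p [ 0.4502 -0.2682 -0.0209] ft [-1.3  0.7  5.5] w 0.0562
-42.39293708833152
go [np.float64(366.2), np.float64(165.2), np.float64(-101.0), np.float64(-0.001), ('deg', np.float64(0.0), 'q6', np.float64(-42.4))] tool y yaw -1.3
go [np.float64(362.8), np.float64(21.3), np.float64(-101.0), np.float64(-0.001), ('deg', np.float64(0.0), 'q6', np.float64(-42.4))] tool y yaw -1.3
```

View pics/s49c.png

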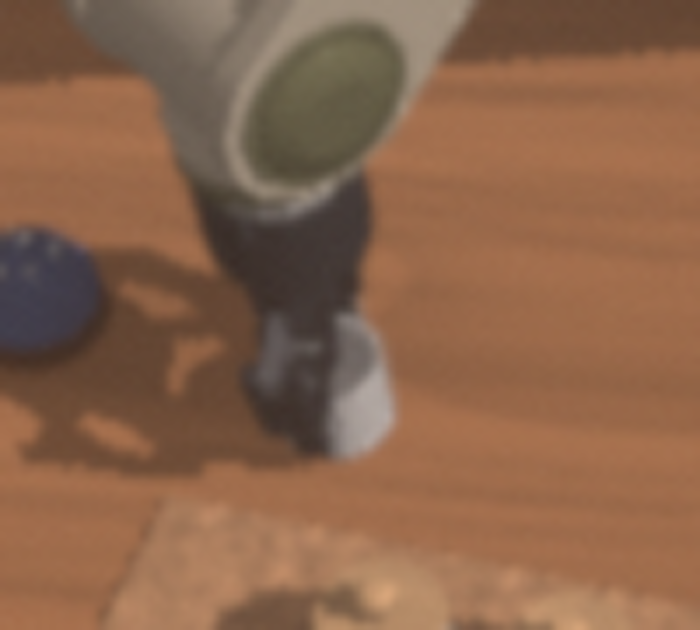

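Request:
move_arm --pt "0 0 -45 0" --pt "20 0 -85 0" --pt "60 0 -101 0" --pt "105 5 -101 0" --pt "150 8 -101 0" --pt "195 10 -101 0" --pt "240 12 -101 0" --pt "285 15 -101 0" --pt "330 20 -101 0" --pt "363 45 -101 0" --pt "366 90 -101 0" --pt "366 135 -101 0" --pt "366 165 -101 0" --pt "366 165 -101 0" --pt "366 165 -101 0" --pt "366 165 -101 0"

```text
time_s: 66.7
position: [0.6225, 0.094, 0.0795]
tool_rot: [[0.023, 1.0, -0.001], [1.0, -0.023, 0.0], [0.0, -0.001, -1.0]]
ft_force: [0.3, -1.0, -0.3]
grip_width: 0.056
```

```bash
python3 - <<'E'
from h import *
s=st(); go((.6233,.0943,-.0115),-1.3)
c=snap('scene','s50'); crop(c,180,290,250,400,5,'s50c')
E
```

```text
t 66.7 p [0.6225 0.094  0.0795] ft [ 0.3 -1.  -0.3] w 0.056
go [np.float64(0.3), np.float64(0.9), np.float64(91.0), np.float64(-0.0), ('deg', np.float64(0.0), 'q6', np.float64(-0.8))] tool y yaw -1.3
```

View pics/s50c.png

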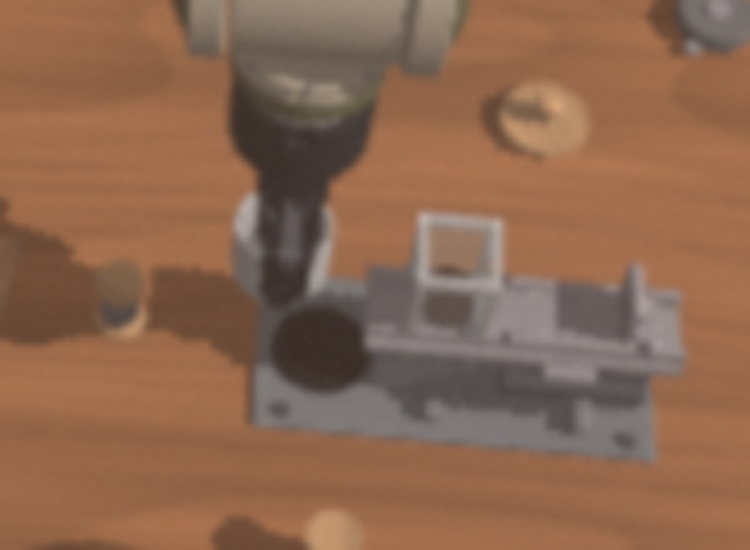

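Request:
move_arm --pt "0 0.5 40 0" --pt "0 0.5 75 0" --pt "0 0.5 88 0" --pt "0 0.5 91 0" --pt "0 0.5 91 0" --pt "0 0.5 91 0" --pt "0 0.5 91 0"

```text
time_s: 67.45
position: [0.6248, 0.0939, -0.0097]
tool_rot: [[0.023, 1.0, 0.003], [1.0, -0.023, -0.0], [-0.0, 0.003, -1.0]]
ft_force: [-0.4, 0.3, -0.5]
grip_width: 0.0561
```

```bash
python3 - <<'E'
from h import *
s=st(); go((.624,.1263,-.0122),-1.3)
E
```

```text
t 67.45 p [ 0.6248  0.0939 -0.0097] ft [-0.4  0.3 -0.5] w 0.0561
go [np.float64(32.4), np.float64(-1.6), np.float64(2.5), np.float64(-0.0), ('deg', np.float64(0.0), 'q6', np.float64(-0.9))] tool y yaw -1.3
```

Request:
move_arm --pt "0 -0.5 1 0" --pt "6 -0.8 1 0" --pt "14 -0.8 1 0" --pt "22 -0.8 1 0" --pt "29 -0.8 1 0" --pt "32.3 -0.8 1 0" --pt "32.3 -0.8 1 0" --pt "32.3 -0.8 1 0"

```text
time_s: 68.25
position: [0.624, 0.1262, -0.0122]
tool_rot: [[0.023, 1.0, -0.0], [1.0, -0.023, -0.0], [-0.0, -0.0, -1.0]]
ft_force: [0.6, 0.1, -0.8]
grip_width: 0.0563
```

Request:
move_arm --pt "0 0 0.7 0" --pt "0 0 1.2 0" --pt "0 0 1.2 0"

```text
time_s: 68.55
position: [0.6241, 0.126, -0.0129]
tool_rot: [[0.023, 1.0, 0.0], [1.0, -0.023, -0.0], [-0.0, 0.0, -1.0]]
ft_force: [-1.2, -0.9, 3.7]
grip_width: 0.0557
```

```bash
python3 - <<'E'
from h import *
s=st();c=snap('scene','s51'); crop(c,180,290,250,400,5,'s51c')
E
```

```text
t 68.55 p [ 0.6241  0.126  -0.0129] ft [-1.2 -0.9  3.7] w 0.0557
```

View pics/s51c.png

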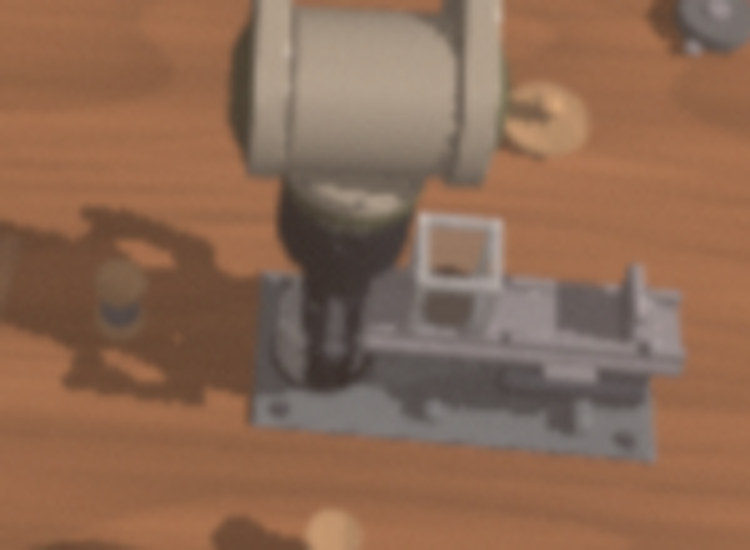

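Request:
move_arm --pt "0 0 0 0" --pt "0 0 0 0" --pt "0 0 0 0" --pt "0 0 0 0" --pt "0 0 -40 0" --pt "0 0 -85 0" --pt "0 0 -130 0" --pt "0 0 -158 0" --pt "0 0 -158 0" --grip 0

```text
time_s: 69.5
position: [0.6258, 0.1264, 0.1493]
tool_rot: [[0.023, 1.0, 0.009], [1.0, -0.023, 0.0], [0.0, 0.009, -1.0]]
ft_force: [-0.0, 0.8, -0.9]
grip_width: 0.0854
```

Request:
move_arm --pt "45 1 0 0" --pt "90 1 0 0" --pt "135 1 0 0" --pt "180 1 0 0" --pt "205 1 0 0" --pt "205 1 0 0" --pt "205 1 0 0" --grip 1 --grip_force 40

```text
time_s: 70.2
position: [0.6294, 0.331, 0.1433]
tool_rot: [[0.022, 1.0, -0.002], [1.0, -0.022, -0.001], [-0.001, -0.002, -1.0]]
ft_force: [-0.5, 0.2, 0.2]
grip_width: 0.0001
```

```bash
python3 - <<'E'
from h import *
s=st(); go((.6297,.33,.056),-1.3)
c=snap('scene','s52'); crop(c,190,290,290,420,6,'s52c')
E
```

```text
t 70.2 p [0.6294 0.331  0.1433] ft [-0.5  0.2  0.2] w 0.0001
go [np.float64(-0.9), np.float64(0.5), np.float64(87.3), np.float64(0.0), ('deg', np.float64(-0.0), 'q6', np.float64(19.5))] tool y yaw -1.3
```

View pics/s52c.png

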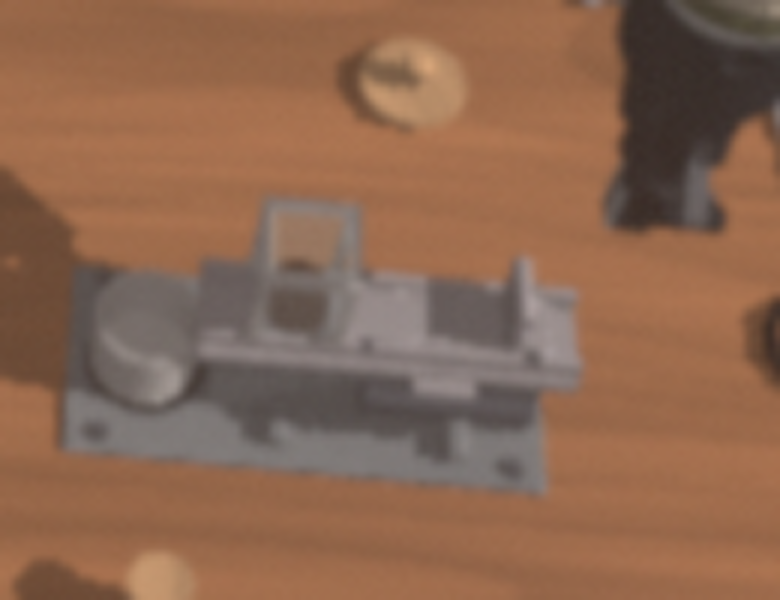

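Request:
move_arm --pt "0 0 40 0" --pt "0 0 75 0" --pt "0 0 88 0" --pt "0 0 88 0" --pt "0 0 88 0"

```text
time_s: 70.75
position: [0.6308, 0.3308, 0.0584]
tool_rot: [[0.024, 1.0, 0.002], [1.0, -0.024, 0.001], [0.001, 0.002, -1.0]]
ft_force: [0.6, -0.5, -0.1]
grip_width: 0.0
```

Request:
move_arm --pt "-7 0 0 0" --pt "-14 0 0 0" --pt "-21 0 0 0" --pt "-28 0 0 0" --pt "-35 0 0 0" --pt "-42 0 0 0" --pt "-49 0 0 0" --pt "-56 0 0 0" --pt "-63 0 0 0" --pt "-69 0 0 0" --pt "-70 0 0 0" --pt "-70 0 0 0"

```text
time_s: 71.95
position: [0.628, 0.2612, 0.057]
tool_rot: [[0.023, 1.0, 0.0], [1.0, -0.023, 0.001], [0.001, 0.0, -1.0]]
ft_force: [-1.5, 5.4, 4.0]
grip_width: -0.0003
```

Request:
move_arm --pt "-1 0 0 0" --pt "-2 0 0 0" --pt "-3 0 0 0" --pt "-3 0 0 0"

```text
time_s: 72.35
position: [0.628, 0.2598, 0.0571]
tool_rot: [[0.022, 1.0, 0.001], [1.0, -0.022, 0.003], [0.003, 0.001, -1.0]]
ft_force: [-0.3, 11.5, 3.3]
grip_width: 0.0002
```

```bash
python3 - <<'E'
from h import *
s=st()
c=snap('scene','s53'); crop(c,190,290,290,420,6,'s53c')
E
```

```text
t 72.35 p [0.628  0.2598 0.0571] ft [-0.3 11.5  3.3] w 0.0002
```

View pics/s53c.png

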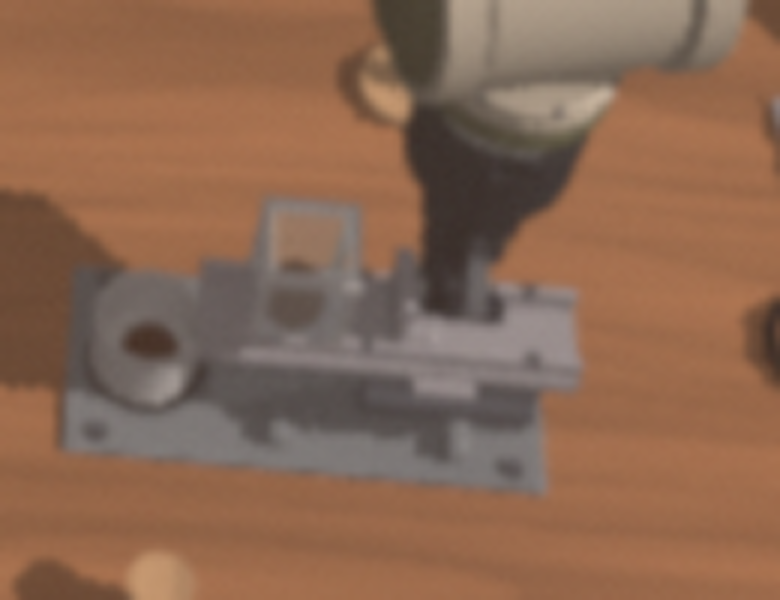

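Same end stop as before (y = 0.2598), and the button is in. Release and return to the pot.

Request:
move_arm --pt "3 0 -50 0" --pt "3 0 -90 0" --pt "3 0 -90 0" --pt "3 0 -90 0"

```text
time_s: 72.8
position: [0.6281, 0.2603, 0.1467]
tool_rot: [[0.024, 1.0, 0.0], [1.0, -0.024, -0.001], [-0.001, 0.0, -1.0]]
ft_force: [0.1, -0.0, -0.9]
grip_width: 0.0
```

```bash
python3 - <<'E'
from h import *
s=st(); go((.624,.126,.145),-1.3)
c=snap('scene','s54'); crop(c,190,290,290,420,6,'s54c')
E
```

```text
t 72.8 p [0.6281 0.2603 0.1467] ft [ 0.1 -0.  -0.9] w 0.0
go [np.float64(-134.4), np.float64(-0.9), np.float64(1.8), np.float64(-0.001), ('deg', np.float64(0.0), 'q6', np.float64(13.9))] tool y yaw -1.3
```

View pics/s54c.png

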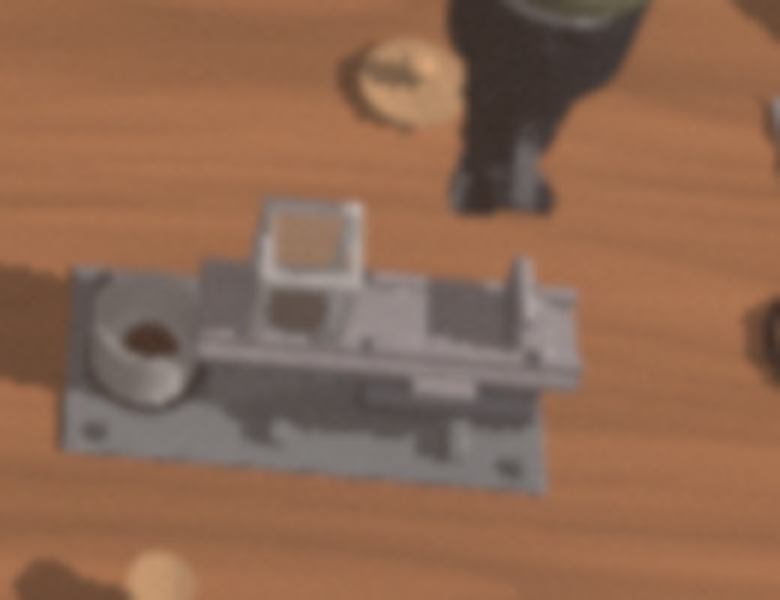

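Request:
move_arm --pt "-45 -1 0 0" --pt "-90 -1 0 0" --pt "-135 -1.3 0 0" --pt "-135 -1.3 0 0" --pt "-135 -1.3 0 0" --pt "-135 -1.3 0 0" --grip 0

```text
time_s: 73.45
position: [0.6233, 0.1269, 0.1455]
tool_rot: [[0.022, 1.0, -0.002], [1.0, -0.022, 0.0], [-0.0, -0.002, -1.0]]
ft_force: [-0.6, -0.5, -0.9]
grip_width: 0.0843
```

Request:
move_arm --pt "0 0 40 0" --pt "0 0 85 0" --pt "0 0 125 0" --pt "0 0 150 0" --pt "0 0 160.5 0" --pt "0 0 160.5 0" --pt "0 0 160.5 0"

```text
time_s: 74.15
position: [0.6245, 0.1268, -0.0127]
tool_rot: [[0.022, 1.0, 0.002], [1.0, -0.022, 0.0], [0.0, 0.002, -1.0]]
ft_force: [-0.0, -0.1, -0.2]
grip_width: 0.0851
```

Request:
move_arm --pt "0 0 0 0" --pt "0 0 0 0" --pt "0 0 0 0" --pt "0 0 0 0" --pt "0 0 0 0" --grip 1 --grip_force 25

```text
time_s: 74.65
position: [0.6243, 0.1263, -0.0124]
tool_rot: [[0.023, 1.0, 0.002], [1.0, -0.023, 0.0], [0.0, 0.002, -1.0]]
ft_force: [-1.3, 0.4, 5.5]
grip_width: 0.0563
```

```bash
python3 - <<'E'
from h import *
s=st(); go((.5805,-.298,.1))
c=snap('scene','s55'); crop(c,150,300,110,300,4,'s55c')
E
```

```text
t 74.65 p [ 0.6243  0.1263 -0.0124] ft [-1.3  0.4  5.5] w 0.0563
go [np.float64(-425.2), np.float64(-33.7), np.float64(-112.5)] tool y yaw -1.3
```

View pics/s55c.png

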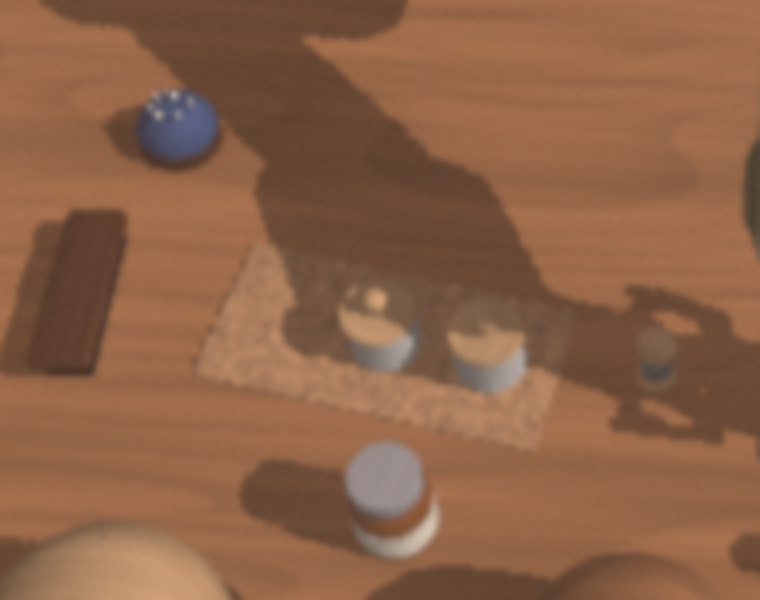

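Request:
move_arm --pt "0 0 -1.5 0" --pt "-10 0 -1.5 0" --pt "-20 0 -1.5 0" --pt "-30 0 -1.5 0" --pt "-36 0 -1.5 0" --pt "-38 0 -40 0" --pt "-40 0 -85 0" --pt "-80 -3 -115 0" --pt "-125 -6 -115 0" --pt "-170 -9 -115 0" --pt "-215 -12 -115 0" --pt "-260 -16 -115 0" --pt "-305 -20 -115 0" --pt "-350 -25 -115 0" --pt "-395 -30 -115 0" --pt "-424 -33.5 -115 0" --pt "-424 -33.5 -115 0" --pt "-424 -33.5 -115 0" --pt "-424 -33.5 -115 0"

```text
time_s: 76.6
position: [0.5805, -0.296, 0.101]
tool_rot: [[0.022, 1.0, -0.0], [1.0, -0.022, 0.001], [0.001, -0.0, -1.0]]
ft_force: [-0.5, -0.4, -0.4]
grip_width: 0.0562
```

```bash
python3 - <<'E'
from h import *
s=st(); go((.5805,-.2975,-.0155))
c=snap('scene','s56'); crop(c,160,280,130,280,5,'s56c')
E
```

```text
t 76.6 p [ 0.5805 -0.296   0.101 ] ft [-0.5 -0.4 -0.4] w 0.0562
go [np.float64(-1.6), np.float64(0.1), np.float64(116.5)] tool y yaw -1.3
```

View pics/s56c.png

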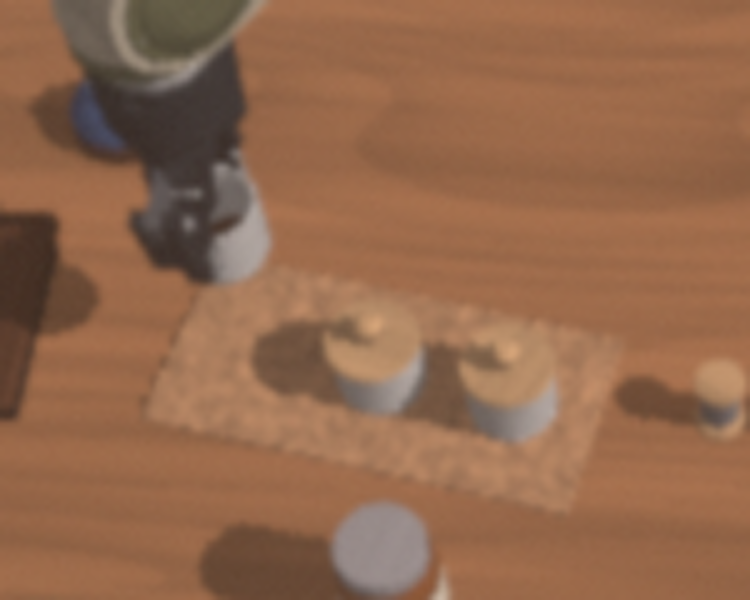

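Request:
move_arm --pt "0 0 45 0" --pt "0 0 85 0" --pt "0 0 106 0" --pt "0 0 114 0" --pt "0 0 116 0" --pt "0 0 116 0"

```text
time_s: 77.25
position: [0.5812, -0.2969, -0.0137]
tool_rot: [[0.022, 1.0, 0.002], [1.0, -0.022, -0.001], [-0.001, 0.002, -1.0]]
ft_force: [0.8, -0.2, -1.3]
grip_width: 0.0564
```

```bash
python3 - <<'E'
from h import *
s=st()
c=snap('scene','s57'); crop(c,160,280,130,280,5,'s57c')
E
```

```text
t 77.25 p [ 0.5812 -0.2969 -0.0137] ft [ 0.8 -0.2 -1.3] w 0.0564
```

View pics/s57c.png

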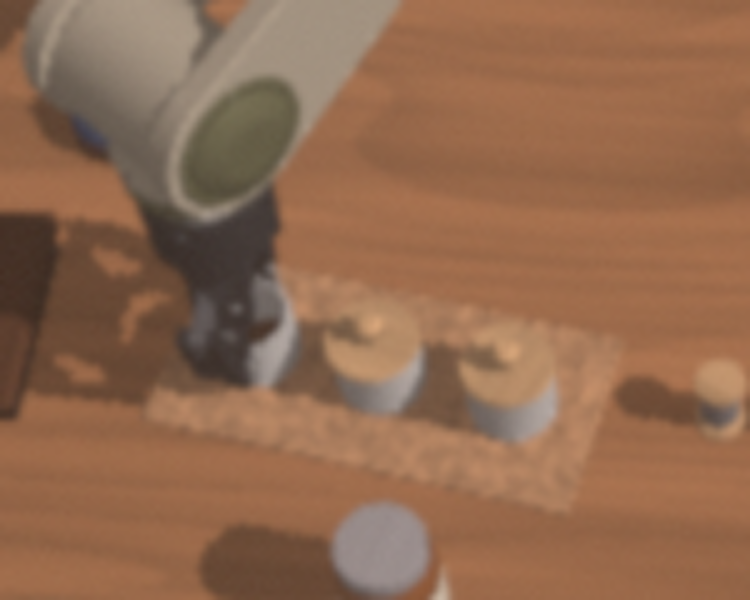

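Request:
move_arm --pt "0 0 1 0" --pt "0 0 2 0" --pt "0 0 2 0"

```text
time_s: 77.6
position: [0.5807, -0.2971, -0.0163]
tool_rot: [[0.023, 1.0, 0.001], [1.0, -0.023, -0.001], [-0.001, 0.001, -1.0]]
ft_force: [1.2, -0.2, 1.1]
grip_width: 0.056
```

Request:
move_arm --pt "0 0 0.5 0" --pt "0 0 0.7 0" --pt "0 0 0.7 0"

```text
time_s: 77.9
position: [0.5807, -0.2971, -0.0163]
tool_rot: [[0.023, 1.0, 0.001], [1.0, -0.023, -0.001], [-0.001, 0.001, -1.0]]
ft_force: [-0.9, 0.8, 7.5]
grip_width: 0.056
```

Request:
move_arm --pt "0 0 0 0" --pt "0 0 0 0" --pt "0 0 0 0" --pt "0 0 0 0" --pt "0 0 -40 0" --pt "0 0 -85 0" --pt "0 0 -120 0" --pt "0 0 -120 0" --grip 0

```text
time_s: 78.7
position: [0.5825, -0.2982, 0.108]
tool_rot: [[0.023, 1.0, 0.008], [1.0, -0.023, -0.006], [-0.006, 0.008, -1.0]]
ft_force: [0.6, -0.6, -0.5]
grip_width: 0.0852
```

```bash
python3 - <<'E'
from h import *
s=st(); 
c=snap('scene','s58'); crop(c,160,280,130,280,5,'s58c'); t=snap('top','t58'); crop(t,240,290,165,225,10,'t58c')
find(['lid1_c'],.0155,take=False)
E
```

```text
t 78.7 p [ 0.5825 -0.2982  0.108 ] ft [ 0.6 -0.6 -0.5] w 0.0852
top lid1_c 0.71 [199.  219.8] [0.626 0.199]
top lid1_c 0.64 [263.4 193.3] [0.4352 0.2742]
top lid1_c 0.36 [205.2 284.5] [0.6056 0.0066]
scene lid1_c 0.64 [201.6 360. ] [0.4356 0.2824]
scene lid1_c 0.2 [235.8 206.3] [ 0.6047 -0.2118]
scene lid1_c 0.19 [225.3 204.8] [ 0.566 -0.223]
```

View pics/s58c.png

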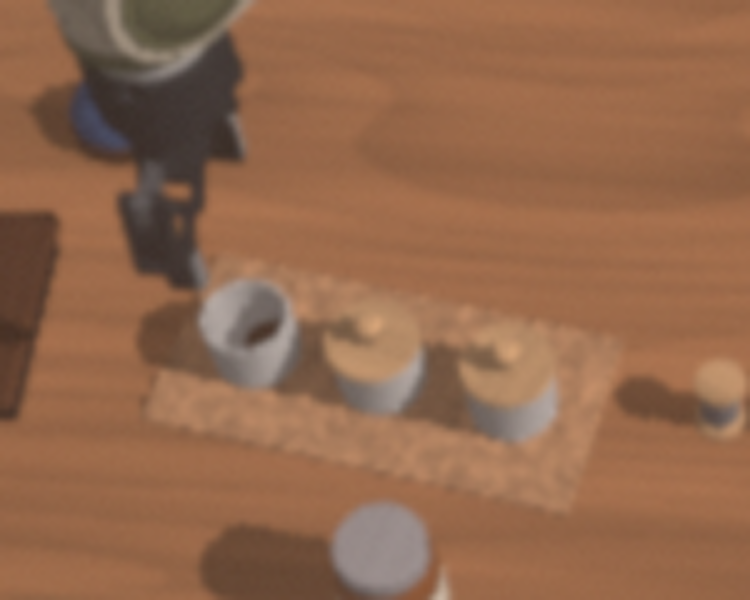

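View pics/t58c.png

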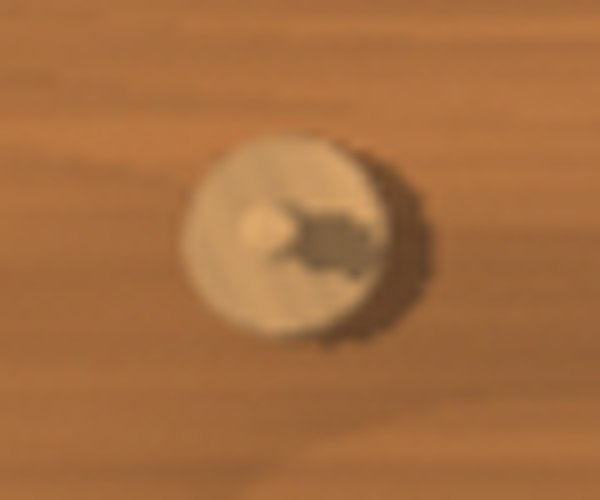

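```bash
python3 - <<'E'
from h import *
print(up('top',(263.05,193.1),.010), up('top',(240+22.9-.5,165+26.7-.5),.031))
E
```

```text
[0.43664796 0.27566056 0.01      ] [0.43691843 0.27774434 0.031     ]
```

Request:
move_arm --pt "20 -45 0 0" --pt "45 -85 0 0" --pt "75 -125 0 0" --pt "120 -158 0 0" --pt "168 -158 0 0" --pt "216 -158 0 0" --pt "264 -158 0 0" --pt "312 -158 0 0" --pt "360 -158 0 0" --pt "408 -158 0 0" --pt "456 -158 0 0" --pt "504 -158 0 0" --pt "552 -158 0 0" --pt "570 -158 0 0" --pt "570 -158 0 0" --pt "570 -158 0 0" --pt "570 -158 0 0"

```text
time_s: 80.6
position: [0.4355, 0.2754, 0.1019]
tool_rot: [[0.024, 1.0, -0.001], [1.0, -0.024, -0.001], [-0.001, -0.001, -1.0]]
ft_force: [0.5, -0.2, 0.1]
grip_width: 0.0855
```

```bash
python3 - <<'E'
from h import *
s=st(); go((.436,.2765,-.012),-1.3); print(s['q'][5])
c=snap('scene','s59'); crop(c,150,240,310,410,7,'s59c')
E
```

```text
t 80.6 p [0.4355 0.2754 0.1019] ft [ 0.5 -0.2  0.1] w 0.0855
go [np.float64(1.1), np.float64(0.6), np.float64(113.9), np.float64(-0.002), ('deg', np.float64(0.1), 'q6', np.float64(20.5))] tool y yaw -1.4
20.53405242363797
```

View pics/s59c.png

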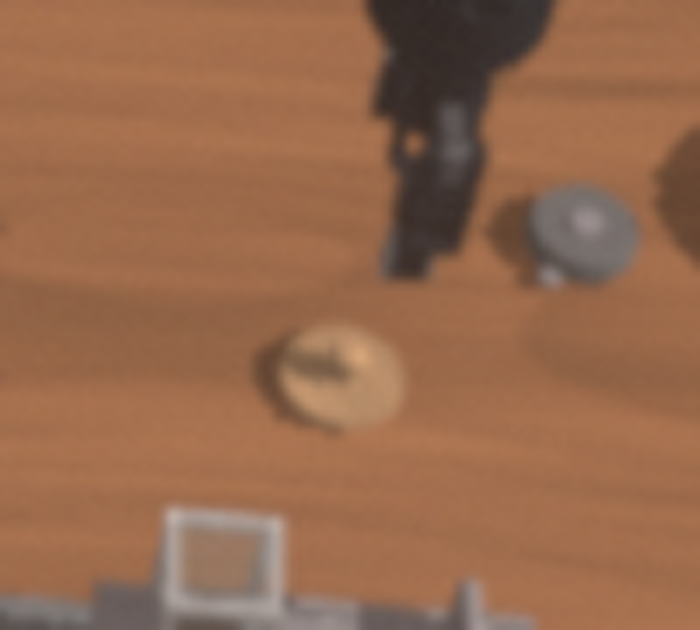

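```bash
python3 - <<'E'
from h import *
p=env.observe()['position']
print(proj('scene',[.436,.2765,.009]),'meas',150+376/7,310+341/7, 'tip',proj('scene',p+[0,0,.0415]),150+272/7,310+410/7)
E
```

```text
[202.69759017 358.18699172] meas 203.71428571428572 358.7142857142857 tip [177.00817977 365.86504377] 188.85714285714286 368.57142857142856
```

Request:
move_arm --pt "0.5 0 40 0" --pt "0.5 0 80 0" --pt "0.5 0 105 0" --pt "0.5 0 114 0" --pt "0.5 0 114 0" --pt "0.5 0 114 0"

```text
time_s: 81.25
position: [0.4365, 0.277, -0.0104]
tool_rot: [[0.024, 1.0, 0.002], [1.0, -0.024, 0.001], [0.001, 0.002, -1.0]]
ft_force: [-0.3, -0.5, 1.0]
grip_width: 0.0855
```

Request:
move_arm --pt "0 0 0 0" --pt "0 0 0 0" --pt "0 0 0 0" --pt "0 0 0 0" --pt "0 0 0 0" --pt "0 0 0 0" --grip 1 --grip_force 20

```text
time_s: 81.85
position: [0.4357, 0.2772, -0.0113]
tool_rot: [[0.023, 1.0, 0.0], [1.0, -0.023, 0.0], [0.0, 0.0, -1.0]]
ft_force: [-1.0, -0.3, 3.8]
grip_width: 0.0168
```

```bash
python3 - <<'E'
from h import *
s=st();c=snap('scene','s60'); crop(c,150,240,310,410,7,'s60c')
E
```

```text
t 81.85 p [ 0.4357  0.2772 -0.0113] ft [-1.  -0.3  3.8] w 0.0168
```

View pics/s60c.png

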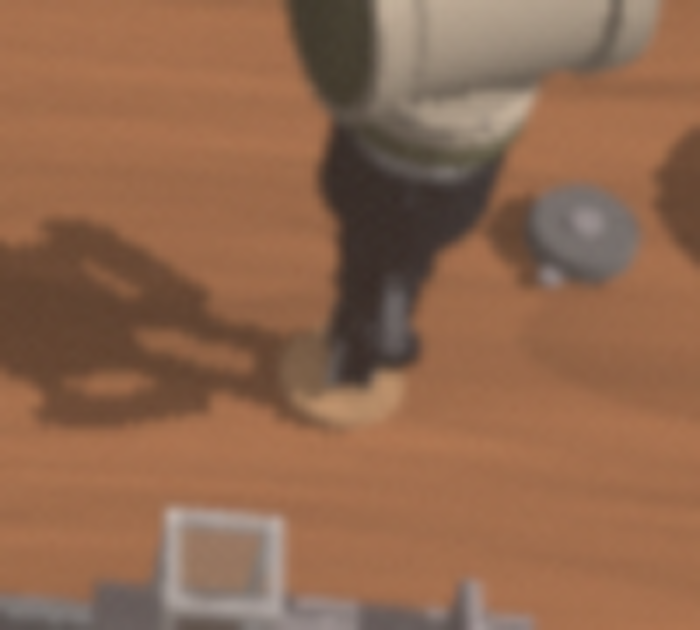

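Request:
move_arm --pt "0 0 0 0" --pt "0 0 0 0" --pt "0 0 0 0" --pt "0 0 0 1.571" --pt "0 0 0 1.571" --pt "0 0 0 1.571" --pt "0 0 0 1.571" --pt "0 0 0 1.571" --pt "0 0 0 1.571" --pt "0 0 0 1.571" --pt "0 0 0 1.571" --pt "0 0 0 1.571" --pt "0 0 0 1.571" --pt "0 0 0 1.571" --pt "0 0 0 1.571" --grip 0.5

```text
time_s: 83.4
position: [0.4356, 0.2771, -0.0117]
tool_rot: [[1.0, -0.024, -0.0], [-0.024, -1.0, -0.0], [-0.0, 0.0, -1.0]]
ft_force: [-0.1, -0.1, -0.1]
grip_width: 0.0425
```

Request:
move_arm --pt "0 0 0 0" --pt "0 0 0 0" --pt "0 0 0 0" --pt "0 0 0 0" --grip 1 --grip_force 25

```text
time_s: 83.8
position: [0.4357, 0.2771, -0.0115]
tool_rot: [[1.0, -0.023, 0.0], [-0.023, -1.0, 0.0], [0.0, -0.0, -1.0]]
ft_force: [-0.3, 0.8, 1.3]
grip_width: 0.0164
```

```bash
python3 - <<'E'
from h import *
s=st(); print(s['q'][5]); go((.5807,-.2974,.095)); go((.45,-.2974,.095))
E
```

```text
t 83.8 p [ 0.4357  0.2771 -0.0115] ft [-0.3  0.8  1.3] w 0.0164
110.60343290581156
go [np.float64(158.0), np.float64(571.1), np.float64(-106.5)] tool y yaw -91.3
go [np.float64(27.4), np.float64(574.1), np.float64(-106.6)] tool y yaw -91.3
```

Request:
move_arm --pt "0 0 -40 0" --pt "0 0 -85 0" --pt "5 45 -107 0" --pt "10 92 -107 0" --pt "12 140 -107 0" --pt "14 188 -107 0" --pt "16 236 -107 0" --pt "18 284 -107 0" --pt "20 332 -107 0" --pt "24 380 -107 0" --pt "28 428 -107 0" --pt "40 474 -107 0" --pt "65 515 -107 0" --pt "95 550 -107 0" --pt "130 571 -107 0" --pt "158 571 -107 0" --pt "158 571 -107 0" --pt "158 571 -107 0" --pt "158 571 -107 0"

```text
time_s: 85.7
position: [0.5796, -0.2971, 0.0953]
tool_rot: [[1.0, -0.023, -0.001], [-0.023, -1.0, 0.0], [-0.001, -0.0, -1.0]]
ft_force: [-0.0, 0.1, -0.0]
grip_width: 0.0166
```

```bash
python3 - <<'E'
from h import *
s=st(); go((.5807,-.2974,.033))
c=snap('scene','s61'); crop(c,170,280,140,260,6,'s61c')
E
```

```text
t 85.7 p [ 0.5796 -0.2971  0.0953] ft [-0.   0.1 -0. ] w 0.0166
go [np.float64(1.2), np.float64(0.3), np.float64(62.3)] tool y yaw -91.3
```

View pics/s61c.png

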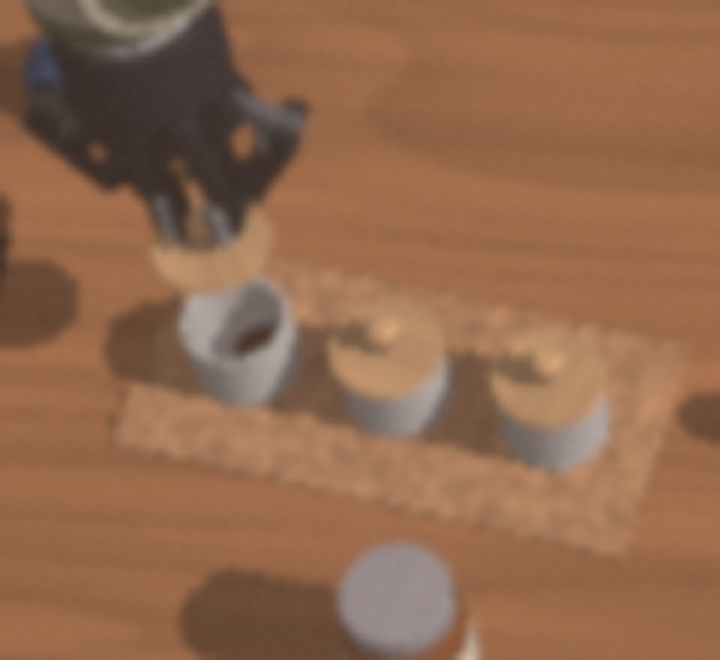

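Request:
move_arm --pt "0.3 0 30 0" --pt "0.3 0 46 0" --pt "0.3 0 54 0" --pt "0.3 0 59 0" --pt "0.3 0 62 0" --pt "0.3 0 62 0"

```text
time_s: 86.35
position: [0.5807, -0.2976, 0.0339]
tool_rot: [[1.0, -0.023, 0.001], [-0.023, -1.0, -0.0], [0.001, 0.0, -1.0]]
ft_force: [-1.3, 0.0, -0.7]
grip_width: 0.0165
```

Request:
move_arm --pt "0 0 1 0" --pt "0 0 2 0" --pt "0 0 2.5 0" --pt "0 0 2.5 0"

```text
time_s: 86.75
position: [0.5808, -0.2976, 0.0315]
tool_rot: [[1.0, -0.023, 0.001], [-0.023, -1.0, -0.001], [0.001, 0.001, -1.0]]
ft_force: [-1.3, 0.5, 3.8]
grip_width: 0.0166
```

```bash
python3 - <<'E'
from h import *
s=st()
c=snap('scene','s62'); crop(c,170,280,140,260,6,'s62c')
E
```

```text
t 86.75 p [ 0.5808 -0.2976  0.0315] ft [-1.3  0.5  3.8] w 0.0166
```

View pics/s62c.png

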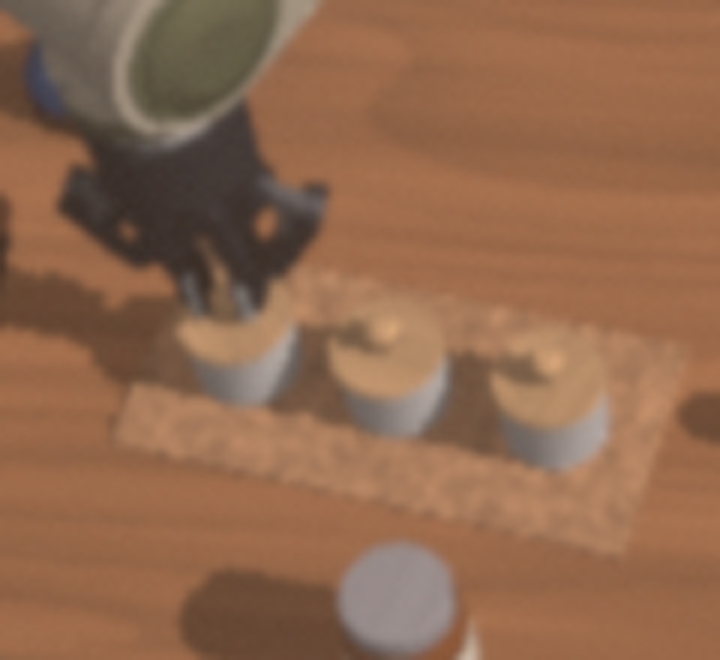

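Request:
move_arm --pt "0 0 0 0" --pt "0 0 0 0" --pt "0 0 0 0" --pt "0 0 -30 0" --pt "0 0 -80 0" --pt "0 0 -120 0" --pt "-40 0 -150 0" --pt "-80 0 -160 0" --pt "-120 0 -160 0" --pt "-160 0 -160 0" --pt "-160 0 -160 0" --pt "-160 45 -160 0" --pt "-160 90 -160 0" --pt "-160 130 -160 0" --pt "-160 130 -160 0" --pt "-160 130 -160 0" --grip 0.5

```text
time_s: 88.4
position: [0.4179, -0.4241, 0.1902]
tool_rot: [[1.0, -0.024, -0.0], [-0.024, -1.0, 0.001], [-0.0, -0.001, -1.0]]
ft_force: [0.8, -0.5, -0.7]
grip_width: 0.0426
```

```bash
python3 - <<'E'
from h import *
s=st()
c=snap('scene','s63'); crop(c,150,310,110,440,2.4,'s63c');crop(c,190,270,140,260,6.5,'s63d'); t=snap('top','t63'); crop(t,140,320,100,450,2.2,'t63c'); crop(t,170,250,290,420,6,'t63d')
E
```

```text
t 88.4 p [ 0.4179 -0.4241  0.1902] ft [ 0.8 -0.5 -0.7] w 0.0426
```

View pics/s63c.png

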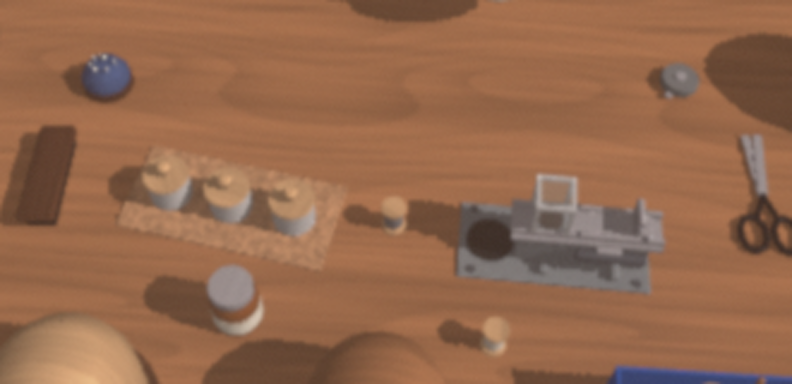

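View pics/s63d.png

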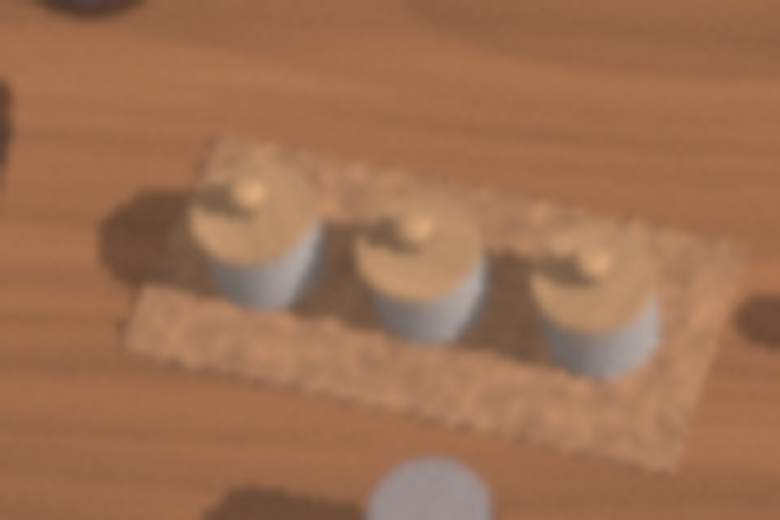

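View pics/t63c.png

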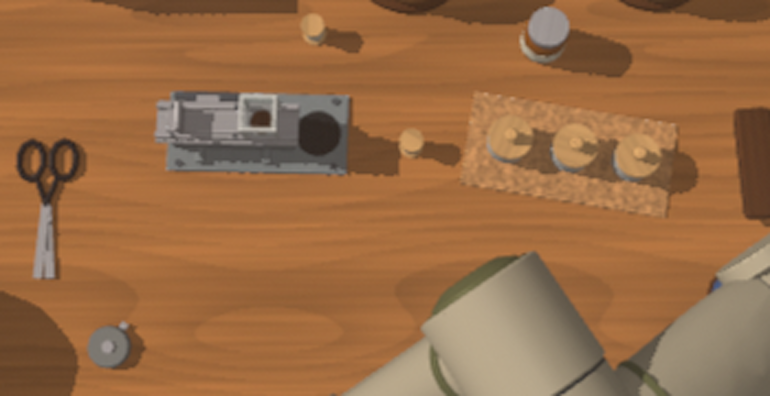

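View pics/t63d.png

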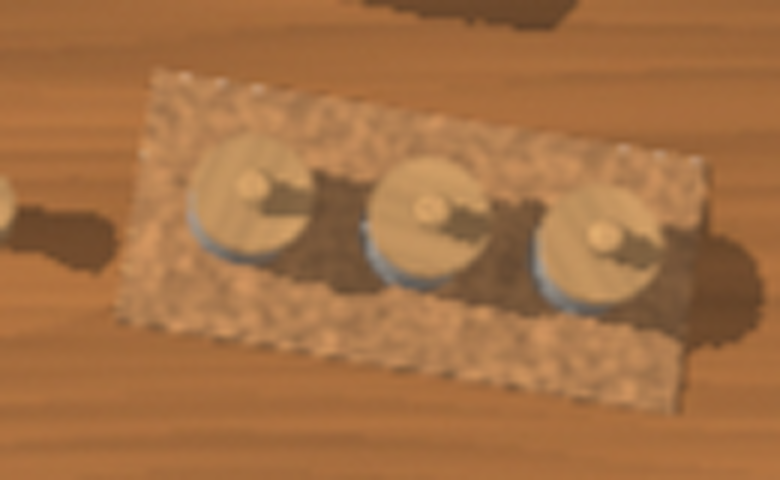

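```bash
python3 -c "
from rig import env
print(env.close_job(), env.observe()['time_s'])"
```

```text
the job is handed in; nothing more can be done
the job is handed in; nothing more can be done
```

The job is done and handed in at about 88 s of the 210 s allowed. All three pots stand on the cork board, each with one button inside and a lid seated on its rim.

**Method:** Each pot was slid onto the pad, filled with one full stroke to the end stop, and then slid out. On each stroke the slide returned home by itself after I lifted the gripper off the tab. Lids went on after filling and met the rim at the expected height, with about 4–7 N of contact force.

**Last checks:** The final pictures from both cameras show:
- three pots on the board with level lids, and the slide home with an empty pad;
- no stray buttons, and the bystanders I could see in their places. In the last top view the arm covers the pincushion, but the scene view shows it in place.

**Disagreements:**
- **Finger reach:** The finger ends sit about 28 mm higher than the reported TCP when shut. Because of this my first grasp closed over the first pot's rim and into the pot. I measured the offset by touching the pot's floor with about 2 N and corrected for it afterwards; the pot was not visibly moved.
- **Scene camera:** It disagreed with the arm's own positions by a few millimetres, so I centred pots and lids by squeezing them from two directions.

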